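Stack a lamp module in its fixture, then nest the emptied containers

TASK

Build the lamp module in the pocket of the stacking fixture: first the housing, which stands in the wide dish, then every square spacer there is, and last the round lens disc on top, lowered gently and not dropped, each lying flat and square between the corner guides. Only when the stack is complete, tidy up by nesting the emptied containers in size order, the tub upright inside the dish and after that the cup upright inside the tub. Let go of everything and leave the finished lamp, the screwdriver and the roll of tape where they are.

Things in the scene. Friction and masses are not known exactly. Their poses are not given: they have to be found in the camera images.
- pocket (a point): centre of the floor (8 mm above the table) of the fixed fixture's 60 x 60 mm pocket; z up, x, y along its sides. Aluminium plate 120 x 120 mm, 8 mm thick, with four dark steel corner angles 83 mm tall on it (top 91 mm above the table, flared outward 3 mm there), outer faces 36 mm from the centre. On every side a 40 mm wide gap down to the plate between the angles for the fingers.
- housing: loose white plastic square lamp housing, 56 x 56 mm, 40 mm tall, grey round mark on its top; at the start it stands upright in the wide dish, on its 6 mm thick floor. Origin: centre of its underside; z up, x and y along its sides.
- spacer1: loose square aluminium frame 56 x 56 x 12 mm with a 28 mm square hole through its middle, lying flat on the table. Origin: centre of its underside; z up, x and y along its sides. Spacers are all alike; one may be absent (None).
- spacer2: loose square aluminium frame 56 x 56 x 12 mm with a 28 mm square hole through its middle, lying flat on the table. Origin: centre of its underside; z up, x and y along its sides. Spacers are all alike; one may be absent (None).
- spacer3: loose square aluminium frame 56 x 56 x 12 mm with a 28 mm square hole through its middle, lying flat on the table. Origin: centre of its underside; z up, x and y along its sides. Spacers are all alike; one may be absent (None).
- disc: loose round white plastic lens disc, 56 mm diameter, 12 mm thick, lying flat on the table, upper edge bevelled by 2 mm in height. Origin: centre of its underside; z up.
- dish: loose wide low round grey plastic dish, outer diameter 170 mm at the rim and 160 mm at the foot, 35 mm tall, wall 7 mm, floor 6 mm thick. Origin: centre of its underside; z up.
- tub: loose middle-sized round grey plastic tub, empty, outer diameter 116 mm at the rim and 108 mm at the foot, 50 mm tall, wall 7 mm (can be pinched from above), floor 6 mm thick. Origin: centre of its underside; z up.
- cup: loose narrow round grey plastic cup, empty, outer diameter 66 mm at the rim and 62 mm at the foot, 70 mm tall, wall 7 mm, floor 6 mm thick. Origin: centre of its underside; z up.
- lamp: bystander: finished white lamp with a bulb head, standing upright, 60 mm wide, 118 mm tall. Origin: centre of its underside.
- driver: bystander: screwdriver lying on the table. Origin: its underside; it lies along its x axis.
- tape: bystander: roll of paper tape lying flat, 96 mm outer diameter, 24 mm tall. Origin: centre of its underside.
Not all that is in view belongs to the job. Leave any brown or purple look-alike of the disc alone. Leave any brown look-alike of the housing alone.

How it is judged:
By the outcome, as a careful person would: the job done as asked, in the order asked, and still so for the second after the job is handed in, with the robot touching nothing.
Of spacer1, spacer2, spacer3 only 2 to 3 are there at a start; the rules pass over those that are not, and their reading is None.
At some moment in a run one of spacer1, spacer2, spacer3, tub, cup may be knocked a few centimetres aside while the robot is not near it.
It also fails if it takes over 210 s, if anything falls off the work surface, if the arm or the gripper's body presses on something with over 40 N, if the wrist force passes 120 N, or if a joint passes its speed limit or range.

ROBOT

A 6-joint arm with a two-finger parallel gripper is mounted at the origin on the work surface. World frame = base frame: x ahead of the robot, y to its left, z up, the work surface at z = 0. Lengths are in m, angles in rad, forces in N, time in s.
With the tool pointing down it reaches from about 0.25 to 0.8 m from the base axis. Payload 8.5 kg.
Tool frame: the origin (TCP) lies midway between the tips of the shut fingers; the grasp point (between the pads) lies 19 mm behind it; z points along the fingers, x is the direction in which the jaws open and shut, and the axes are right-handed (so a half turn about z gives the same grasp; the last joint's range is limited). The gripper opens to 85 mm and grips with 20 to 120 N. Pads are 22 mm wide; open, the fingers measure 114 mm over their backs; the gripper's body (76 mm by 85 mm) begins 54 mm behind the grasp point. The pads swing forward as they close: fully open they stand 13 mm farther back than shut.
Start: joints at [1.269, 0.238, -0.013, 1.319, 0, 1.571], TCP at [0.156, 0.501, 0.203] pointing down, gripper open.
Joint ranges: [-2.66, 2.66], [-1.03, 1.9], [-1.14, 1.46], [-1.82, 2.27], [-1.45, 1.34], [-3.14, 3.14]. Speed limits (rad/s): [2.22, 2.22, 2.79, 3.14, 3.14, 3.14].

INTERFACE

Orientations are given as [roll, pitch, yaw] about the fixed x, y, z axes, in that order (R = Rz(yaw) Ry(pitch) Rx(roll)).
In Python, from workcell import get_state, get_image, sign_off, spot_in gives the robot as it stands. The module is installed in compiled form; this text tells all that it offers.
- The arm moves only by the tool play_rows, never from a script. Its argument "steps" is a list of rows, each an object with "jaw": the gripper's target within -1 to 1 (fully open at 1, half-way at 0, shut at -1); "dp": the shift along the tool's x, y, z in mm, a list of three; "rotation": the turn, a rotation vector about the tool's x, y, z in degrees, a list of three. In form: [{"jaw": jaw, "dp": [dx, dy, dz], "rotation": [rx, ry, rz]}, ...]. A call has 1 to 8 rows; each row shifts and turns the commanded pose from where the row before left it, along the tool's axes as they then stand; what a row does not reach is not made up. A row lasts 1/12 s, in which the tool goes at most 41.7 mm and 7.16 degrees, less where a joint would pass 70% of its speed; a pose out of reach is approached as far as the arm can. A call is refused whole if a number of a shift passes 41.7 or a number of a turn 7.16, either way. A call with a gripper value outside its range is refused whole. The fingers move at their own pace and stop on an object; "grip_force" is the grip in N (left out, the last holds). Time passes only in rows, so rows that do not move let the fingers close. It gives the time, the measured TCP pose, the force and the opening at its end, in the units of the state.
- get_state(): the state, without advancing time (a new reading comes with each control period).
- get_image(name): name is "scene" or "top" or "wrist"; returns a dict with "pixels" (480x640x3 uint8, red, green, blue), "fx", "fy", "cx", "cy" (pixels), "distortion" ([k1, k2, p1, p2, k3] as OpenCV has them; the pictures are not rectified), "T" (4x4, takes a point from camera to world coordinates). Camera axes: x right, y up, looking along -z (the intrinsics and any distortion apply to the point x, -y, -z); pixel columns grow to the right and rows downward; lengths in m; the calibration is good to about 2 mm. A picture is of the moment at which its call begins. There is no depth.
- sign_off(): hands the job in, once; it reports no verdict.
Trained networks look in a picture, given as the dict that the camera call returned (one of the last four; its "shot" number tells which), for a name from the list of things; names that differ only in an ending like _2 or _b are one class to them, and where a whole thing is asked for, a point or a joint stands for the part that bears it (a point fixed in the world has none). Each returns a list of dicts, best first, with "p" (0 to 1); they miss things now and then, are a little off and sometimes report something else, mostly with a low value. They report only what shows in the picture. A call takes as long as a camera call. They do not tell look-alikes from the thing itself.
- spot_in(picture, query): "uv" ([column, row] in pixels, amid what is visible of it).
The state is a dict: "time": time; "joints": joint angles; "dq": joint speeds; "joint_efforts": joint torques, N m; "position": TCP position; "ee_rot": TCP orientation; "wrist_force": force on the tool from outside, world axes, zero at the start; "ft_torque": the same for the moment, N m; "width": finger opening in m.
Only numpy, scipy, OpenCV 4.12 (cv2) and the standard library are available. Lean on these libraries where they do the work, as an engineer would, in place of code of your own. Each camera call takes 0.05 s, during which the arm holds its last target.

## Working session

There is one attempt and no reset: what is moved stays moved. The work goes in short steps, Python scripts to look and compute and a tool call to move; the robot and the scene stay as the last step left them, time stands still between calls to the robot, and variables do not carry over. Pictures are saved under pics/ and viewed, and the job is handed in when it is done.

Besides the shell and the picture viewer there is one more tool, called after ">>>" as name(argument=value, ...) on one line, values as JSON. play_rows: Moves the arm, as the interface text tells. Its arguments: {"type":"object","properties":{"steps":{"type":"array"},"grip_force":{"type":"number"}},"required":["steps"]}

```bash
mkdir -p pics
cat > h.py <<'E'
import numpy as np, cv2
from workcell import get_state, get_image, sign_off, spot_in
def save(im,name,crop=None,scale=1):
    p=im["pixels"][:,:,::-1].copy()
    if crop: p=p[crop[1]:crop[3],crop[0]:crop[2]]
    if scale!=1: p=cv2.resize(p,None,fx=scale,fy=scale,interpolation=cv2.INTER_CUBIC)
    cv2.imwrite("pics/"+name,p)
def K(im): return np.array([[im["fx"],0,im["cx"]],[0,im["fy"],im["cy"]],[0,0,1.]])
def pix2w(im,uv,z):
    uv=np.array(uv,float).reshape(-1,1,2)
    n=cv2.undistortPoints(uv,K(im),np.array(im["distortion"],float)).reshape(-1,2)
    d=np.c_[n[:,0],-n[:,1],-np.ones(len(n))]
    T=np.array(im["T"]);d=d@T[:3,:3].T;o=T[:3,3]
    t=(z-o[2])/d[:,2]
    return o+d*t[:,None]
def w2pix(im,P):
    P=np.array(P,float).reshape(-1,3);T=np.array(im["T"])
    c=(P-T[:3,3])@T[:3,:3]
    c=c*[1,-1,-1]
    return cv2.projectPoints(c.reshape(-1,1,3),np.zeros(3),np.zeros(3),K(im),np.array(im["distortion"],float))[0].reshape(-1,2)
E
python3 - <<'E'
from h import *
np.set_printoptions(precision=4,suppress=True)
for n in ["scene","top","wrist"]:
    im=get_image(n);save(im,n+"0.png");print(n,np.array(im["T"]),im["fx"],im["cx"],im["cy"],im["distortion"])
print(get_state())
E
```

```text
scene [[-0.4404 -0.7706  0.4606  1.1179]
 [ 0.8977 -0.3697  0.2398  0.2437]
 [-0.0145  0.5191  0.8546  1.0058]
 [ 0.      0.      0.      1.    ]] 492.03901959373263 318.7224571538273 235.38308600367364 [-0.0507  0.      0.      0.      0.    ]
top [[-0.013   0.9947 -0.1022  0.476 ]
 [-0.9999 -0.0139 -0.0078 -0.0364]
 [-0.0091  0.102   0.9947  1.1267]
 [ 0.      0.      0.      1.    ]] 571.8302789414022 304.0544461846042 244.78785034920907 [-0.0768  0.      0.      0.      0.    ]
wrist [[ 0.2977 -0.9074 -0.2965  0.0797]
 [ 0.9547  0.2823  0.0945  0.5244]
 [-0.002  -0.3112  0.9503  0.3726]
 [ 0.      0.      0.      1.    ]] 417.79889222403625 325.6764611590636 244.47472849448343 [-0.0831  0.      0.      0.      0.    ]
{'time': 0.15, 'joints': array([ 1.269 ,  0.2387, -0.0141,  1.3192, -0.    ,  1.5708]), 'dq': array([-0.0018, -0.0012,  0.0023,  0.0028, -0.0006,  0.0001]), 'joint_efforts': array([  0.0001, -53.9078,  34.6599,   0.0145,  -0.    ,  -0.    ]), 'position': array([0.1559, 0.5009, 0.2026]), 'ee_rot': array([3.1416, 0.0011, 1.269 ]), 'wrist_force': array([ 0.0635, -0.5047,  0.4522]), 'ft_torque': array([ 0.0329, -0.0061, -0.0168]), 'width': 0.08533970466335318}
```

View pics/top0.png

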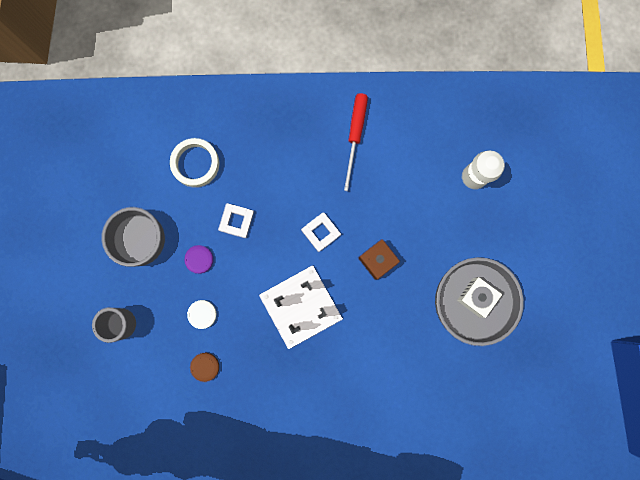

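View pics/scene0.png

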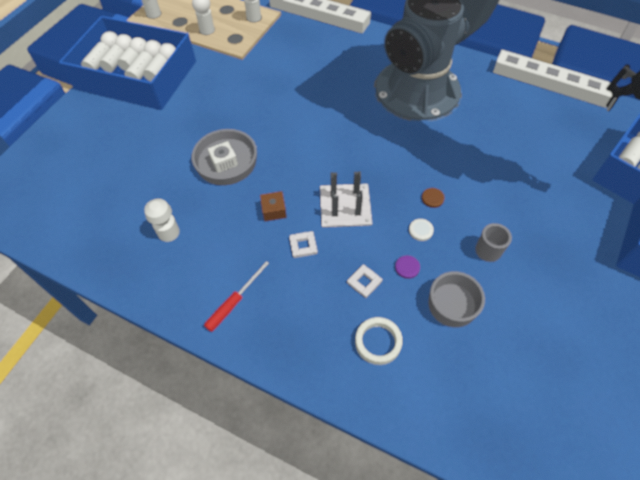

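View pics/wrist0.png

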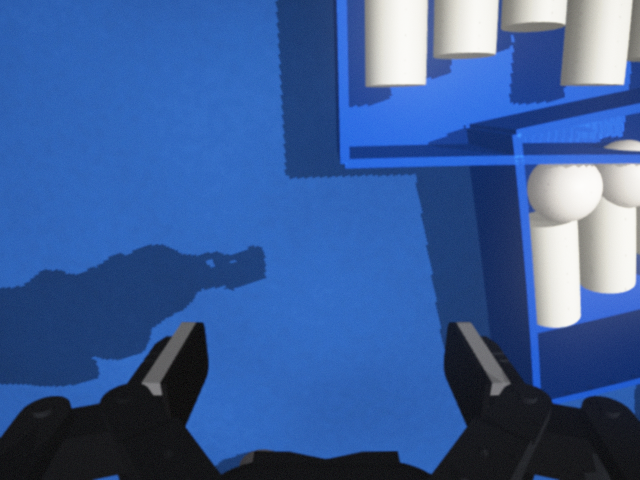

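Top picture candidates: 
- **Housing:** the white square with a grey mark in the dish at (482,297). The brown block at (380,259) is the look-alike.
- **Disc:** white at (202,314). The purple one at (199,260) and the brown one at (205,367) are look-alikes.
- **Spacers:** (237,220) and (321,232). No third is seen.
- **Containers:** dish (480,301), tub (132,237), cup (113,324).
- **Not to touch:** the tape ring at (194,162), the lamp and the driver.

Next I'll check close crops.

Run:
```python
from h import *
im=get_image("top")
a=im["pixels"][:,:,::-1]
f=lambda x0,y0,x1,y1:cv2.resize(a[y0:y1,x0:x1],(400,400),interpolation=cv2.INTER_CUBIC)
o=np.vstack([np.hstack([f(430,250,530,350),f(250,255,350,355)])])
cv2.imwrite("pics/crop1.png",o)
hsv=cv2.cvtColor(a,cv2.COLOR_BGR2HSV)
m=((hsv[...,1]<60)&(hsv[...,2]>170)).astype(np.uint8); m[:85]=0
c,_=cv2.findContours(m,cv2.RETR_EXTERNAL,cv2.CHAIN_APPROX_NONE)
for k in c:
    if cv2.contourArea(k)>60:
        print(cv2.minAreaRect(k),cv2.contourArea(k))
m=((hsv[...,1]<90)&(hsv[...,2]<190)).astype(np.uint8); m[:85]=0
c,_=cv2.findContours(m,cv2.RETR_EXTERNAL,cv2.CHAIN_APPROX_NONE)
print('dark')
for k in c:
    if cv2.contourArea(k)>300:
        print(cv2.minEnclosingCircle(k),cv2.contourArea(k))
for q in ["pocket","housing","spacer1","disc","dish","tub","cup","lamp","tape"]:
    try: print(q,[(np.round(d["uv"]),round(d["p"],2)) for d in spot_in(im,q)])
    except Exception as e: print(q,e)
```

```text
((201.0, 314.0), (28.0, 28.0), 90.0) 610.5
((479.4729919433594, 296.83782958984375), (32.8980827331543, 31.270618438720703), 35.53767395019531) 824.0
((300.1839904785156, 306.73114013671875), (62.06515884399414, 62.162288665771484), 60.945396423339844) 3716.5
((320.5938415527344, 231.45225524902344), (28.87542152404785, 28.958040237426758), 51.709835052490234) 789.5
((235.2830352783203, 220.00942993164062), (28.845712661743164, 28.983076095581055), 15.945395469665527) 775.5
((482.02850341796875, 168.19168090820312), (28.57668113708496, 45.060462951660156), 59.74356460571289) 907.0
((349.3378601074219, 165.9729766845703), (2.959181785583496, 48.826499938964844), 9.462322235107422) 87.0
((193.5, 161.5), (47.0, 47.0), 90.0) 1713.5
dark
((113.36666870117188, 323.2833251953125), 21.881168365478516) 1168.0
((479.035888671875, 301.3811950683594), 44.42795181274414) 5966.0
((132.81558227539062, 237.28326416015625), 31.539209365844727) 2853.5
pocket [(array([303., 306.]), 0.78)]
housing [(array([377., 258.]), 0.76), (array([477., 299.]), 0.74)]
spacer1 [(array([241., 212.]), 0.85), (array([318., 234.]), 0.77), (array([476., 300.]), 0.66)]
disc [(array([207., 369.]), 0.94), (array([197., 261.]), 0.92), (array([202., 312.]), 0.84)]
dish [(array([474., 311.]), 0.86), (array([114., 324.]), 0.26)]
tub [(array([132., 238.]), 0.59)]
cup [(array([113., 326.]), 0.59)]
lamp [(array([485., 172.]), 0.73)]
tape [(array([200., 145.]), 0.55)]
```

View pics/crop1.png

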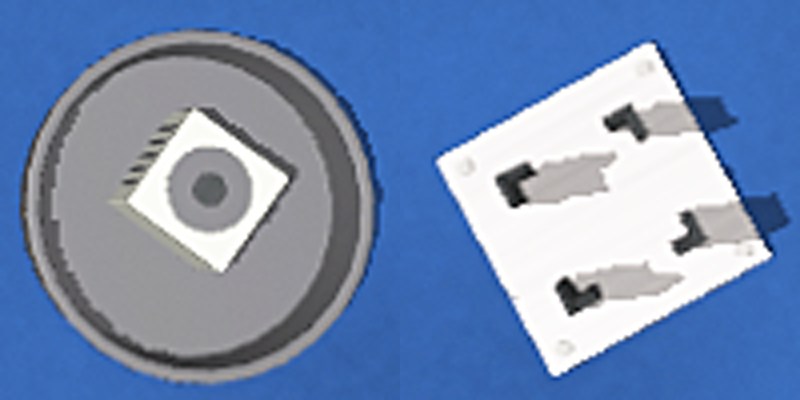

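The crop shows the white housing, with its grey mark at about (482,297), in the dish. The fixture plate is turned by about 30° and its four angles are clear. Now world positions.

```bash
cat > meas.py <<'E'
from h import *
def rect(im,m,z,near=None,amin=60):
    c,_=cv2.findContours(m,cv2.RETR_EXTERNAL,cv2.CHAIN_APPROX_NONE)
    out=[]
    for k in c:
        if cv2.contourArea(k)<amin: continue
        w=pix2w(im,k.reshape(-1,2),z)[:,:2]*1000
        if near is not None and np.hypot(*(w.mean(0)-near))>60: continue
        r=cv2.minAreaRect(w.astype(np.float32)); out.append((np.round(r[0],1),np.round(r[1],1),round(r[2],1)))
    return out
def circ(w):
    A=np.c_[2*w,np.ones(len(w))];s=np.linalg.lstsq(A,(w**2).sum(1),rcond=None)[0]
    return s[:2],np.sqrt(s[2]+s[0]**2+s[1]**2)
E
python3 - <<'E'
from meas import *
im=get_image("top");a=im["pixels"][:,:,::-1];hsv=cv2.cvtColor(a,cv2.COLOR_BGR2HSV)
m=((hsv[...,1]<60)&(hsv[...,2]>170)).astype(np.uint8); m[:85]=0
for n,z in [("plate",.008),("spacer/disc",.012),("housing",.046),("tape",.024)]:
    print(n,*rect(im,m,z,amin=300),sep="\n ")
# hull circle of rims
nb=((hsv[...,1]<110)).astype(np.uint8); nb[:85]=0
c,_=cv2.findContours(nb,cv2.RETR_EXTERNAL,cv2.CHAIN_APPROX_NONE)
for k in c:
    if cv2.contourArea(k)>300:
        ctr=k.reshape(-1,2).mean(0)
        for z in(.012,.035,.05,.07):
            w=pix2w(im,k.reshape(-1,2),z)[:,:2]*1000; print(np.round(ctr),z,circ(w))
p=w2pix(im,[[.0,0,0],[.3,.5,0],[.3,-.5,0],[.8,0,0],[.7,.5,0]]);print(p)
E
```

```text
plate
 (array([457.9, 175.3]), array([55.1, 54.4]), 89.5)
 (array([ 483.3, -369.8]), array([64. , 62.7]), 52.1)
 (array([470.1, -18.8]), array([120.6, 120.7]), 28.1)
 (array([616.9, -60.7]), array([57.1, 57.3]), 37.3)
 (array([642.1, 107.7]), array([57.1, 57.7]), 73.2)
 (array([ 740.8, -386.9]), array([57.2, 93.6]), 28.1)
 (array([762.6, 192.3]), array([96.8, 95.2]), 0.9)
spacer/disc
 (array([458. , 174.6]), array([54.9, 54.2]), 89.5)
 (array([ 483.2, -368.6]), array([63.8, 62.5]), 52.1)
 (array([470.1, -18.8]), array([120.1, 120.2]), 28.1)
 (array([616.4, -60.6]), array([56.9, 57.1]), 37.3)
 (array([641.5, 107.1]), array([56.9, 57.5]), 73.2)
 (array([ 739.8, -385.6]), array([57. , 93.2]), 28.1)
 (array([761.6, 191.5]), array([96.5, 94.8]), 0.9)
housing
 (array([458.5, 168.1]), array([53.3, 52.6]), 89.5)
 (array([ 483. , -358.5]), array([61.8, 60.6]), 52.1)
 (array([470.3, -19.4]), array([116.5, 116.6]), 28.1)
 (array([612.1, -59.9]), array([55.1, 55.4]), 37.3)
 (array([636.5, 102.8]), array([55.1, 55.7]), 73.2)
 (array([ 731.8, -375. ]), array([55.3, 90.4]), 28.1)
 (array([752.9, 18
[... 2991 characters left out ...]
float64(38.590398874235866))
[483. 170.] 0.05 (array([ 728.35230318, -375.18403359]), np.float64(38.060142506714286))
[483. 170.] 0.07 (array([ 723.66445207, -368.89163551]), np.float64(37.353134016681096))
[194. 162.] 0.012 (array([759.89270163, 190.20124782]), np.float64(49.47253274339701))
[194. 162.] 0.035 (array([754.03464854, 185.52452585]), np.float64(48.45170545653793))
[194. 162.] 0.05 (array([750.21417914, 182.47448979]), np.float64(47.785948530332654))
[194. 162.] 0.07 (array([745.12021993, 178.40777503]), np.float64(46.898272628724975))
[[293.66906261 551.54468643]
 [ 39.6203291  394.97370763]
 [546.90037573 389.43786584]
 [289.04273547 142.57745342]
 [ 44.95423308 195.61997365]]
```

```bash
cat > plan.py <<'E'
import sys,json,math
from h import *
def wrap(a): return (a+180)%360-180
def plan(targets,vmax=36,jaw=1,start=None,settle=0,dec=0,out=True):
    """targets: (x,y,z mm, yaw deg). prints rows in groups of 8"""
    if start is None:
        s=get_state(); p=s["position"]*1000; y=math.degrees(s["ee_rot"][2])
        if abs(abs(s["ee_rot"][0])-math.pi)>.03 or abs(s["ee_rot"][1])>.03: print("TILT",s["ee_rot"])
    else: p=np.array(start[:3],float);y=start[3]
    rows=[];cp=np.array(p,float);cy=y
    for t in targets:
        v=t[4] if len(t)>4 else vmax
        tp=np.array(t[:3],float);dy=wrap(t[3]-cy);d=np.linalg.norm(tp-cp)
        n=max(1,math.ceil(d/v*1.15) if d>v else math.ceil(d/v),math.ceil(abs(dy)/7.0))
        p0=cp.copy();y0=cy
        # mild ramps
        wts=np.ones(n)
        if n>=4: wts[0]=wts[-1]=.5
        if n>=8: wts[1]=wts[-2]=.85
        cum=np.cumsum(wts)/wts.sum()
        if abs(dy)>0 and abs(dy)*wts.max()/wts.sum()>7.1 : cumy=np.arange(1,n+1)/n
        else: cumy=cum
        for i in range(n):
            want=p0+(tp-p0)*cum[i];wy=y0+dy*cumy[i]
            c,s_=math.cos(math.radians(cy)),math.sin(math.radians(cy))
            R=np.array([[c,s_,0],[s_,-c,0],[0,0,-1]])
            dp=np.round(R.T@(want-cp),dec); r=round(-wrap(wy-cy),1)
            dp=np.clip(dp,-41,41)
            cp=cp+R@dp;cy=cy-r
            rows.append({"jaw":jaw,"dp":[float(x) if dec else int(x) for x in dp],"rotation":[0,0,r]})
    rows+= [{"jaw":jaw,"dp":[0,0,0],"rotation":[0,0,0]}]*settle
    for i in range(0,len(rows),8): print(json.dumps(rows[i:i+8]));print()
    print("end",np.round(cp,1),round(cy,1),len(rows))
    return cp,cy
E
python3 - <<'E'
from plan import *
plan([(505,0,290,-62)],settle=2)
E
```

```text
[{"jaw": 1, "dp": [-10, 13, -2], "rotation": [0, 0, 6.7]}, {"jaw": 1, "dp": [-14, 24, -4], "rotation": [0, 0, 6.8]}, {"jaw": 1, "dp": [-14, 29, -5], "rotation": [0, 0, 6.7]}, {"jaw": 1, "dp": [-10, 32, -5], "rotation": [0, 0, 6.7]}, {"jaw": 1, "dp": [-6, 32, -4], "rotation": [0, 0, 6.8]}, {"jaw": 1, "dp": [-2, 32, -5], "rotation": [0, 0, 6.7]}, {"jaw": 1, "dp": [1, 33, -5], "rotation": [0, 0, 6.7]}, {"jaw": 1, "dp": [5, 32, -4], "rotation": [0, 0, 6.8]}]

[{"jaw": 1, "dp": [9, 31, -5], "rotation": [0, 0, 6.7]}, {"jaw": 1, "dp": [13, 31, -4], "rotation": [0, 0, 6.8]}, {"jaw": 1, "dp": [16, 28, -5], "rotation": [0, 0, 6.7]}, {"jaw": 1, "dp": [19, 26, -5], "rotation": [0, 0, 6.7]}, {"jaw": 1, "dp": [23, 24, -4], "rotation": [0, 0, 6.8]}, {"jaw": 1, "dp": [25, 21, -5], "rotation": [0, 0, 6.7]}, {"jaw": 1, "dp": [27, 18, -5], "rotation": [0, 0, 6.7]}, {"jaw": 1, "dp": [29, 15, -4], "rotation": [0, 0, 6.8]}]

[{"jaw": 1, "dp": [31, 11, -5], "rotation": [0, 0, 6.7]}, {"jaw": 1, "dp": [31, 8, -5], "rotation": [0, 0, 6.7]}, {"jaw": 1, "dp": [28, 3, -4], "rotation": [0, 0, 6.8]}, {"jaw": 1, "dp": [16, 0, -2], "rotation": [0, 0, 6.7]}, {"jaw": 1, "dp": [0, 0, 0], "rotation": [0, 0, 0]}, {"jaw": 1, "dp": [0, 0, 0], "rotation": [0, 0, 0]}]

end [5.048e+02 4.000e-01 2.901e+02] -62.0 22
```

>>> play_rows(steps=[{"jaw":1,"dp":[-10,13,-2],"rotation":[0,0,6.7]},{"jaw":1,"dp":[-14,24,-4],"rotation":[0,0,6.8]},{"jaw":1,"dp":[-14,29,-5],"rotation":[0,0,6.7]},{"jaw":1,"dp":[-10,32,-5],"rotation":[0,0,6.7]},{"jaw":1,"dp":[-6,32,-4],"rotation":[0,0,6.8]},{"jaw":1,"dp":[-2,32,-5],"rotation":[0,0,6.7]},{"jaw":1,"dp":[1,33,-5],"rotation":[0,0,6.7]},{"jaw":1,"dp":[5,32,-4],"rotation":[0,0,6.8]}])

```text
time: 1.37
position: [0.2935, 0.3029, 0.2376]
ee_rot: [-3.141, -0.001, 0.323]
wrist_force: [-0.1, 1.3, -0.0]
width: 0.0857
```

>>> play_rows(steps=[{"jaw":1,"dp":[9,31,-5],"rotation":[0,0,6.7]},{"jaw":1,"dp":[13,31,-4],"rotation":[0,0,6.8]},{"jaw":1,"dp":[16,28,-5],"rotation":[0,0,6.7]},{"jaw":1,"dp":[19,26,-5],"rotation":[0,0,6.7]},{"jaw":1,"dp":[23,24,-4],"rotation":[0,0,6.8]},{"jaw":1,"dp":[25,21,-5],"rotation":[0,0,6.7]},{"jaw":1,"dp":[27,18,-5],"rotation":[0,0,6.7]},{"jaw":1,"dp":[29,15,-4],"rotation":[0,0,6.8]}])

```text
time: 2.03
position: [0.4434, 0.0884, 0.2747]
ee_rot: [-3.141, -0.001, -0.618]
wrist_force: [0.7, 0.9, -0.0]
width: 0.0854
```

>>> play_rows(steps=[{"jaw":1,"dp":[31,11,-5],"rotation":[0,0,6.7]},{"jaw":1,"dp":[31,8,-5],"rotation":[0,0,6.7]},{"jaw":1,"dp":[28,3,-4],"rotation":[0,0,6.8]},{"jaw":1,"dp":[16,0,-2],"rotation":[0,0,6.7]},{"jaw":1,"dp":[0,0,0],"rotation":[0,0,0]},{"jaw":1,"dp":[0,0,0],"rotation":[0,0,0]}])

```text
time: 2.53
position: [0.5049, -0.0002, 0.2898]
ee_rot: [3.141, 0.0, -1.082]
wrist_force: [0.5, 0.5, -0.3]
width: 0.0856
```

Run:
```python
from meas import *
im=get_image("wrist");save(im,"w1.png");print(get_state()["joints"])
a=im["pixels"][:,:,::-1];hsv=cv2.cvtColor(a,cv2.COLOR_BGR2HSV)
m=((hsv[...,1]<60)&(hsv[...,2]>140)).astype(np.uint8)
print(rect(im,m,.008,amin=2000)); print(rect(im,m,.012,amin=2000))
```

```text
[9.32142662e-04 1.89707312e-01 1.42869560e-01 1.52471807e+00
 1.67407538e-04 2.65162191e+00]
[(array([469.5, -19.4]), array([121.3, 120.6]), 28.1), (array([456.5, 174.2]), array([55.4, 56.7]), 26.9), (array([615.6, -62. ]), array([57.5, 58.4]), 37.2)]
[(array([470.4, -18.9]), array([120.2, 119.5]), 28.1), (array([457.6, 173. ]), array([54.9, 56.2]), 26.9), (array([615.2, -61.1]), array([57. , 57.8]), 37.2)]
```

View pics/w1.png

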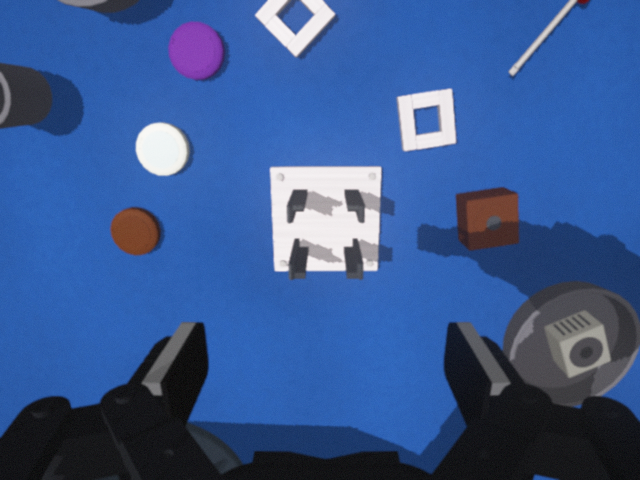

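The wrist picture shows the fixture at (327,220), the disc at (162,149), spacers at (428,120) and (296,18), and the housing in the dish at (580,345). Both cameras put the pocket at (470,-19) mm, yaw 28.1°. Next is the housing view.

Run:
```python
from plan import *
plan([(508,-325,220,-38)],settle=2)
```

```text
[{"jaw": 1, "dp": [15, 8, 4], "rotation": [0, 0, -1.2]}, {"jaw": 1, "dp": [25, 13, 6], "rotation": [0, 0, -2.1]}, {"jaw": 1, "dp": [29, 18, 7], "rotation": [0, 0, -2.5]}, {"jaw": 1, "dp": [28, 18, 7], "rotation": [0, 0, -2.4]}, {"jaw": 1, "dp": [27, 20, 7], "rotation": [0, 0, -2.5]}, {"jaw": 1, "dp": [26, 20, 8], "rotation": [0, 0, -2.5]}, {"jaw": 1, "dp": [26, 22, 7], "rotation": [0, 0, -2.4]}, {"jaw": 1, "dp": [24, 23, 7], "rotation": [0, 0, -2.5]}]

[{"jaw": 1, "dp": [24, 24, 7], "rotation": [0, 0, -2.5]}, {"jaw": 1, "dp": [19, 21, 6], "rotation": [0, 0, -2.0]}, {"jaw": 1, "dp": [11, 13, 4], "rotation": [0, 0, -1.3]}, {"jaw": 1, "dp": [0, 0, 0], "rotation": [0, 0, 0]}, {"jaw": 1, "dp": [0, 0, 0], "rotation": [0, 0, 0]}]

end [ 508.6 -325.   219.9] -38.0 13
```

>>> play_rows(steps=[{"jaw":1,"dp":[15,8,4],"rotation":[0,0,-1.2]},{"jaw":1,"dp":[25,13,6],"rotation":[0,0,-2.1]},{"jaw":1,"dp":[29,18,7],"rotation":[0,0,-2.5]},{"jaw":1,"dp":[28,18,7],"rotation":[0,0,-2.4]},{"jaw":1,"dp":[27,20,7],"rotation":[0,0,-2.5]},{"jaw":1,"dp":[26,20,8],"rotation":[0,0,-2.5]},{"jaw":1,"dp":[26,22,7],"rotation":[0,0,-2.4]},{"jaw":1,"dp":[24,23,7],"rotation":[0,0,-2.5]}])

```text
time: 3.25
position: [0.5066, -0.246, 0.237]
ee_rot: [-3.141, -0.0, -0.76]
wrist_force: [0.5, 0.2, -0.1]
width: 0.0852
```

>>> play_rows(steps=[{"jaw":1,"dp":[24,24,7],"rotation":[0,0,-2.5]},{"jaw":1,"dp":[19,21,6],"rotation":[0,0,-2.0]},{"jaw":1,"dp":[11,13,4],"rotation":[0,0,-1.3]},{"jaw":1,"dp":[0,0,0],"rotation":[0,0,0]},{"jaw":1,"dp":[0,0,0],"rotation":[0,0,0]}])

```text
time: 3.67
position: [0.5079, -0.3244, 0.2197]
ee_rot: [-3.141, 0.001, -0.664]
wrist_force: [-0.5, 0.6, 0.4]
width: 0.0852
```

Run:
```python
from meas import *
im=get_image("wrist");save(im,"w2.png")
a=im["pixels"][:,:,::-1];hsv=cv2.cvtColor(a,cv2.COLOR_BGR2HSV)
p=w2pix(im,[[.478,-.362,.046]])[0];print(p)
save(im,"w2c.png",(int(p[0])-100,int(p[1])-75,int(p[0])+100,int(p[1])+75),4)
print(a[int(p[1])-60:int(p[1])+60:10,int(p[0])].tolist())
```

```text
[325.13441402 260.51248783]
[[163, 156, 157], [162, 155, 158], [181, 191, 190], [245, 249, 249], [161, 153, 156], [161, 157, 159], [112, 107, 107], [160, 156, 156], [173, 173, 174], [157, 153, 156], [158, 155, 155], [156, 149, 153]]
```

View pics/w2.png

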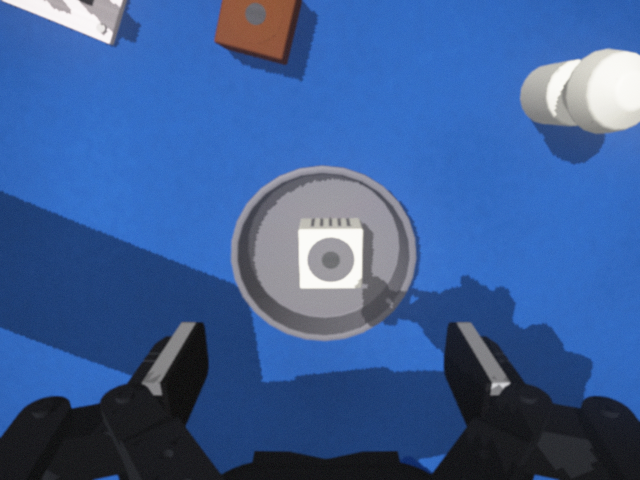

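View pics/w2c.png

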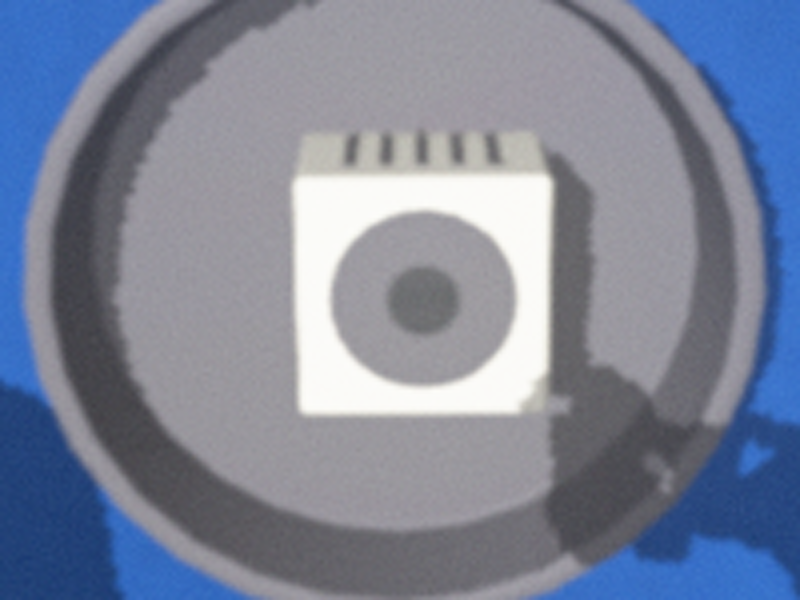

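The crop shows the housing top square, with crop corners at (294,176), (552,176), (300,413) and (550,411) and the mark at (424,298). It is well aligned with the gripper.

Run:
```python
from meas import *
from plan import *
im=get_image("wrist")
q=np.array([[294,176],[552,176],[550,411],[300,413],[424,298]])/4+[225,185]-.375
w=pix2w(im,q,.046)*1000;print(w.round(1));print(w[:4].mean(0), np.linalg.norm(np.diff(w[:4],axis=0),axis=1))
e=w[1]-w[0];e2=w[2]-w[3];print(np.degrees(np.arctan2(e[1],e[0])),np.degrees(np.arctan2(e2[1],e2[0])))
a=im["pixels"][:,:,::-1];hsv=cv2.cvtColor(a,cv2.COLOR_BGR2HSV)
# dish in top & wrist: outer
nb=((hsv[...,1]<110)).astype(np.uint8)
c,_=cv2.findContours(nb,cv2.RETR_EXTERNAL,cv2.CHAIN_APPROX_NONE)
for k in c:
    k=k.reshape(-1,2)
    if cv2.pointPolygonTest(k.reshape(-1,1,2),(330.,255.),False)>0:
        k=k[k[:,1]<250]; print(circ(pix2w(im,k,.035)[:,:2]*1000))
```

```text
[[ 477.9 -324.4   46. ]
 [ 521.5 -358.5   46. ]
 [ 488.5 -402.4   46. ]
 [ 444.  -368.2   46. ]
 [ 482.8 -363.6   46. ]]
[ 482.97599621 -363.37140714   46.        ] [55.27680349 54.8758488  56.17274678]
-38.02526672568519 -37.54147179332373
(array([ 474.95816757, -362.84361013]), np.float64(83.73049570653377))
```

Run:
```python
from plan import *
plan([(483,-363.5,120,-38),(483,-363.5,20,-38,25)],settle=2)
```

```text
[{"jaw": 1, "dp": [1, 8, 17], "rotation": [0, 0, 0.0]}, {"jaw": 1, "dp": [1, 16, 33], "rotation": [0, 0, 0.0]}, {"jaw": 1, "dp": [2, 15, 34], "rotation": [0, 0, 0.0]}, {"jaw": 1, "dp": [1, 8, 17], "rotation": [0, 0, 0.0]}, {"jaw": 1, "dp": [0, 0, 12], "rotation": [0, 0, 0.0]}, {"jaw": 1, "dp": [0, 0, 25], "rotation": [0, 0, 0.0]}, {"jaw": 1, "dp": [0, 0, 25], "rotation": [0, 0, 0.0]}, {"jaw": 1, "dp": [0, 0, 25], "rotation": [0, 0, 0.0]}]

[{"jaw": 1, "dp": [0, 0, 13], "rotation": [0, 0, 0.0]}, {"jaw": 1, "dp": [0, 0, 0], "rotation": [0, 0, 0]}, {"jaw": 1, "dp": [0, 0, 0], "rotation": [0, 0, 0]}]

end [ 483.4 -363.7   19.5] -38.0 11
```

>>> play_rows(steps=[{"jaw":1,"dp":[1,8,17],"rotation":[0,0,0.0]},{"jaw":1,"dp":[1,16,33],"rotation":[0,0,0.0]},{"jaw":1,"dp":[2,15,34],"rotation":[0,0,0.0]},{"jaw":1,"dp":[1,8,17],"rotation":[0,0,0.0]},{"jaw":1,"dp":[0,0,12],"rotation":[0,0,0.0]},{"jaw":1,"dp":[0,0,25],"rotation":[0,0,0.0]},{"jaw":1,"dp":[0,0,25],"rotation":[0,0,0.0]},{"jaw":1,"dp":[0,0,25],"rotation":[0,0,0.0]}])

```text
time: 4.43
position: [0.4839, -0.3638, 0.0322]
ee_rot: [-3.141, -0.002, -0.663]
wrist_force: [0.3, 0.2, -0.5]
width: 0.0854
```

>>> play_rows(steps=[{"jaw":1,"dp":[0,0,13],"rotation":[0,0,0]},{"jaw":1,"dp":[0,0,0],"rotation":[0,0,0]},{"jaw":-0.3,"dp":[0,0,0],"rotation":[0,0,0]},{"jaw":-0.3,"dp":[0,0,0],"rotation":[0,0,0]},{"jaw":-0.3,"dp":[0,0,0],"rotation":[0,0,0]},{"jaw":-0.3,"dp":[0,0,0],"rotation":[0,0,0]},{"jaw":-0.3,"dp":[0,0,0],"rotation":[0,0,0]}], grip_force=40)

```text
time: 5.02
position: [0.4837, -0.3655, 0.0201]
ee_rot: [3.142, -0.002, -0.665]
wrist_force: [-0.4, -0.5, 0.7]
width: 0.0303
```

Run:
```python
from meas import *
im=get_image("wrist");save(im,"w3.png");print(get_state())
```

```text
{'time': 5.0667, 'joints': array([-6.47203978e-01,  4.85509580e-01, -1.27810579e-01,  9.56136433e-01,
       -1.14398057e-04,  1.58841821e+00]), 'dq': array([-0.00137265,  0.00504601, -0.00632319, -0.00141293, -0.00097595,
        0.00054841]), 'joint_efforts': array([ 1.13593508e-01, -6.81869030e+01,  3.01847649e+01, -6.00603613e-03,
        3.65254593e-03,  4.46160138e-04]), 'position': array([ 0.48353054, -0.36550133,  0.01994882]), 'ee_rot': array([ 3.14150188e+00, -1.34154281e-03, -6.64825879e-01]), 'wrist_force': array([ 0.17473838, -0.08001017, -0.3325144 ]), 'ft_torque': array([ 0.00480205, -0.02245448,  0.05452805]), 'width': 0.029992672137059147}
```

View pics/w3.png

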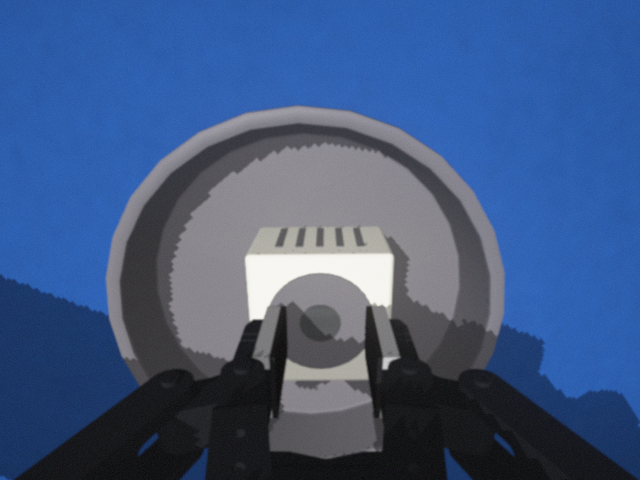

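Run:
```python
from meas import *
im=get_image("wrist");s=get_state();p=s["position"]
print(w2pix(im,[p,p+[0,0,.019],[*p[:2],.046],[*p[:2],.06],[.483,-.3635,.046]]))
print(pix2w(im,[[320,323],[246,254],[391,254]],.046)*1000)
save(im,"w3c.png",(220,200,420,420),3)
t=get_image("top");save(t,"t3c.png",(420,240,540,360),5)
im=get_image("scene");save(im,"s3c.png",(150,80,350,230),4)
```

```text
[[324.95873203 294.7176451 ]
 [324.9645265  314.68215637]
 [324.96717983 323.51127351]
 [324.97314023 342.69716974]
 [321.13867669 320.60309746]]
[[ 482.00402564 -364.04800295   46.        ]
 [ 478.28697092 -325.05851638   46.        ]
 [ 520.05878848 -357.8692814    46.        ]]
```

View pics/w3c.png

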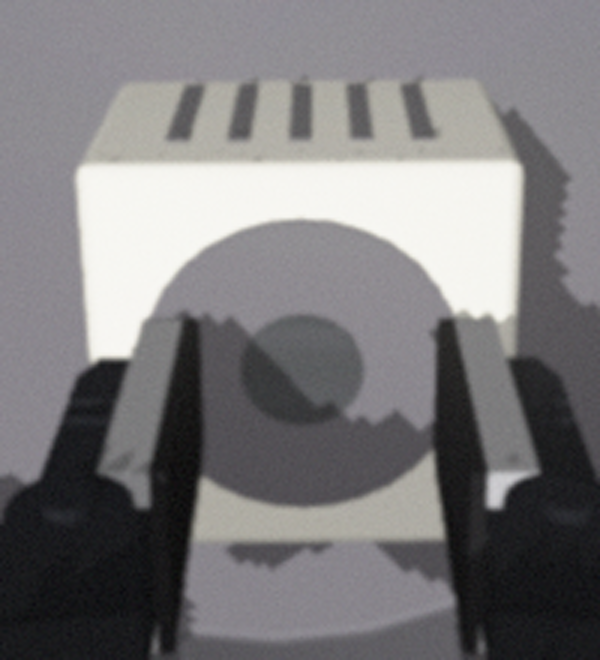

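View pics/s3c.png

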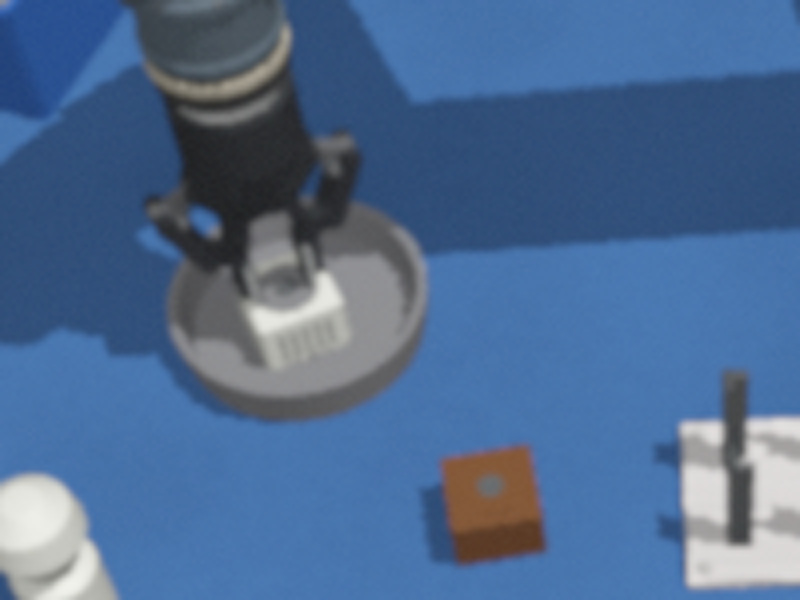

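Run:
```python
from meas import *
im=get_image("wrist");s=get_state();p=s["position"];yaw=s["ee_rot"][2]
c,sn=np.cos(yaw),np.sin(yaw);R=np.array([[c,sn,0],[sn,-c,0],[0,0,-1.]])
for x in (15,42.5):
  for y in (-11,0,11):
    for z in (0,-8,-13,-20,-27,-35):
        print(x,y,z,w2pix(im,p+R@(np.array([x,y,z])/1000))[0].round(0))
```

```text
15 -11 0 [359. 272.]
15 -11 -8 [361. 279.]
15 -11 -13 [362. 284.]
15 -11 -20 [363. 291.]
15 -11 -27 [365. 299.]
15 -11 -35 [367. 308.]
15 0 0 [359. 295.]
15 0 -8 [360. 303.]
15 0 -13 [361. 308.]
15 0 -20 [362. 316.]
15 0 -27 [364. 324.]
15 0 -35 [366. 335.]
15 11 0 [358. 317.]
15 11 -8 [359. 325.]
15 11 -13 [360. 331.]
15 11 -20 [362. 340.]
15 11 -27 [363. 349.]
15 11 -35 [365. 360.]
42.5 -11 0 [422. 272.]
42.5 -11 -8 [426. 279.]
42.5 -11 -13 [429. 283.]
42.5 -11 -20 [433. 291.]
42.5 -11 -27 [437. 298.]
42.5 -11 -35 [443. 308.]
42.5 0 0 [420. 294.]
42.5 0 -8 [424. 302.]
42.5 0 -13 [426. 308.]
42.5 0 -20 [430. 315.]
42.5 0 -27 [435. 324.]
42.5 0 -35 [440. 334.]
42.5 11 0 [418. 316.]
42.5 11 -8 [422. 325.]
42.5 11 -13 [424. 331.]
42.5 11 -20 [428. 339.]
42.5 11 -27 [432. 348.]
42.5 11 -35 [437. 360.]
```

Run:
```python
from meas import *
s=get_state();p=s["position"];yaw=s["ee_rot"][2]
c,sn=np.cos(yaw),np.sin(yaw);R=np.array([[c,sn,0],[sn,-c,0],[0,0,-1.]])
im=get_image("scene")
pts=[[x,0,z] for z in (0,-20,-35,-50,-73) for x in(-15,15)]
u=w2pix(im,np.array([p+R@(np.array(q)/1000) for q in pts]))
print(np.c_[pts,u.round(1),((u-[150,80])*4).round(0)])
a=cv2.imread("pics/s3c.png")
for q in (u-[150,80])*4: cv2.circle(a,(int(q[0]),int(q[1])),4,(0,0,255),-1)
cv2.imwrite("pics/s3d.png",a[100:500,50:600])
```

```text
[[-15.    0.    0.  227.3 156.  309.  304. ]
 [ 15.    0.    0.  216.5 160.  266.  320. ]
 [-15.    0.  -20.  226.  150.9 304.  284. ]
 [ 15.    0.  -20.  215.1 155.  260.  300. ]
 [-15.    0.  -35.  225.  147.1 300.  268. ]
 [ 15.    0.  -35.  213.9 151.1 256.  284. ]
 [-15.    0.  -50.  224.  143.1 296.  252. ]
 [ 15.    0.  -50.  212.8 147.1 251.  269. ]
 [-15.    0.  -73.  222.3 136.8 289.  227. ]
 [ 15.    0.  -73.  211.  140.9 244.  244. ]]
```

View pics/s3d.png

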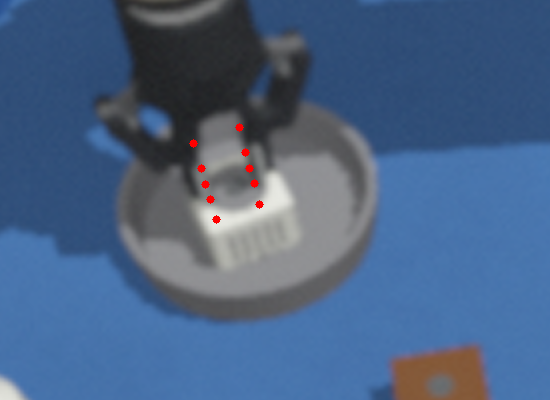

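Run:
```python
from meas import *
im=get_image("wrist");s=get_state();p=s["position"];yaw=s["ee_rot"][2]
c,sn=np.cos(yaw),np.sin(yaw);R=np.array([[c,sn,0],[sn,-c,0],[0,0,-1.]])
print(R.T@(np.array(im["T"])[:3,3]-p))
for y in (-38,-42.5):
    for z in (-60,-73,-85,-95,-105):
        print(y,z,w2pix(im,[p+R@(np.array([x,y,z])/1000) for x in(-38,38)]).round(0).tolist())
```

```text
[ 1.59342611e-04 -7.94439924e-02 -1.70090574e-01]
-38 -60 [[191.0, 262.0], [459.0, 262.0]]
-38 -73 [[176.0, 280.0], [474.0, 280.0]]
-38 -85 [[158.0, 301.0], [492.0, 301.0]]
-38 -95 [[140.0, 322.0], [509.0, 322.0]]
-38 -105 [[118.0, 348.0], [531.0, 348.0]]
-42.5 -60 [[189.0, 247.0], [460.0, 247.0]]
-42.5 -73 [[174.0, 264.0], [476.0, 264.0]]
-42.5 -85 [[155.0, 283.0], [494.0, 283.0]]
-42.5 -95 [[137.0, 302.0], [513.0, 302.0]]
-42.5 -105 [[114.0, 327.0], [536.0, 327.0]]
```

>>> play_rows(steps=[{"jaw":-0.3,"dp":[0,0,-15],"rotation":[0,0,0]},{"jaw":-0.3,"dp":[0,0,-25],"rotation":[0,0,0]},{"jaw":-1,"dp":[0,0,-10],"rotation":[0,0,0]},{"jaw":-1,"dp":[0,0,0],"rotation":[0,0,0]},{"jaw":-1,"dp":[0,0,0],"rotation":[0,0,0]},{"jaw":-1,"dp":[0,0,0],"rotation":[0,0,0]}])

```text
time: 5.87
position: [0.4827, -0.3649, 0.0681]
ee_rot: [3.141, 0.001, -0.665]
wrist_force: [-0.6, 0.2, -0.5]
width: 0.0001
```

Run:
```python
from meas import *
im=get_image("wrist");s=get_state();p=s["position"];yaw=s["ee_rot"][2];print(p,s["width"])
c,sn=np.cos(yaw),np.sin(yaw);R=np.array([[c,sn,0],[sn,-c,0],[0,0,-1.]])
a=im["pixels"][:,:,::-1].copy()
for y in(-11,11):
  for z in (0,-10,-20,-30,-40):
    q=w2pix(im,p+R@(np.array([0,y,z])/1000))[0];print(y,z,q.round());cv2.circle(a,(int(q[0]),int(q[1])),1,(0,0,255),-1)
cv2.imwrite("pics/w4.png",cv2.resize(a[200:440,170:490],None,fx=2.5,fy=2.5,interpolation=cv2.INTER_CUBIC))
```

```text
[ 0.48256463 -0.36477581  0.06792087] -2.0362675040870484e-05
-11 0 [325. 272.]
-11 -10 [325. 281.]
-11 -20 [325. 291.]
-11 -30 [325. 302.]
-11 -40 [325. 315.]
11 0 [325. 317.]
11 -10 [325. 328.]
11 -20 [325. 340.]
11 -30 [325. 353.]
11 -40 [325. 368.]
```

View pics/w4.png

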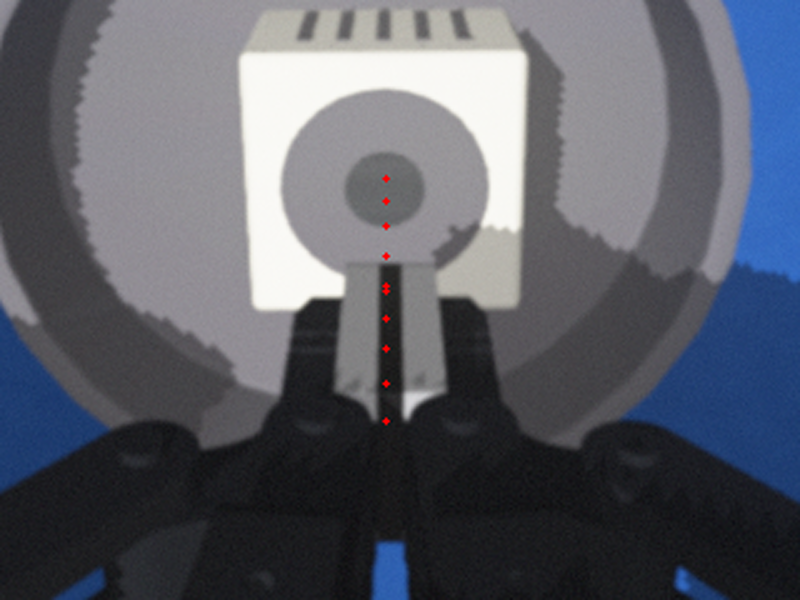

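>>> play_rows(steps=[{"jaw":1,"dp":[0,-1,0],"rotation":[0,0,0]},{"jaw":1,"dp":[0,0,0],"rotation":[0,0,0]},{"jaw":1,"dp":[0,0,0],"rotation":[0,0,0]},{"jaw":1,"dp":[0,0,10],"rotation":[0,0,0]},{"jaw":1,"dp":[0,0,20],"rotation":[0,0,0]},{"jaw":1,"dp":[0,0,20],"rotation":[0,0,0]},{"jaw":1,"dp":[0,0,10],"rotation":[0,0,0]},{"jaw":1,"dp":[0,0,0],"rotation":[0,0,0]}])

```text
time: 6.58
position: [0.4821, -0.3632, 0.0063]
ee_rot: [3.141, 0.005, -0.665]
wrist_force: [0.2, 0.2, -0.7]
width: 0.0858
```

Run:
```python
from meas import *
im=get_image("wrist");save(im,"w5.png",(100,120,540,450),1.8)
```

```text
(no output)
```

View pics/w5.png

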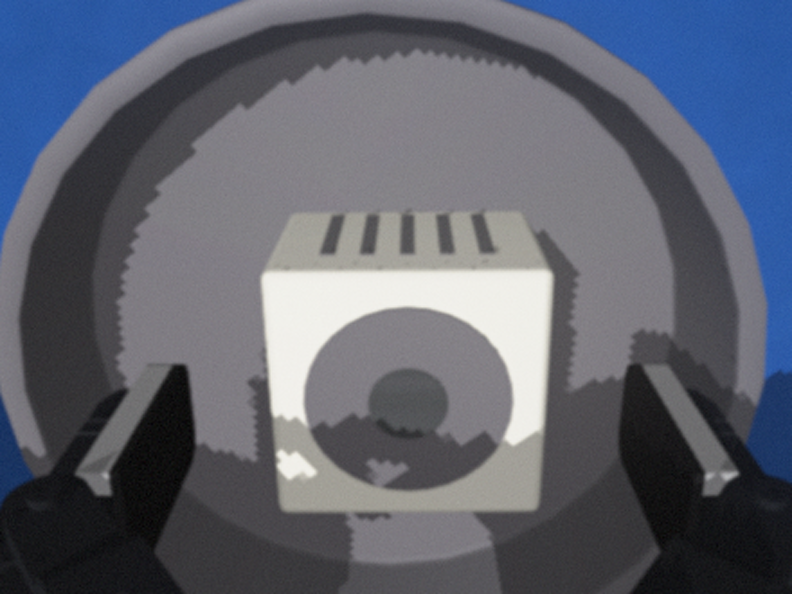

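>>> play_rows(steps=[{"jaw":1,"dp":[0.5,0,10],"rotation":[0,0,0]},{"jaw":1,"dp":[0.5,0,9],"rotation":[0,0,0]},{"jaw":1,"dp":[0,0,0],"rotation":[0,0,0]},{"jaw":-0.3,"dp":[0,0,0],"rotation":[0,0,0]},{"jaw":-0.3,"dp":[0,0,0],"rotation":[0,0,0]},{"jaw":-0.3,"dp":[0,0,0],"rotation":[0,0,0]},{"jaw":-0.3,"dp":[0,0,0],"rotation":[0,0,0]}])

```text
time: 7.22
position: [0.4848, -0.3652, -0.0093]
ee_rot: [3.142, -0.001, -0.665]
wrist_force: [-1.1, 0.4, 2.5]
width: 0.0551
```

Run:
```python
from meas import *
im=get_image("wrist");save(im,"w6.png",(100,120,540,450),1.8)
```

```text
(no output)
```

View pics/w6.png

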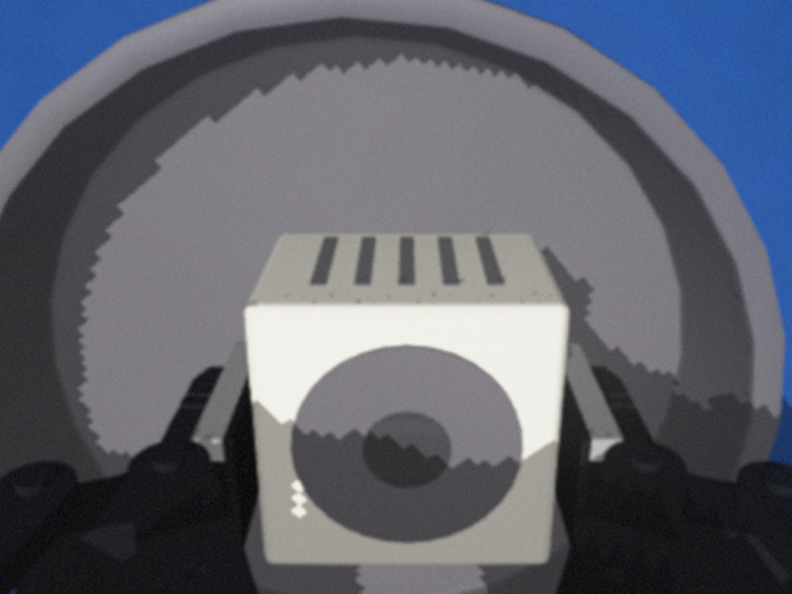

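Run:
```python
from plan import *
plan([(484,-365,90,-38,30),(470,-19,125,-61.9)],jaw=-0.3,settle=3)
```

```text
[{"jaw": -0.3, "dp": [0, 0, -17], "rotation": [0, 0, -0.0]}, {"jaw": -0.3, "dp": [0, 0, -33], "rotation": [0, 0, -0.0]}, {"jaw": -0.3, "dp": [-1, 0, -33], "rotation": [0, 0, -0.1]}, {"jaw": -0.3, "dp": [0, 0, -16], "rotation": [0, 0, 0.0]}, {"jaw": -0.3, "dp": [-10, -12, -2], "rotation": [0, 0, 1.1]}, {"jaw": -0.3, "dp": [-19, -21, -2], "rotation": [0, 0, 1.9]}, {"jaw": -0.3, "dp": [-22, -23, -4], "rotation": [0, 0, 2.3]}, {"jaw": -0.3, "dp": [-23, -23, -3], "rotation": [0, 0, 2.2]}]

[{"jaw": -0.3, "dp": [-24, -22, -3], "rotation": [0, 0, 2.2]}, {"jaw": -0.3, "dp": [-25, -21, -4], "rotation": [0, 0, 2.3]}, {"jaw": -0.3, "dp": [-25, -19, -3], "rotation": [0, 0, 2.2]}, {"jaw": -0.3, "dp": [-27, -19, -3], "rotation": [0, 0, 2.2]}, {"jaw": -0.3, "dp": [-27, -18, -4], "rotation": [0, 0, 2.3]}, {"jaw": -0.3, "dp": [-27, -17, -3], "rotation": [0, 0, 2.2]}, {"jaw": -0.3, "dp": [-24, -13, -3], "rotation": [0, 0, 1.9]}, {"jaw": -0.3, "dp": [-15, -7, -1], "rotation": [0, 0, 1.1]}]

[{"jaw": -0.3, "dp": [0, 0, 0], "rotation": [0, 0, 0]}, {"jaw": -0.3, "dp": [0, 0, 0], "rotation": [0, 0, 0]}, {"jaw": -0.3, "dp": [0, 0, 0], "rotation": [0, 0, 0]}]

end [469.8 -18.8 124.7] -61.9 19
```

>>> play_rows(steps=[{"jaw":-0.3,"dp":[0,0,-17],"rotation":[0,0,0]},{"jaw":-0.3,"dp":[0,0,-33],"rotation":[0,0,0]},{"jaw":-0.3,"dp":[-1,0,-33],"rotation":[0,0,-0.1]},{"jaw":-0.3,"dp":[0,0,-16],"rotation":[0,0,0.0]},{"jaw":-0.3,"dp":[-10,-12,-2],"rotation":[0,0,1.1]},{"jaw":-0.3,"dp":[-19,-21,-2],"rotation":[0,0,1.9]},{"jaw":-0.3,"dp":[-22,-23,-4],"rotation":[0,0,2.3]},{"jaw":-0.3,"dp":[-23,-23,-3],"rotation":[0,0,2.2]}])

```text
time: 7.93
position: [0.4788, -0.2554, 0.1002]
ee_rot: [3.142, -0.0, -0.797]
wrist_force: [1.3, 0.4, -2.4]
width: 0.0554
```

>>> play_rows(steps=[{"jaw":-0.3,"dp":[-24,-22,-3],"rotation":[0,0,2.2]},{"jaw":-0.3,"dp":[-25,-21,-4],"rotation":[0,0,2.3]},{"jaw":-0.3,"dp":[-25,-19,-3],"rotation":[0,0,2.2]},{"jaw":-0.3,"dp":[-27,-19,-3],"rotation":[0,0,2.2]},{"jaw":-0.3,"dp":[-27,-18,-4],"rotation":[0,0,2.3]},{"jaw":-0.3,"dp":[-27,-17,-3],"rotation":[0,0,2.2]},{"jaw":-0.3,"dp":[-24,-13,-3],"rotation":[0,0,1.9]},{"jaw":-0.3,"dp":[-15,-7,-1],"rotation":[0,0,1.1]}])

```text
time: 8.6
position: [0.4693, -0.0162, 0.1246]
ee_rot: [-3.141, 0.0, -1.081]
wrist_force: [1.2, -0.0, -2.7]
width: 0.0554
```

>>> play_rows(steps=[{"jaw":-0.3,"dp":[0,0,0],"rotation":[0,0,0]},{"jaw":-0.3,"dp":[0,0,0],"rotation":[0,0,0]},{"jaw":-0.3,"dp":[0,0,0],"rotation":[0,0,0]}])

```text
time: 8.85
position: [0.4696, -0.019, 0.1241]
ee_rot: [3.141, -0.0, -1.08]
wrist_force: [0.2, -0.2, -2.3]
width: 0.055
```

Run:
```python
from meas import *
im=get_image("wrist");save(im,"w7.png",(100,120,540,450),1.8)
s=get_state();print(s["position"],s["ee_rot"],s["wrist_force"])
```

```text
[ 0.46958975 -0.01928449  0.12402397] [ 3.14130288e+00 -2.73646291e-04 -1.08040355e+00] [-1.19961764 -0.57318253 -2.29260253]
```

View pics/w7.png

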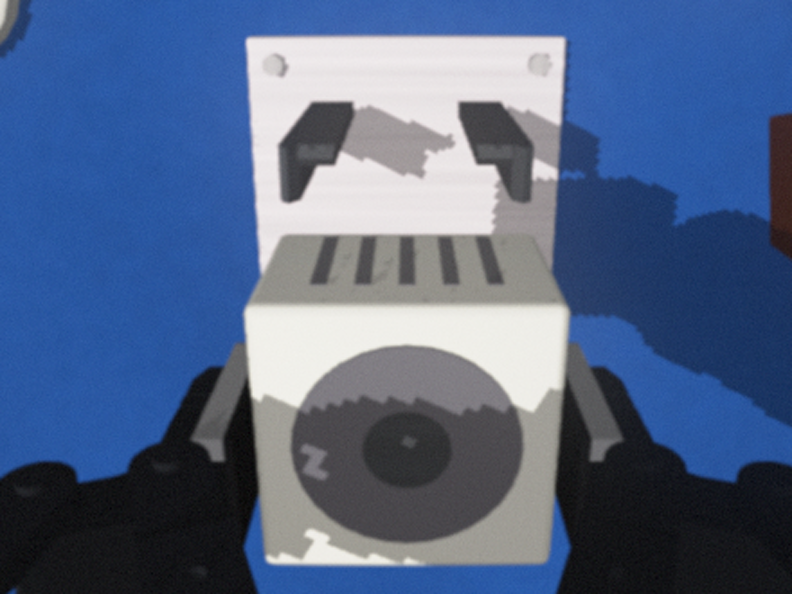

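Run:
```python
from meas import *
im=get_image("wrist");s=get_state();p=s["position"]*1000;yaw=s["ee_rot"][2]
c,sn=np.cos(yaw),np.sin(yaw);R=np.array([[c,sn,0],[sn,-c,0],[0,0,-1.]])
f=lambda q:np.array(q)/1.8+[100,120]-.22
q=f([[245,306],[569,306],[548,564],[268,564],[408,444]])
for off in (55.3,):
    w=pix2w(im,q,(p[2]+off)/1000)*1000
    print(((w-p)@R).round(1), ((w[:4].mean(0)-p)@R).round(1), w[:4].mean(0).round(1))
    for i,j in((0,1),(3,2)): print(np.degrees(np.arctan2(*(w[j]-w[i])[[1,0]])),np.linalg.norm(w[j]-w[i]))
w=pix2w(im,f([[247,38],[565,38]]),.008)*1000
print(w.round(1),((w-p)@R).round(1),np.degrees(np.arctan2(*(w[1]-w[0])[[1,0]])))
# plate centre predicted: far edge mid + 60 along tool y
print(w.mean(0)+60*R[:,1])
```

```text
[[-26.8 -27.7 -55.3]
 [ 27.4 -27.6 -55.3]
 [ 27.5  27.1 -55.3]
 [-26.6  27.  -55.3]
 [  0.4  -0.6 -55.3]] [  0.4  -0.3 -55.3] [470.  -19.6 179.3]
-61.953733807116755 54.225519912781735
-61.98986256792474 54.093730341003
[[493.9  60.6   8. ]
 [549.7 -44.1   8. ]] [[-59.2 -59.1 116. ]
 [ 59.5 -59.1 116. ]] -61.934457220165136
[468.8359779  -19.96679308   8.        ]
```

>>> play_rows(steps=[{"jaw":-0.3,"dp":[0,0,15],"rotation":[0,0,0]},{"jaw":-0.3,"dp":[0,0,20],"rotation":[0,0,0]},{"jaw":-0.3,"dp":[0,0,10],"rotation":[0,0,0]},{"jaw":-0.3,"dp":[0,0,10],"rotation":[0,0,0]},{"jaw":-0.3,"dp":[0,0,10],"rotation":[0,0,0]},{"jaw":-0.3,"dp":[0,0,10],"rotation":[0,0,0]},{"jaw":-0.3,"dp":[0,0,0],"rotation":[0,0,0]}])

```text
time: 9.53
position: [0.4684, -0.0195, 0.0474]
ee_rot: [3.139, 0.001, -1.082]
wrist_force: [-0.4, -1.0, -3.0]
width: 0.0553
```

>>> play_rows(steps=[{"jaw":-0.3,"dp":[0,0,12],"rotation":[0,0,0]},{"jaw":-0.3,"dp":[0,0,12],"rotation":[0,0,0]},{"jaw":-0.3,"dp":[0,0,12],"rotation":[0,0,0]},{"jaw":-0.3,"dp":[0,0,8],"rotation":[0,0,0]},{"jaw":-0.3,"dp":[0,0,5],"rotation":[0,0,0]},{"jaw":-0.3,"dp":[0,0,3],"rotation":[0,0,0]},{"jaw":-0.3,"dp":[0,0,0],"rotation":[0,0,0]}])

```text
time: 10.12
position: [0.4695, -0.0188, -0.0031]
ee_rot: [3.141, 0.0, -1.081]
wrist_force: [0.2, -0.6, -2.3]
width: 0.0553
```

>>> play_rows(steps=[{"jaw":-0.3,"dp":[0,0,2],"rotation":[0,0,0]},{"jaw":-0.3,"dp":[0,0,1],"rotation":[0,0,0]},{"jaw":-0.3,"dp":[0,0,0],"rotation":[0,0,0]},{"jaw":-0.3,"dp":[0,0,0],"rotation":[0,0,0]}])

```text
time: 10.45
position: [0.4698, -0.0186, -0.0056]
ee_rot: [-3.141, -0.0, -1.08]
wrist_force: [0.1, -0.3, -0.9]
width: 0.0553
```

>>> play_rows(steps=[{"jaw":-0.3,"dp":[0,0,1],"rotation":[0,0,0]},{"jaw":-0.3,"dp":[0,0,0],"rotation":[0,0,0]},{"jaw":1,"dp":[0,0,0],"rotation":[0,0,0]},{"jaw":1,"dp":[0,0,0],"rotation":[0,0,0]},{"jaw":1,"dp":[0,0,0],"rotation":[0,0,0]},{"jaw":1,"dp":[0,0,-10],"rotation":[0,0,0]},{"jaw":1,"dp":[0,0,-20],"rotation":[0,0,0]},{"jaw":1,"dp":[0,0,-30],"rotation":[0,0,0]}])

```text
time: 11.12
position: [0.4679, -0.0186, 0.0522]
ee_rot: [3.138, 0.002, -1.08]
wrist_force: [0.2, -0.4, -0.1]
width: 0.0854
```

>>> play_rows(steps=[{"jaw":1,"dp":[0,0,-35],"rotation":[0,0,0]},{"jaw":1,"dp":[0,0,-35],"rotation":[0,0,0]},{"jaw":1,"dp":[0,0,-30],"rotation":[0,0,0]},{"jaw":1,"dp":[0,0,0],"rotation":[0,0,0]}])

```text
time: 11.45
position: [0.4727, -0.0187, 0.1589]
ee_rot: [-3.134, -0.005, -1.08]
wrist_force: [1.1, 0.0, -0.2]
width: 0.0853
```

Run:
```python
from meas import *
im=get_image("wrist");save(im,"w8.png")
im=get_image("top");save(im,"t8.png")
s=get_state();print(s["position"],s["ee_rot"],s["wrist_force"])
```

```text
[ 0.47052357 -0.01864265  0.15432846] [-3.13903762e+00 -1.59495372e-03 -1.08020651e+00] [ 0.025466    0.10965764 -0.86117331]
```

View pics/w8.png

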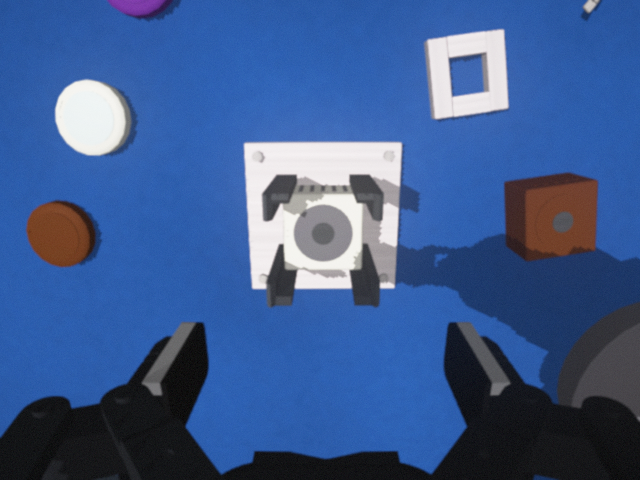

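View pics/t8.png

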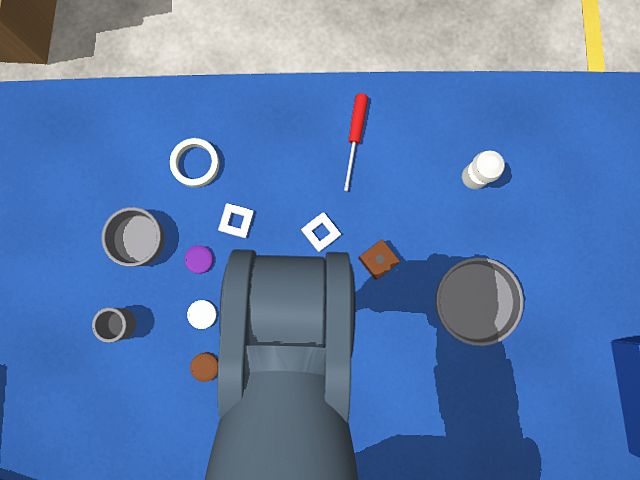

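The housing is seated between the four angles (wrist picture, (322,233)), and the dish is empty at (480,301). Nothing else has moved. Spacer A is next.

Run:
```python
from plan import *
plan([(616,-61,110,-52.7),(616,-61,20,-52.7,25),(616,-61,-20,-52.7,15)],settle=2)
```

```text
[{"jaw": 1, "dp": [11, -11, 4], "rotation": [0, 0, -0.9]}, {"jaw": 1, "dp": [21, -21, 9], "rotation": [0, 0, -1.9]}, {"jaw": 1, "dp": [22, -21, 9], "rotation": [0, 0, -1.8]}, {"jaw": 1, "dp": [23, -20, 9], "rotation": [0, 0, -1.8]}, {"jaw": 1, "dp": [24, -19, 9], "rotation": [0, 0, -1.9]}, {"jaw": 1, "dp": [12, -9, 4], "rotation": [0, 0, -0.9]}, {"jaw": 1, "dp": [0, 0, 11], "rotation": [0, 0, 0.0]}, {"jaw": 1, "dp": [0, 0, 23], "rotation": [0, 0, 0.0]}]

[{"jaw": 1, "dp": [0, 0, 22], "rotation": [0, 0, 0.0]}, {"jaw": 1, "dp": [0, 0, 23], "rotation": [0, 0, 0.0]}, {"jaw": 1, "dp": [0, 0, 11], "rotation": [0, 0, 0.0]}, {"jaw": 1, "dp": [0, 0, 7], "rotation": [0, 0, 0.0]}, {"jaw": 1, "dp": [0, 0, 13], "rotation": [0, 0, 0.0]}, {"jaw": 1, "dp": [0, 0, 14], "rotation": [0, 0, 0.0]}, {"jaw": 1, "dp": [0, 0, 6], "rotation": [0, 0, 0.0]}, {"jaw": 1, "dp": [0, 0, 0], "rotation": [0, 0, 0]}]

[{"jaw": 1, "dp": [0, 0, 0], "rotation": [0, 0, 0]}]

end [616.2 -61.3 -19.7] -52.7 17
```

>>> play_rows(steps=[{"jaw":1,"dp":[11,-11,4],"rotation":[0,0,-0.9]},{"jaw":1,"dp":[21,-21,9],"rotation":[0,0,-1.9]},{"jaw":1,"dp":[22,-21,9],"rotation":[0,0,-1.8]},{"jaw":1,"dp":[23,-20,9],"rotation":[0,0,-1.8]},{"jaw":1,"dp":[24,-19,9],"rotation":[0,0,-1.9]},{"jaw":1,"dp":[12,-9,4],"rotation":[0,0,-0.9]},{"jaw":1,"dp":[0,0,11],"rotation":[0,0,0.0]},{"jaw":1,"dp":[0,0,23],"rotation":[0,0,0.0]}])

```text
time: 12.22
position: [0.6167, -0.0617, 0.0743]
ee_rot: [-3.141, -0.001, -0.92]
wrist_force: [-0.4, 0.7, -0.0]
width: 0.0853
```

>>> play_rows(steps=[{"jaw":1,"dp":[0,0,22],"rotation":[0,0,0.0]},{"jaw":1,"dp":[0,0,23],"rotation":[0,0,0.0]},{"jaw":1,"dp":[0,0,11],"rotation":[0,0,0.0]},{"jaw":1,"dp":[0,0,7],"rotation":[0,0,0.0]},{"jaw":1,"dp":[0,0,13],"rotation":[0,0,0.0]},{"jaw":1,"dp":[0,0,14],"rotation":[0,0,0.0]},{"jaw":1,"dp":[0,0,6],"rotation":[0,0,0.0]},{"jaw":1,"dp":[0,0,0],"rotation":[0,0,0]}])

```text
time: 12.88
position: [0.6143, -0.0612, -0.022]
ee_rot: [3.14, 0.001, -0.92]
wrist_force: [-0.3, 0.8, 0.8]
width: 0.0854
```

Run:
```python
from meas import *
im=get_image("wrist");save(im,"w9.png")
s=get_state();print(s["position"],s["ee_rot"],s["wrist_force"],s["joints"])
print(w2pix(im,[[.616,-.061,.012]]))
```

```text
[ 0.61487017 -0.06124498 -0.02106306] [ 3.14078879e+00  6.08318106e-04 -9.19593201e-01] [ 0.09439117 -0.38716845  0.65674238] [-9.92229043e-02  5.44128435e-01 -1.43328578e-01  8.84342098e-01
 -1.03269512e-04  2.39116643e+00]
[[327.17903366 330.72043175]]
```

View pics/w9.png

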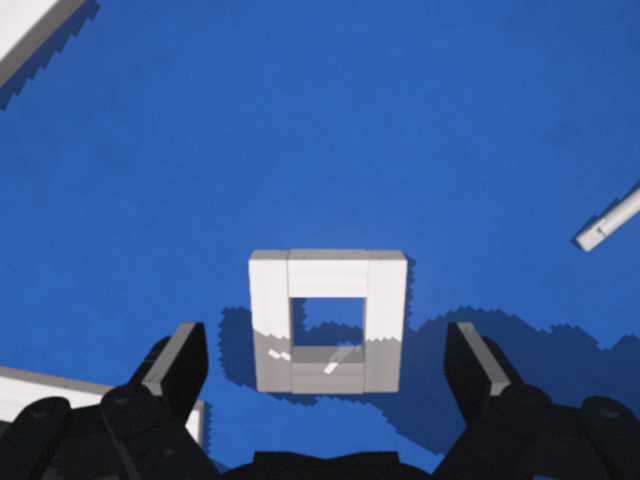

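The spacer lies centred between the open fingers, with image corners from (250,260) to (399,391). Lowering and gripping.

>>> play_rows(steps=[{"jaw":1,"dp":[0,0,6],"rotation":[0,0,0]},{"jaw":1,"dp":[0,0,6],"rotation":[0,0,0]},{"jaw":1,"dp":[0,0,0],"rotation":[0,0,0]},{"jaw":-0.3,"dp":[0,0,0],"rotation":[0,0,0]},{"jaw":-0.3,"dp":[0,0,0],"rotation":[0,0,0]},{"jaw":-0.3,"dp":[0,0,0],"rotation":[0,0,0]},{"jaw":-0.3,"dp":[0,0,0],"rotation":[0,0,0]},{"jaw":-0.3,"dp":[0,0,0],"rotation":[0,0,0]}])

```text
time: 13.6
position: [0.6158, -0.0613, -0.032]
ee_rot: [-3.141, -0.001, -0.92]
wrist_force: [-0.4, 0.7, 5.9]
width: 0.0547
```

Run:
```python
from meas import *
im=get_image("wrist");save(im,"w10.png",(160,220,480,440),2.4)
s=get_state();print(s["position"],s["ee_rot"],s["wrist_force"])
```

```text
[ 0.61581168 -0.06131479 -0.03198893] [-3.14060010e+00 -9.26364927e-04 -9.19626946e-01] [-0.54238773  0.08385026  5.34099093]
```

View pics/w10.png

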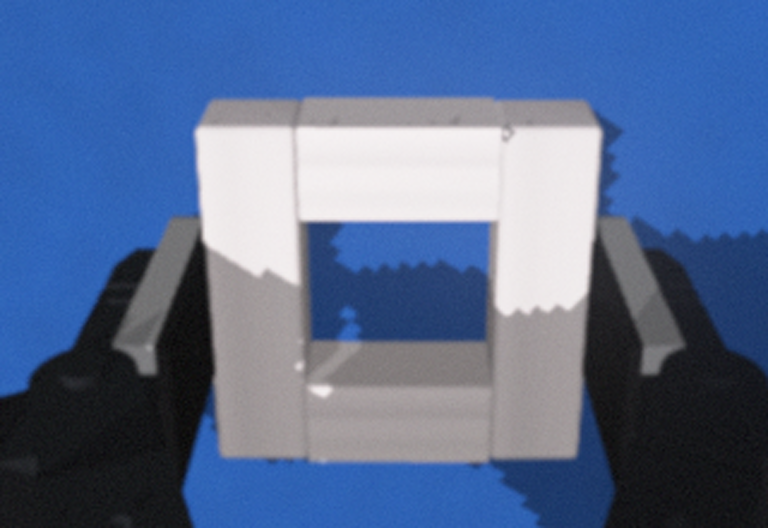

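Run:
```python
from plan import *
plan([(616,-61,60,-52.7,30),(469.6,-19.2,95,-61.9,30)],jaw=-0.4,settle=3)
```

```text
[{"jaw": -0.4, "dp": [0, 0, -15], "rotation": [0, 0, 0.0]}, {"jaw": -0.4, "dp": [0, 0, -31], "rotation": [0, 0, 0.0]}, {"jaw": -0.4, "dp": [0, 0, -31], "rotation": [0, 0, 0.0]}, {"jaw": -0.4, "dp": [0, 0, -15], "rotation": [0, 0, 0.0]}, {"jaw": -0.4, "dp": [-12, 9, -3], "rotation": [0, 0, 0.9]}, {"jaw": -0.4, "dp": [-24, 19, -7], "rotation": [0, 0, 1.9]}, {"jaw": -0.4, "dp": [-24, 19, -7], "rotation": [0, 0, 1.8]}, {"jaw": -0.4, "dp": [-23, 20, -7], "rotation": [0, 0, 1.8]}]

[{"jaw": -0.4, "dp": [-22, 21, -7], "rotation": [0, 0, 1.9]}, {"jaw": -0.4, "dp": [-11, 11, -4], "rotation": [0, 0, 0.9]}, {"jaw": -0.4, "dp": [0, 0, 0], "rotation": [0, 0, 0]}, {"jaw": -0.4, "dp": [0, 0, 0], "rotation": [0, 0, 0]}, {"jaw": -0.4, "dp": [0, 0, 0], "rotation": [0, 0, 0]}]

end [469.1 -19.3  95. ] -61.9 13
```

>>> play_rows(steps=[{"jaw":-0.4,"dp":[0,0,-15],"rotation":[0,0,0.0]},{"jaw":-0.4,"dp":[0,0,-31],"rotation":[0,0,0.0]},{"jaw":-0.4,"dp":[0,0,-31],"rotation":[0,0,0.0]},{"jaw":-0.4,"dp":[0,0,-15],"rotation":[0,0,0.0]},{"jaw":-0.4,"dp":[-12,9,-3],"rotation":[0,0,0.9]},{"jaw":-0.4,"dp":[-24,19,-7],"rotation":[0,0,1.9]},{"jaw":-0.4,"dp":[-24,19,-7],"rotation":[0,0,1.8]},{"jaw":-0.4,"dp":[-23,20,-7],"rotation":[0,0,1.8]}], grip_force=60)

```text
time: 14.32
position: [0.5114, -0.0314, 0.0832]
ee_rot: [3.141, 0.0, -1.033]
wrist_force: [-1.0, 1.2, -0.0]
width: 0.0545
```

>>> play_rows(steps=[{"jaw":-0.4,"dp":[-22,21,-7],"rotation":[0,0,1.9]},{"jaw":-0.4,"dp":[-11,11,-4],"rotation":[0,0,0.9]},{"jaw":-0.4,"dp":[0,0,0],"rotation":[0,0,0]},{"jaw":-0.4,"dp":[0,0,0],"rotation":[0,0,0]},{"jaw":-0.4,"dp":[0,0,0],"rotation":[0,0,0]}])

```text
time: 14.73
position: [0.4695, -0.0193, 0.0944]
ee_rot: [-3.14, -0.001, -1.08]
wrist_force: [-0.6, -0.5, -0.8]
width: 0.0545
```

Run:
```python
from meas import *
im=get_image("wrist");save(im,"w11.png",(160,120,480,440),1.8)
s=get_state();print(s["position"],s["ee_rot"],s["wrist_force"],s["width"])
```

```text
[ 0.46951519 -0.01939216  0.09409594] [-3.14101456e+00 -5.31331857e-04 -1.07996602e+00] [ 0.07245935  0.99021437 -0.88955831] 0.054306246466064065
```

View pics/w11.png

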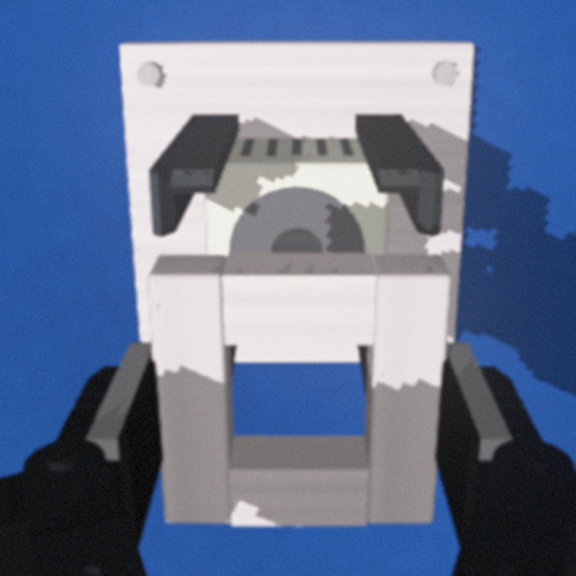

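```bash
cat > held.py <<'E'
from meas import *
def held(q,off,im=None):
    im=im or get_image("wrist");s=get_state();p=s["position"]*1000;yaw=s["ee_rot"][2]
    c,sn=np.cos(yaw),np.sin(yaw);R=np.array([[c,sn,0],[sn,-c,0],[0,0,-1.]])
    w=pix2w(im,q,(p[2]+off)/1000)*1000
    print("tool",((w-p)@R).round(1).tolist(),"ctr world",w.mean(0).round(1),"ctr tool",((w.mean(0)-p)@R).round(1))
    for i,j in((0,1),(3,2)):
        if len(w)>3: print(np.degrees(np.arctan2(*(w[j]-w[i])[[1,0]])).round(1),np.linalg.norm(w[j]-w[i]).round(1))
E
python3 - <<'E'
from held import *
f=lambda q:np.array(q)/1.8+[160,120]-.22
held(f([[149,276],[449,274],[435,521],[165,522]]),44)
E
```

```text
tool [[-26.8, -28.4, -44.0], [27.6, -28.8, -44.0], [28.5, 26.3, -44.0], [-27.3, 26.4, -44.0]] ctr world [470.7 -19.4 137.9] ctr tool [  0.5  -1.1 -44. ]
-61.5 54.4
-61.7 55.8
```

>>> play_rows(steps=[{"jaw":-0.4,"dp":[0,0.7,10],"rotation":[0,0,0]},{"jaw":-0.4,"dp":[0,0,20],"rotation":[0,0,0]},{"jaw":-0.4,"dp":[0,0,10],"rotation":[0,0,0]},{"jaw":-0.4,"dp":[0,0,10],"rotation":[0,0,0]},{"jaw":-0.4,"dp":[0,0,10],"rotation":[0,0,0]},{"jaw":-0.4,"dp":[0,0,10],"rotation":[0,0,0]},{"jaw":-0.4,"dp":[0,0,4],"rotation":[0,0,0]},{"jaw":-0.4,"dp":[0,0,0],"rotation":[0,0,0]}])

```text
time: 15.5
position: [0.4675, -0.0197, 0.0189]
ee_rot: [3.14, 0.001, -1.08]
wrist_force: [-0.6, 0.2, -0.4]
width: 0.0543
```

>>> play_rows(steps=[{"jaw":-0.4,"dp":[0,0,1],"rotation":[0,0,0]},{"jaw":-0.4,"dp":[0,0,1],"rotation":[0,0,0]},{"jaw":-0.4,"dp":[0,0,0],"rotation":[0,0,0]},{"jaw":-0.4,"dp":[0,0,0],"rotation":[0,0,0]}])

```text
time: 15.83
position: [0.4682, -0.0196, 0.0185]
ee_rot: [-3.141, -0.0, -1.08]
wrist_force: [-0.4, -0.1, -0.9]
width: 0.0544
```

>>> play_rows(steps=[{"jaw":-0.4,"dp":[0,0,1],"rotation":[0,0,0]},{"jaw":-0.4,"dp":[0,0,1],"rotation":[0,0,0]},{"jaw":-0.4,"dp":[0,0,0],"rotation":[0,0,0]},{"jaw":-0.4,"dp":[0,0,0],"rotation":[0,0,0]}])

```text
time: 16.17
position: [0.4679, -0.0196, 0.0162]
ee_rot: [-3.141, -0.0, -1.08]
wrist_force: [0.6, -0.6, -1.1]
width: 0.0542
```

>>> play_rows(steps=[{"jaw":-0.4,"dp":[0,0,1],"rotation":[0,0,0]},{"jaw":-0.4,"dp":[0,0,0],"rotation":[0,0,0]},{"jaw":-0.4,"dp":[0,0,0],"rotation":[0,0,0]}])

```text
time: 16.42
position: [0.468, -0.0196, 0.016]
ee_rot: [-3.141, -0.0, -1.08]
wrist_force: [-3.1, 0.1, 10.9]
width: 0.0542
```

>>> play_rows(steps=[{"jaw":1,"dp":[0,0,0],"rotation":[0,0,0]},{"jaw":1,"dp":[0,0,0],"rotation":[0,0,0]},{"jaw":1,"dp":[0,0,0],"rotation":[0,0,0]},{"jaw":1,"dp":[0,0,-10],"rotation":[0,0,0]},{"jaw":1,"dp":[0,0,-20],"rotation":[0,0,0]},{"jaw":1,"dp":[0,0,-30],"rotation":[0,0,0]},{"jaw":1,"dp":[0,0,-35],"rotation":[0,0,0]},{"jaw":1,"dp":[0,0,-20],"rotation":[0,0,0]}])

```text
time: 17.08
position: [0.4687, -0.0196, 0.133]
ee_rot: [-3.14, -0.001, -1.08]
wrist_force: [1.2, -0.3, -0.1]
width: 0.0855
```

>>> play_rows(steps=[{"jaw":1,"dp":[0,0,0],"rotation":[0,0,0]},{"jaw":1,"dp":[0,0,0],"rotation":[0,0,0]}])

```text
time: 17.25
position: [0.4686, -0.0196, 0.1309]
ee_rot: [-3.14, -0.001, -1.08]
wrist_force: [0.1, 0.1, -1.0]
width: 0.0851
```

Run:
```python
from meas import *
im=get_image("wrist");save(im,"w12.png",(220,140,430,340),3)
im=get_image("top");save(im,"t12.png")
```

```text
(no output)
```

View pics/w12.png

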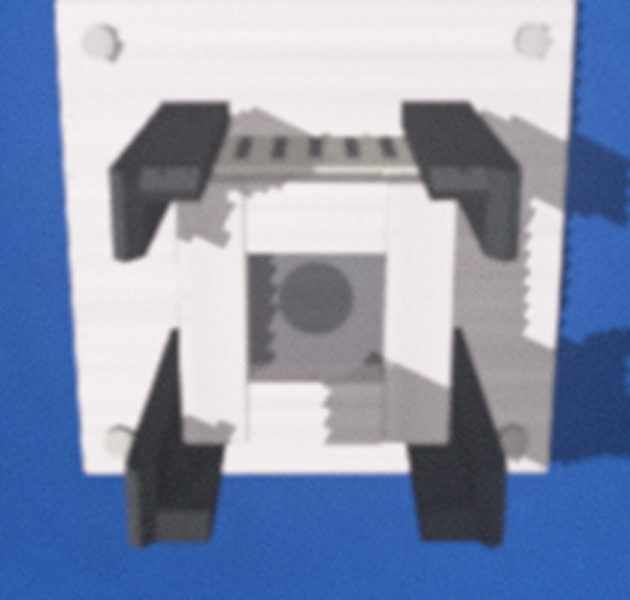

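View pics/t12.png

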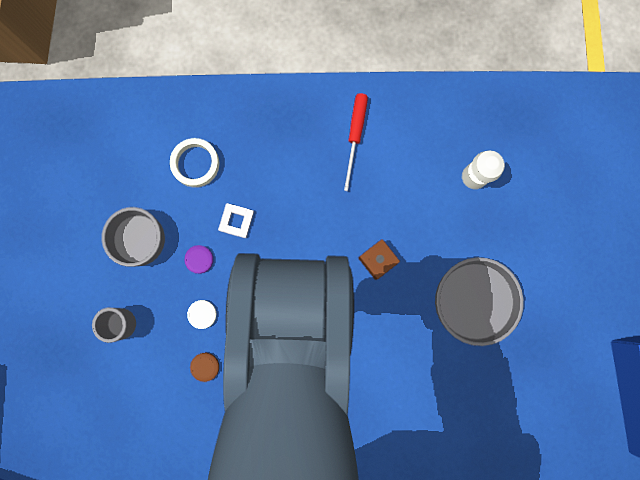

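Spacer A is flat in the pocket (crop (315,310)). Spacer B is still at (237,220) and hasn't moved.

Run:
```python
from plan import *
plan([(641,107,100,-16.8),(641,107,-18,-16.8,25)],settle=2)
```

```text
[{"jaw": 1, "dp": [-2, -18, 2], "rotation": [0, 0, -6.4]}, {"jaw": 1, "dp": [-1, -36, 5], "rotation": [0, 0, -6.5]}, {"jaw": 1, "dp": [3, -35, 5], "rotation": [0, 0, -6.4]}, {"jaw": 1, "dp": [7, -36, 5], "rotation": [0, 0, -6.5]}, {"jaw": 1, "dp": [11, -34, 5], "rotation": [0, 0, -6.4]}, {"jaw": 1, "dp": [14, -32, 5], "rotation": [0, 0, -6.5]}, {"jaw": 1, "dp": [9, -16, 2], "rotation": [0, 0, -6.4]}, {"jaw": 1, "dp": [0, 0, 12], "rotation": [0, 0, 0.0]}]

[{"jaw": 1, "dp": [0, 0, 23], "rotation": [0, 0, 0.0]}, {"jaw": 1, "dp": [0, 0, 24], "rotation": [0, 0, 0.0]}, {"jaw": 1, "dp": [0, 0, 24], "rotation": [0, 0, 0.0]}, {"jaw": 1, "dp": [0, 0, 23], "rotation": [0, 0, 0.0]}, {"jaw": 1, "dp": [0, 0, 12], "rotation": [0, 0, 0.0]}, {"jaw": 1, "dp": [0, 0, 0], "rotation": [0, 0, 0]}, {"jaw": 1, "dp": [0, 0, 0], "rotation": [0, 0, 0]}]

end [640.7 107.4 -17.9] -16.8 15
```

>>> play_rows(steps=[{"jaw":1,"dp":[-2,-18,2],"rotation":[0,0,-6.4]},{"jaw":1,"dp":[-1,-36,5],"rotation":[0,0,-6.5]},{"jaw":1,"dp":[3,-35,5],"rotation":[0,0,-6.4]},{"jaw":1,"dp":[7,-36,5],"rotation":[0,0,-6.5]},{"jaw":1,"dp":[11,-34,5],"rotation":[0,0,-6.4]},{"jaw":1,"dp":[14,-32,5],"rotation":[0,0,-6.5]},{"jaw":1,"dp":[9,-16,2],"rotation":[0,0,-6.4]},{"jaw":1,"dp":[0,0,12],"rotation":[0,0,0.0]}])

```text
time: 18.02
position: [0.6441, 0.1101, 0.0874]
ee_rot: [-3.141, -0.0, -0.284]
wrist_force: [-1.1, -0.5, -0.8]
width: 0.0853
```

>>> play_rows(steps=[{"jaw":1,"dp":[0,0,23],"rotation":[0,0,0.0]},{"jaw":1,"dp":[0,0,24],"rotation":[0,0,0.0]},{"jaw":1,"dp":[0,0,24],"rotation":[0,0,0.0]},{"jaw":1,"dp":[0,0,23],"rotation":[0,0,0.0]},{"jaw":1,"dp":[0,0,12],"rotation":[0,0,0.0]},{"jaw":1,"dp":[0,0,0],"rotation":[0,0,0]},{"jaw":1,"dp":[0,0,0],"rotation":[0,0,0]}])

```text
time: 18.6
position: [0.6398, 0.1071, -0.0188]
ee_rot: [3.14, 0.003, -0.293]
wrist_force: [-0.0, -1.0, 0.8]
width: 0.0856
```

Run:
```python
from meas import *
im=get_image("wrist");save(im,"w13.png")
s=get_state();print(s["position"],s["ee_rot"],s["wrist_force"])
```

```text
[ 0.64084196  0.10731257 -0.01746989] [ 3.14085578e+00  1.27214851e-03 -2.93060377e-01] [ 0.46811368 -0.44879464  0.12523161]
```

View pics/w13.png

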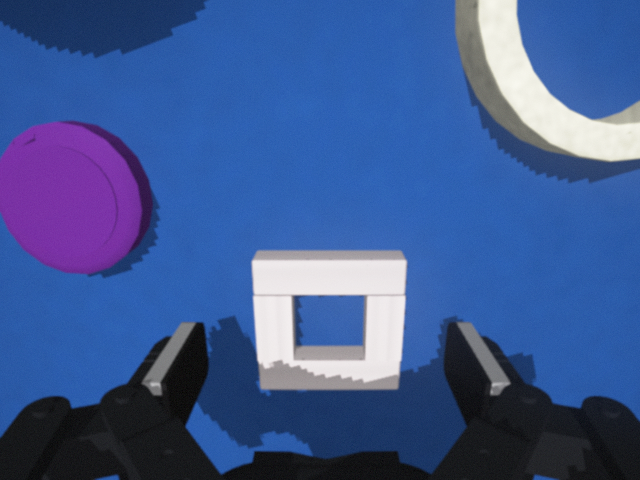

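Spacer B is centred between the fingers, corners (253,262) to (400,389), and square to them.

>>> play_rows(steps=[{"jaw":1,"dp":[0,-1,7],"rotation":[0,0,0]},{"jaw":1,"dp":[0,0,7],"rotation":[0,0,0]},{"jaw":1,"dp":[0,0,0],"rotation":[0,0,0]},{"jaw":-0.4,"dp":[0,0,0],"rotation":[0,0,0]},{"jaw":-0.4,"dp":[0,0,0],"rotation":[0,0,0]},{"jaw":-0.4,"dp":[0,0,0],"rotation":[0,0,0]},{"jaw":-0.4,"dp":[0,0,0],"rotation":[0,0,0]},{"jaw":-0.4,"dp":[0,0,0],"rotation":[0,0,0]}])

```text
time: 19.32
position: [0.6422, 0.1084, -0.0301]
ee_rot: [-3.141, -0.001, -0.293]
wrist_force: [-0.9, -0.1, 5.6]
width: 0.0544
```

Run:
```python
from plan import *
s=get_state();p=s["position"]*1000;print(p,s["width"],s["wrist_force"])
plan([(p[0],p[1],60,-16.8,30),(469.9,-19.0,110,-61.9,32)],jaw=-0.4,settle=3)
```

```text
[642.15002194 108.40109669 -30.11840071] 0.054379209258913354 [-0.89619333 -0.13079431  5.63017378]
[{"jaw": -0.4, "dp": [0, 0, -15], "rotation": [0, 0, 0.0]}, {"jaw": -0.4, "dp": [0, 0, -30], "rotation": [0, 0, 0.0]}, {"jaw": -0.4, "dp": [0, 0, -30], "rotation": [0, 0, 0.0]}, {"jaw": -0.4, "dp": [0, 0, -15], "rotation": [0, 0, 0.0]}, {"jaw": -0.4, "dp": [-10, 13, -4], "rotation": [0, 0, 3.4]}, {"jaw": -0.4, "dp": [-14, 23, -6], "rotation": [0, 0, 5.7]}, {"jaw": -0.4, "dp": [-15, 28, -8], "rotation": [0, 0, 6.7]}, {"jaw": -0.4, "dp": [-12, 30, -7], "rotation": [0, 0, 6.8]}]

[{"jaw": -0.4, "dp": [-8, 31, -8], "rotation": [0, 0, 6.7]}, {"jaw": -0.4, "dp": [-4, 31, -7], "rotation": [0, 0, 6.7]}, {"jaw": -0.4, "dp": [0, 28, -6], "rotation": [0, 0, 5.7]}, {"jaw": -0.4, "dp": [1, 16, -4], "rotation": [0, 0, 3.4]}, {"jaw": -0.4, "dp": [0, 0, 0], "rotation": [0, 0, 0]}, {"jaw": -0.4, "dp": [0, 0, 0], "rotation": [0, 0, 0]}, {"jaw": -0.4, "dp": [0, 0, 0], "rotation": [0, 0, 0]}]

end [469.4 -19.  109.9] -61.9 15
```

>>> play_rows(steps=[{"jaw":-0.4,"dp":[0,0,-15],"rotation":[0,0,0.0]},{"jaw":-0.4,"dp":[0,0,-30],"rotation":[0,0,0.0]},{"jaw":-0.4,"dp":[0,0,-30],"rotation":[0,0,0.0]},{"jaw":-0.4,"dp":[0,0,-15],"rotation":[0,0,0.0]},{"jaw":-0.4,"dp":[-10,13,-4],"rotation":[0,0,3.4]},{"jaw":-0.4,"dp":[-14,23,-6],"rotation":[0,0,5.7]},{"jaw":-0.4,"dp":[-15,28,-8],"rotation":[0,0,6.7]},{"jaw":-0.4,"dp":[-12,30,-7],"rotation":[0,0,6.8]}])

```text
time: 19.98
position: [0.5541, 0.0442, 0.084]
ee_rot: [3.141, 0.0, -0.693]
wrist_force: [0.7, -0.5, 0.2]
width: 0.0541
```

>>> play_rows(steps=[{"jaw":-0.4,"dp":[-8,31,-8],"rotation":[0,0,6.7]},{"jaw":-0.4,"dp":[-4,31,-7],"rotation":[0,0,6.7]},{"jaw":-0.4,"dp":[0,28,-6],"rotation":[0,0,5.7]},{"jaw":-0.4,"dp":[1,16,-4],"rotation":[0,0,3.4]},{"jaw":-0.4,"dp":[0,0,0],"rotation":[0,0,0]},{"jaw":-0.4,"dp":[0,0,0],"rotation":[0,0,0]},{"jaw":-0.4,"dp":[0,0,0],"rotation":[0,0,0]}])

```text
time: 20.57
position: [0.4695, -0.0189, 0.1092]
ee_rot: [-3.141, -0.0, -1.079]
wrist_force: [-0.1, 0.3, -1.3]
width: 0.0539
```

Run:
```python
from meas import *
im=get_image("wrist");save(im,"w14.png",(160,120,480,440),1.8)
s=get_state();print(s["position"],s["ee_rot"],s["wrist_force"],s["width"])
```

```text
[ 0.46957243 -0.01871679  0.10897801] [-3.14122524e+00 -1.39647917e-04 -1.07882016e+00] [-0.60855248  0.02391965 -1.28611766] 0.05433892365551319
```

View pics/w14.png

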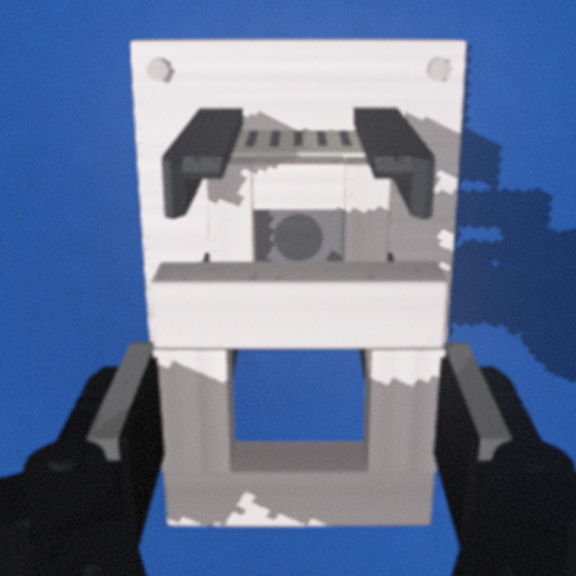

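Run:
```python
from held import *
f=lambda q:np.array(q)/1.8+[160,120]-.22
held(f([[151,282],[447,282],[432,524],[167,524]]),42)
```

```text
tool [[-26.8, -26.4, -42.0], [27.9, -26.3, -42.0], [28.5, 28.8, -42.0], [-27.2, 28.7, -42.0]] ctr world [468.7 -19.7 150.8] ctr tool [  0.6   1.2 -42. ]
-61.9 54.7
-61.9 55.7
```

>>> play_rows(steps=[{"jaw":-0.4,"dp":[0,-1,15],"rotation":[0,0,0]},{"jaw":-0.4,"dp":[0,0,20],"rotation":[0,0,0]},{"jaw":-0.4,"dp":[0,0,10],"rotation":[0,0,0]},{"jaw":-0.4,"dp":[0,0,10],"rotation":[0,0,0]},{"jaw":-0.4,"dp":[0,0,10],"rotation":[0,0,0]},{"jaw":-0.4,"dp":[0,0,8],"rotation":[0,0,0]},{"jaw":-0.4,"dp":[0,0,3],"rotation":[0,0,0]},{"jaw":-0.4,"dp":[0,0,0],"rotation":[0,0,0]}])

```text
time: 21.33
position: [0.4694, -0.0183, 0.0322]
ee_rot: [3.14, 0.001, -1.079]
wrist_force: [0.7, 0.5, -0.6]
width: 0.0544
```

>>> play_rows(steps=[{"jaw":-0.4,"dp":[0,0,1],"rotation":[0,0,0]},{"jaw":-0.4,"dp":[0,0,0],"rotation":[0,0,0]},{"jaw":-0.4,"dp":[0,0,0],"rotation":[0,0,0]}])

```text
time: 21.58
position: [0.4701, -0.0186, 0.0325]
ee_rot: [-3.141, -0.0, -1.08]
wrist_force: [-0.6, -0.4, -0.6]
width: 0.0544
```

>>> play_rows(steps=[{"jaw":-0.4,"dp":[0,0,1],"rotation":[0,0,0]},{"jaw":-0.4,"dp":[0,0,1],"rotation":[0,0,0]},{"jaw":-0.4,"dp":[0,0,0],"rotation":[0,0,0]},{"jaw":-0.4,"dp":[0,0,0],"rotation":[0,0,0]}])

```text
time: 21.92
position: [0.4697, -0.0186, 0.0302]
ee_rot: [-3.142, -0.0, -1.08]
wrist_force: [0.7, -1.1, -0.5]
width: 0.0544
```

>>> play_rows(steps=[{"jaw":-0.4,"dp":[0,0,1],"rotation":[0,0,0]},{"jaw":-0.4,"dp":[0,0,0],"rotation":[0,0,0]},{"jaw":-0.4,"dp":[0,0,0],"rotation":[0,0,0]}])

```text
time: 22.17
position: [0.4698, -0.0186, 0.0298]
ee_rot: [-3.141, -0.0, -1.08]
wrist_force: [-3.1, 0.7, 8.7]
width: 0.0542
```

Contact is at the expected height. Releasing.

>>> play_rows(steps=[{"jaw":1,"dp":[0,0,0],"rotation":[0,0,0]},{"jaw":1,"dp":[0,0,0],"rotation":[0,0,0]},{"jaw":1,"dp":[0,0,0],"rotation":[0,0,0]},{"jaw":1,"dp":[0,0,-10],"rotation":[0,0,0]},{"jaw":1,"dp":[0,0,-20],"rotation":[0,0,0]},{"jaw":1,"dp":[0,0,-30],"rotation":[0,0,0]},{"jaw":1,"dp":[0,0,-35],"rotation":[0,0,0]},{"jaw":1,"dp":[0,0,-15],"rotation":[0,0,0]}])

```text
time: 22.83
position: [0.471, -0.0186, 0.1427]
ee_rot: [-3.138, -0.002, -1.08]
wrist_force: [0.7, 0.1, 0.1]
width: 0.0857
```

>>> play_rows(steps=[{"jaw":1,"dp":[0,0,0],"rotation":[0,0,0]},{"jaw":1,"dp":[0,0,0],"rotation":[0,0,0]}])

```text
time: 23.0
position: [0.4703, -0.0186, 0.1396]
ee_rot: [-3.14, -0.001, -1.08]
wrist_force: [-0.3, -0.5, -1.1]
width: 0.0854
```

Run:
```python
from meas import *
im=get_image("wrist");save(im,"w15.png",(220,140,430,340),3)
im=get_image("scene");save(im,"s15.png")
im=get_image("top");save(im,"t15.png")
```

```text
(no output)
```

View pics/w15.png

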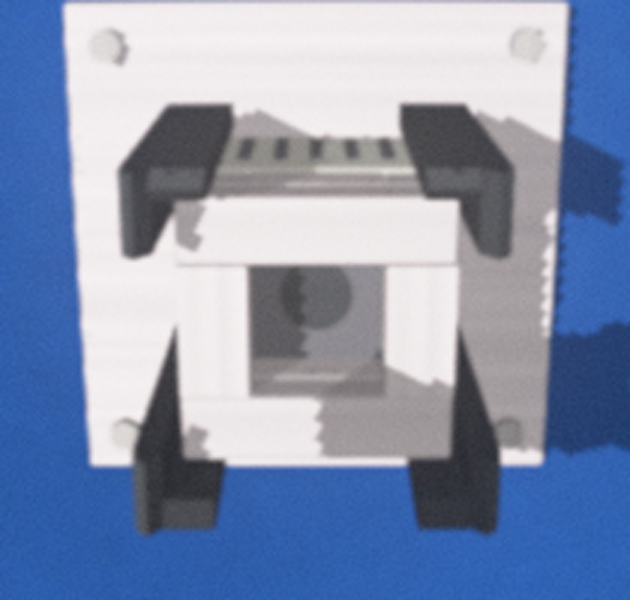

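View pics/s15.png

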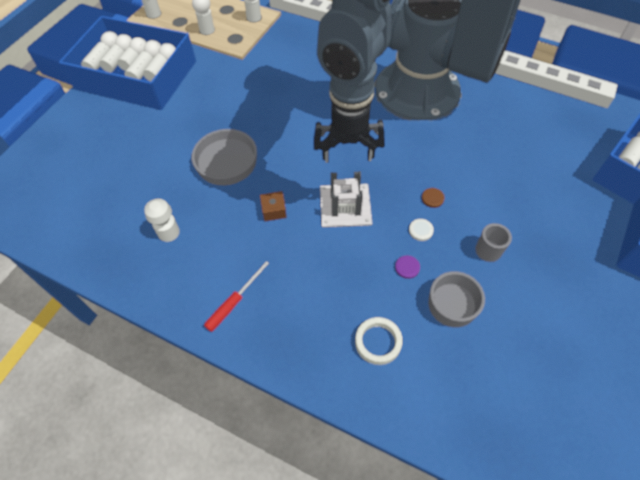

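View pics/t15.png

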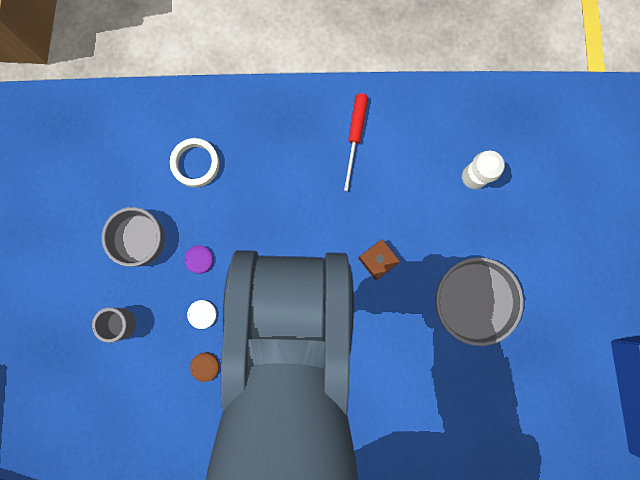

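Two spacers are stacked flat. No third shows in any view, and the tub and cup are empty. Now the white disc at top pixel (202,314).

Run:
```python
from plan import *
plan([(457.8,173.8,110,-60),(457.8,173.8,-15,-60,25)],settle=2)
```

```text
[{"jaw": 1, "dp": [-15, -7, 2], "rotation": [0, 0, -0.2]}, {"jaw": 1, "dp": [-29, -13, 5], "rotation": [0, 0, -0.3]}, {"jaw": 1, "dp": [-29, -14, 5], "rotation": [0, 0, -0.3]}, {"jaw": 1, "dp": [-29, -14, 4], "rotation": [0, 0, -0.3]}, {"jaw": 1, "dp": [-29, -14, 5], "rotation": [0, 0, -0.3]}, {"jaw": 1, "dp": [-28, -14, 5], "rotation": [0, 0, -0.3]}, {"jaw": 1, "dp": [-15, -7, 2], "rotation": [0, 0, -0.2]}, {"jaw": 1, "dp": [0, 0, 12], "rotation": [0, 0, 0.0]}]

[{"jaw": 1, "dp": [0, 0, 25], "rotation": [0, 0, 0.0]}, {"jaw": 1, "dp": [0, 0, 25], "rotation": [0, 0, 0.0]}, {"jaw": 1, "dp": [0, 0, 25], "rotation": [0, 0, 0.0]}, {"jaw": 1, "dp": [0, 0, 25], "rotation": [0, 0, 0.0]}, {"jaw": 1, "dp": [0, 0, 13], "rotation": [0, 0, 0.0]}, {"jaw": 1, "dp": [0, 0, 0], "rotation": [0, 0, 0]}, {"jaw": 1, "dp": [0, 0, 0], "rotation": [0, 0, 0]}]

end [457.4 173.9 -15.1] -60.0 15
```

>>> play_rows(steps=[{"jaw":1,"dp":[-15,-7,2],"rotation":[0,0,-0.2]},{"jaw":1,"dp":[-29,-13,5],"rotation":[0,0,-0.3]},{"jaw":1,"dp":[-29,-14,5],"rotation":[0,0,-0.3]},{"jaw":1,"dp":[-29,-14,4],"rotation":[0,0,-0.3]},{"jaw":1,"dp":[-29,-14,5],"rotation":[0,0,-0.3]},{"jaw":1,"dp":[-28,-14,5],"rotation":[0,0,-0.3]},{"jaw":1,"dp":[-15,-7,2],"rotation":[0,0,-0.2]},{"jaw":1,"dp":[0,0,12],"rotation":[0,0,0.0]}])

```text
time: 23.82
position: [0.4582, 0.177, 0.0987]
ee_rot: [-3.141, 0.001, -1.044]
wrist_force: [0.6, -0.2, -0.5]
width: 0.0854
```

>>> play_rows(steps=[{"jaw":1,"dp":[0,0,25],"rotation":[0,0,0.0]},{"jaw":1,"dp":[0,0,25],"rotation":[0,0,0.0]},{"jaw":1,"dp":[0,0,25],"rotation":[0,0,0.0]},{"jaw":1,"dp":[0,0,25],"rotation":[0,0,0.0]},{"jaw":1,"dp":[0,0,13],"rotation":[0,0,0.0]},{"jaw":1,"dp":[0,0,0],"rotation":[0,0,0]},{"jaw":1,"dp":[0,0,0],"rotation":[0,0,0]}])

```text
time: 24.4
position: [0.4569, 0.1734, -0.015]
ee_rot: [3.138, 0.0, -1.047]
wrist_force: [-0.7, 0.3, 0.6]
width: 0.0855
```

Run:
```python
from meas import *
im=get_image("wrist");save(im,"w16.png")
s=get_state();p=s["position"]*1000;print(p,s["ee_rot"],s["joints"][5])
a=im["pixels"][:,:,::-1];hsv=cv2.cvtColor(a,cv2.COLOR_BGR2HSV)
m=((hsv[...,1]<70)&(hsv[...,2]>110)).astype(np.uint8)
for z in (.010,.012): print(rect(im,m,z,near=[458,174],amin=2000))
```

```text
[457.89953402 173.75653741 -14.05128996] [ 3.14039526e+00  1.23229566e-04 -1.04702903e+00] 2.9805523004212886
[(array([458.4, 175.5]), array([58.4, 55.6]), 30.0)]
[(array([459.3, 176. ]), array([57.6, 54.8]), 30.0)]
```

View pics/w16.png

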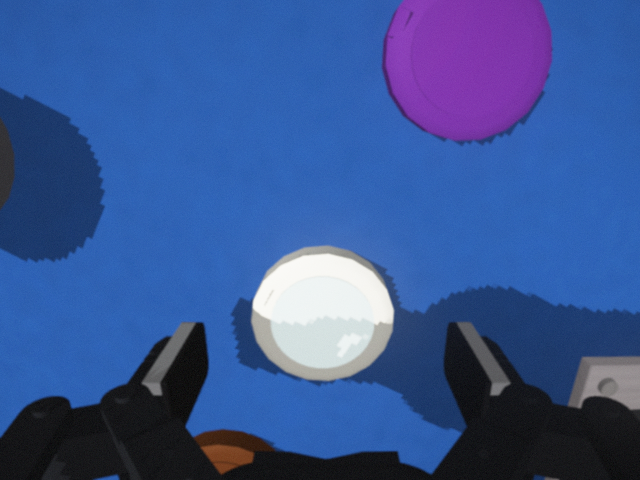

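The white disc sits at (323,314) between the fingers. The purple one at (470,65) and the brown one at (238,450) are clear of them.

>>> play_rows(steps=[{"jaw":1,"dp":[-1,0,6],"rotation":[0,0,0]},{"jaw":1,"dp":[0,0,7],"rotation":[0,0,0]},{"jaw":1,"dp":[0,0,3],"rotation":[0,0,0]},{"jaw":1,"dp":[0,0,0],"rotation":[0,0,0]},{"jaw":-0.4,"dp":[0,0,0],"rotation":[0,0,0]},{"jaw":-0.4,"dp":[0,0,0],"rotation":[0,0,0]},{"jaw":-0.4,"dp":[0,0,0],"rotation":[0,0,0]},{"jaw":-0.4,"dp":[0,0,0],"rotation":[0,0,0]}], grip_force=40)

```text
time: 25.12
position: [0.4579, 0.1748, -0.0291]
ee_rot: [-3.141, -0.0, -1.047]
wrist_force: [-2.2, -0.9, 8.4]
width: 0.0534
```

Run:
```python
from plan import *
s=get_state();p=s["position"]*1000;print(p,s["width"],s["wrist_force"])
plan([(p[0],p[1],65,-60,28),(469.8,-19.0,125,-61.9,30)],jaw=-0.4,settle=3)
```

```text
[457.94818572 174.76822691 -29.11904761] 0.05343184993418408 [-2.19201598 -0.89053181  8.44754984]
[{"jaw": -0.4, "dp": [0, 0, -16], "rotation": [0, 0, 0.0]}, {"jaw": -0.4, "dp": [0, 0, -31], "rotation": [0, 0, 0.0]}, {"jaw": -0.4, "dp": [0, 0, -31], "rotation": [0, 0, 0.0]}, {"jaw": -0.4, "dp": [0, 0, -16], "rotation": [0, 0, 0.0]}, {"jaw": -0.4, "dp": [13, 6, -4], "rotation": [0, 0, 0.1]}, {"jaw": -0.4, "dp": [22, 11, -8], "rotation": [0, 0, 0.3]}, {"jaw": -0.4, "dp": [26, 13, -9], "rotation": [0, 0, 0.3]}, {"jaw": -0.4, "dp": [26, 13, -9], "rotation": [0, 0, 0.3]}]

[{"jaw": -0.4, "dp": [26, 12, -9], "rotation": [0, 0, 0.2]}, {"jaw": -0.4, "dp": [26, 13, -9], "rotation": [0, 0, 0.3]}, {"jaw": -0.4, "dp": [23, 10, -8], "rotation": [0, 0, 0.3]}, {"jaw": -0.4, "dp": [13, 6, -4], "rotation": [0, 0, 0.1]}, {"jaw": -0.4, "dp": [0, 0, 0], "rotation": [0, 0, 0]}, {"jaw": -0.4, "dp": [0, 0, 0], "rotation": [0, 0, 0]}, {"jaw": -0.4, "dp": [0, 0, 0], "rotation": [0, 0, 0]}]

end [469.9 -19.  124.9] -61.9 15
```

>>> play_rows(steps=[{"jaw":-0.4,"dp":[0,0,-16],"rotation":[0,0,0.0]},{"jaw":-0.4,"dp":[0,0,-31],"rotation":[0,0,0.0]},{"jaw":-0.4,"dp":[0,0,-31],"rotation":[0,0,0.0]},{"jaw":-0.4,"dp":[0,0,-16],"rotation":[0,0,0.0]},{"jaw":-0.4,"dp":[13,6,-4],"rotation":[0,0,0.1]},{"jaw":-0.4,"dp":[22,11,-8],"rotation":[0,0,0.3]},{"jaw":-0.4,"dp":[26,13,-9],"rotation":[0,0,0.3]},{"jaw":-0.4,"dp":[26,13,-9],"rotation":[0,0,0.3]}])

```text
time: 25.78
position: [0.4632, 0.0771, 0.0947]
ee_rot: [-3.141, -0.0, -1.063]
wrist_force: [0.6, -0.7, -1.2]
width: 0.0538
```

>>> play_rows(steps=[{"jaw":-0.4,"dp":[26,12,-9],"rotation":[0,0,0.2]},{"jaw":-0.4,"dp":[26,13,-9],"rotation":[0,0,0.3]},{"jaw":-0.4,"dp":[23,10,-8],"rotation":[0,0,0.3]},{"jaw":-0.4,"dp":[13,6,-4],"rotation":[0,0,0.1]},{"jaw":-0.4,"dp":[0,0,0],"rotation":[0,0,0]},{"jaw":-0.4,"dp":[0,0,0],"rotation":[0,0,0]},{"jaw":-0.4,"dp":[0,0,0],"rotation":[0,0,0]}])

```text
time: 26.37
position: [0.4694, -0.0185, 0.1239]
ee_rot: [3.141, 0.0, -1.08]
wrist_force: [0.1, -0.2, -0.5]
width: 0.0536
```

Run:
```python
from meas import *
im=get_image("wrist");save(im,"w17.png",(160,120,480,440),1.8)
s=get_state();print(s["position"],s["ee_rot"],s["wrist_force"],s["width"])
```

```text
[ 0.4693335  -0.01827358  0.12380445] [ 3.14109244e+00  4.31195471e-04 -1.07949943e+00] [-0.83461402  0.62777273 -0.3513954 ] 0.053335256436392836
```

View pics/w17.png

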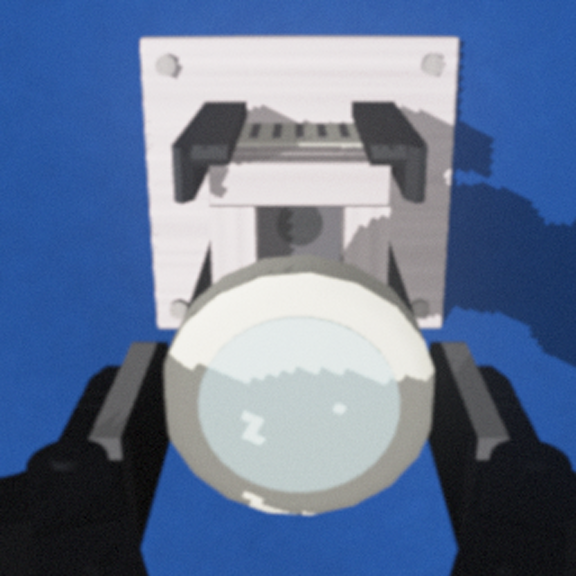

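Run:
```python
from held import *
f=lambda q:np.array(q)/1.8+[160,120]-.22
held(f([[198,402],[400,402],[299,317],[299,493]]),41)
```

```text
tool [[-19.4, -0.4, -41.0], [20.4, -0.3, -41.0], [0.5, -18.8, -41.0], [0.5, 21.4, -41.0]] ctr world [469.2 -18.8 164.8] ctr tool [  0.5   0.5 -41. ]
-61.9 39.8
28.1 40.2
```

>>> play_rows(steps=[{"jaw":-0.4,"dp":[0,0,15],"rotation":[0,0,0]},{"jaw":-0.4,"dp":[0,0,20],"rotation":[0,0,0]},{"jaw":-0.4,"dp":[0,0,12],"rotation":[0,0,0]},{"jaw":-0.4,"dp":[0,0,10],"rotation":[0,0,0]},{"jaw":-0.4,"dp":[0,0,10],"rotation":[0,0,0]},{"jaw":-0.4,"dp":[0,0,6],"rotation":[0,0,0]},{"jaw":-0.4,"dp":[0,0,3],"rotation":[0,0,0]},{"jaw":-0.4,"dp":[0,0,0],"rotation":[0,0,0]}])

```text
time: 27.13
position: [0.4693, -0.0185, 0.0476]
ee_rot: [3.141, 0.001, -1.079]
wrist_force: [-0.0, 0.8, -0.7]
width: 0.0534
```

>>> play_rows(steps=[{"jaw":-0.4,"dp":[0,0,1],"rotation":[0,0,0]},{"jaw":-0.4,"dp":[0,0,0],"rotation":[0,0,0]},{"jaw":-0.4,"dp":[0,0,0],"rotation":[0,0,0]}])

```text
time: 27.38
position: [0.47, -0.019, 0.0475]
ee_rot: [-3.141, -0.0, -1.08]
wrist_force: [0.9, 0.8, -0.1]
width: 0.0533
```

>>> play_rows(steps=[{"jaw":-0.4,"dp":[0,0,1],"rotation":[0,0,0]},{"jaw":-0.4,"dp":[0,0,1],"rotation":[0,0,0]},{"jaw":-0.4,"dp":[0,0,1],"rotation":[0,0,0]},{"jaw":-0.4,"dp":[0,0,0],"rotation":[0,0,0]},{"jaw":-0.4,"dp":[0,0,0],"rotation":[0,0,0]}])

```text
time: 27.8
position: [0.4696, -0.0191, 0.0441]
ee_rot: [3.141, -0.0, -1.08]
wrist_force: [-0.0, 0.4, 0.0]
width: 0.0537
```

>>> play_rows(steps=[{"jaw":-0.4,"dp":[0,0,0.7],"rotation":[0,0,0]},{"jaw":-0.4,"dp":[0,0,0],"rotation":[0,0,0]},{"jaw":-0.4,"dp":[0,0,0],"rotation":[0,0,0]}])

```text
time: 28.05
position: [0.4697, -0.019, 0.0434]
ee_rot: [3.141, 0.0, -1.08]
wrist_force: [0.5, 0.5, 0.0]
width: 0.0535
```

>>> play_rows(steps=[{"jaw":-0.4,"dp":[0,0,0.7],"rotation":[0,0,0]},{"jaw":-0.4,"dp":[0,0,0],"rotation":[0,0,0]},{"jaw":-0.4,"dp":[0,0,0],"rotation":[0,0,0]}])

```text
time: 28.3
position: [0.4698, -0.0191, 0.0429]
ee_rot: [-3.141, -0.0, -1.08]
wrist_force: [-0.9, -0.7, 4.2]
width: 0.0535
```

>>> play_rows(steps=[{"jaw":0.5,"dp":[0,0,0],"rotation":[0,0,0]},{"jaw":0.7,"dp":[0,0,0],"rotation":[0,0,0]},{"jaw":1,"dp":[0,0,0],"rotation":[0,0,0]},{"jaw":1,"dp":[0,0,0],"rotation":[0,0,0]},{"jaw":1,"dp":[0,0,-10],"rotation":[0,0,0]},{"jaw":1,"dp":[0,0,-20],"rotation":[0,0,0]},{"jaw":1,"dp":[0,0,-30],"rotation":[0,0,0]},{"jaw":1,"dp":[0,0,-35],"rotation":[0,0,0]}])

```text
time: 28.97
position: [0.4684, -0.019, 0.1376]
ee_rot: [3.139, 0.002, -1.08]
wrist_force: [-0.0, -0.9, 0.3]
width: 0.0848
```

>>> play_rows(steps=[{"jaw":1,"dp":[0,0,-15],"rotation":[0,0,0]},{"jaw":1,"dp":[0,0,0],"rotation":[0,0,0]},{"jaw":1,"dp":[0,0,0],"rotation":[0,0,0]}])

```text
time: 29.22
position: [0.4703, -0.019, 0.1533]
ee_rot: [-3.14, -0.001, -1.08]
wrist_force: [0.3, -0.8, 0.2]
width: 0.0853
```

Run:
```python
from meas import *
im=get_image("wrist");save(im,"w18.png",(220,140,430,340),3)
im=get_image("top");save(im,"t18.png")
```

```text
(no output)
```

View pics/w18.png

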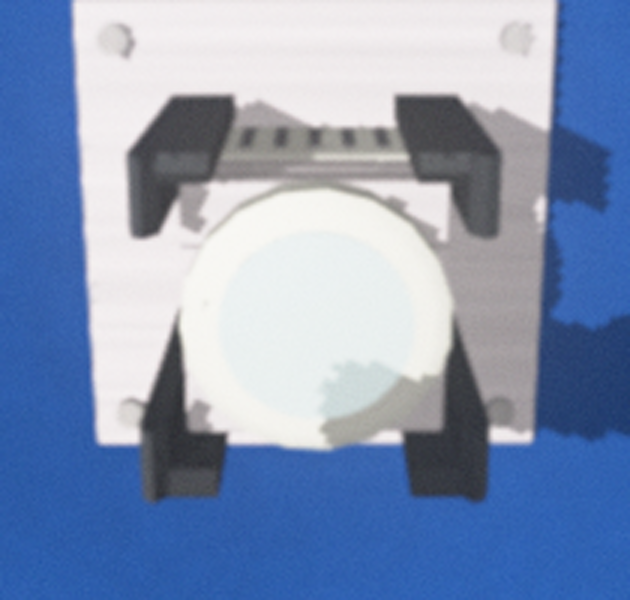

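View pics/t18.png

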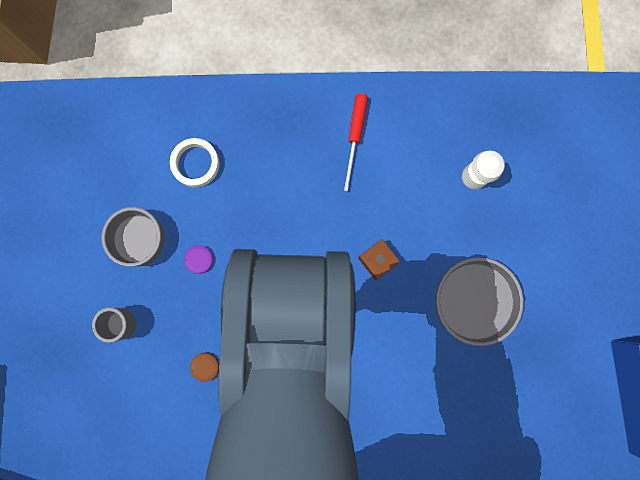

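The lens disc is flat on the stack, centred between the guides (crop (315,320)). The tub at (132,237), the cup at (113,324) and the dish at (480,301) haven't moved. Next I'll pinch the tub's near wall.

Run:
```python
from plan import *
plan([(557,276,110,26.3,32)],jaw=0,settle=2)
```

```text
[{"jaw": 0, "dp": [-9, -9, 2], "rotation": [0, 0, -6.8]}, {"jaw": 0, "dp": [-14, -18, 3], "rotation": [0, 0, -6.8]}, {"jaw": 0, "dp": [-14, -22, 3], "rotation": [0, 0, -6.8]}, {"jaw": 0, "dp": [-11, -24, 4], "rotation": [0, 0, -6.7]}, {"jaw": 0, "dp": [-8, -25, 4], "rotation": [0, 0, -6.8]}, {"jaw": 0, "dp": [-6, -26, 3], "rotation": [0, 0, -6.8]}, {"jaw": 0, "dp": [-2, -26, 4], "rotation": [0, 0, -6.8]}, {"jaw": 0, "dp": [1, -26, 3], "rotation": [0, 0, -6.8]}]

[{"jaw": 0, "dp": [5, -26, 4], "rotation": [0, 0, -6.8]}, {"jaw": 0, "dp": [7, -26, 3], "rotation": [0, 0, -6.7]}, {"jaw": 0, "dp": [10, -24, 4], "rotation": [0, 0, -6.8]}, {"jaw": 0, "dp": [11, -20, 3], "rotation": [0, 0, -6.8]}, {"jaw": 0, "dp": [7, -10, 2], "rotation": [0, 0, -6.8]}, {"jaw": 0, "dp": [0, 0, 0], "rotation": [0, 0, 0]}, {"jaw": 0, "dp": [0, 0, 0], "rotation": [0, 0, 0]}]

end [556.7 275.7 109.7] 26.3 15
```

>>> play_rows(steps=[{"jaw":0,"dp":[-9,-9,2],"rotation":[0,0,-6.8]},{"jaw":0,"dp":[-14,-18,3],"rotation":[0,0,-6.8]},{"jaw":0,"dp":[-14,-22,3],"rotation":[0,0,-6.8]},{"jaw":0,"dp":[-11,-24,4],"rotation":[0,0,-6.7]},{"jaw":0,"dp":[-8,-25,4],"rotation":[0,0,-6.8]},{"jaw":0,"dp":[-6,-26,3],"rotation":[0,0,-6.8]},{"jaw":0,"dp":[-2,-26,4],"rotation":[0,0,-6.8]},{"jaw":0,"dp":[1,-26,3],"rotation":[0,0,-6.8]}])

```text
time: 29.98
position: [0.5237, 0.1671, 0.1247]
ee_rot: [3.14, 0.003, -0.127]
wrist_force: [0.6, 0.0, -1.0]
width: 0.0429
```

>>> play_rows(steps=[{"jaw":0,"dp":[5,-26,4],"rotation":[0,0,-6.8]},{"jaw":0,"dp":[7,-26,3],"rotation":[0,0,-6.7]},{"jaw":0,"dp":[10,-24,4],"rotation":[0,0,-6.8]},{"jaw":0,"dp":[11,-20,3],"rotation":[0,0,-6.8]},{"jaw":0,"dp":[7,-10,2],"rotation":[0,0,-6.8]},{"jaw":0,"dp":[0,0,0],"rotation":[0,0,0]},{"jaw":0,"dp":[0,0,0],"rotation":[0,0,0]}])

```text
time: 30.57
position: [0.5563, 0.2756, 0.1088]
ee_rot: [3.141, 0.003, 0.458]
wrist_force: [0.1, 0.2, 0.5]
width: 0.0426
```

Run:
```python
from meas import *
im=get_image("wrist");save(im,"w19.png")
s=get_state();p=s["position"]*1000;print(p,s["ee_rot"],s["joints"][5],s["width"])
print(w2pix(im,[[.6065,.3,.05],[.557,.2755,.05]]))
```

```text
[556.36679248 275.05894878 109.34178712] [3.14128013e+00 2.71588871e-03 4.56269961e-01] 1.57383547005187 0.04262425487730135
[[422.59656138 252.32214753]
 [327.72245111 252.46062699]]
```

View pics/w19.png

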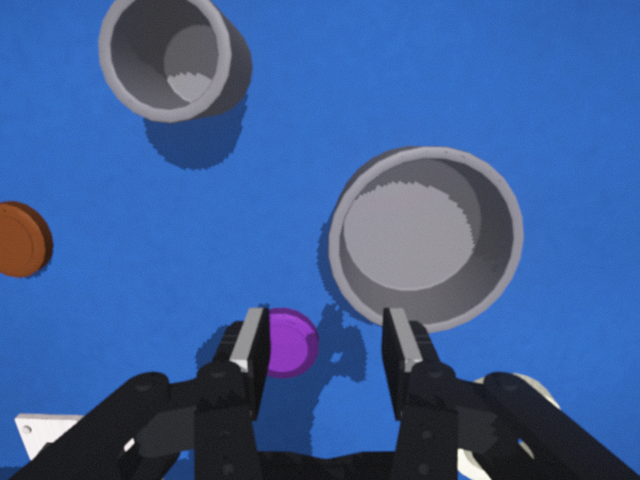

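Run:
```python
from meas import *
im=get_image("wrist")
w=pix2w(im,[[330,238],[522,238],[426,147],[426,331]],.05)*1000
print(w.round(1),circ(w[:,:2]))
a=im["pixels"][:,:,::-1];hsv=cv2.cvtColor(a,cv2.COLOR_BGR2HSV)
m=(hsv[...,1]<110).astype(np.uint8);m[300:]=0;m[:,:325]=0;m[:130]=0
c,_=cv2.findContours(m,cv2.RETR_EXTERNAL,cv2.CHAIN_APPROX_NONE)
k=max(c,key=cv2.contourArea).reshape(-1,2);k=k[(k[:,1]<298)&(k[:,0]>420)]
print(circ(pix2w(im,k,.05)[:,:2]*1000),len(k))
```

```text
[[554.5 283.2  50. ]
 [655.3 332.9  50. ]
 [578.3 352.4  50. ]
 [635.3 255.2  50. ]] (array([606.97737407, 303.87410299]), np.float64(56.380369074261985))
(array([606.34708827, 303.9728525 ]), np.float64(57.08521830533251)) 204
```

Run:
```python
from plan import *
plan([(558.3,279.2,60,26.3,25),(558.3,279.2,0,26.3,22)],jaw=0,settle=2)
```

```text
[{"jaw": 0, "dp": [1, -1, 17], "rotation": [0, 0, -0.1]}, {"jaw": 0, "dp": [1, -1, 16], "rotation": [0, 0, -0.0]}, {"jaw": 0, "dp": [2, -1, 17], "rotation": [0, 0, -0.1]}, {"jaw": 0, "dp": [0, 0, 10], "rotation": [0, 0, 0.0]}, {"jaw": 0, "dp": [0, 0, 20], "rotation": [0, 0, 0.0]}, {"jaw": 0, "dp": [0, 0, 20], "rotation": [0, 0, 0.0]}, {"jaw": 0, "dp": [0, 0, 10], "rotation": [0, 0, 0.0]}, {"jaw": 0, "dp": [0, 0, 0], "rotation": [0, 0, 0]}]

[{"jaw": 0, "dp": [0, 0, 0], "rotation": [0, 0, 0]}]

end [ 5.588e+02  2.792e+02 -2.000e-01] 26.3 9
```

>>> play_rows(steps=[{"jaw":0,"dp":[1,-1,17],"rotation":[0,0,-0.1]},{"jaw":0,"dp":[1,-1,16],"rotation":[0,0,0]},{"jaw":0,"dp":[2,-1,17],"rotation":[0,0,-0.1]},{"jaw":0,"dp":[0,0,10],"rotation":[0,0,0.0]},{"jaw":0,"dp":[0,0,20],"rotation":[0,0,0.0]},{"jaw":0,"dp":[0,0,10],"rotation":[0,0,0.0]},{"jaw":0,"dp":[0,0,0],"rotation":[0,0,0]},{"jaw":0,"dp":[0,0,0],"rotation":[0,0,0]}])

```text
time: 31.33
position: [0.5592, 0.2796, 0.0207]
ee_rot: [3.141, 0.001, 0.462]
wrist_force: [0.1, 0.4, 0.9]
width: 0.0427
```

Run:
```python
from meas import *
im=get_image("wrist");save(im,"w20.png")
s=get_state();p=s["position"]*1000;print(p,s["ee_rot"],s["wrist_force"])
```

```text
[559.82752676 279.94699991  21.44379458] [ 3.14152325e+00 -4.61633046e-04  4.61774692e-01] [0.97340067 0.1378025  0.30204815]
```

View pics/w20.png

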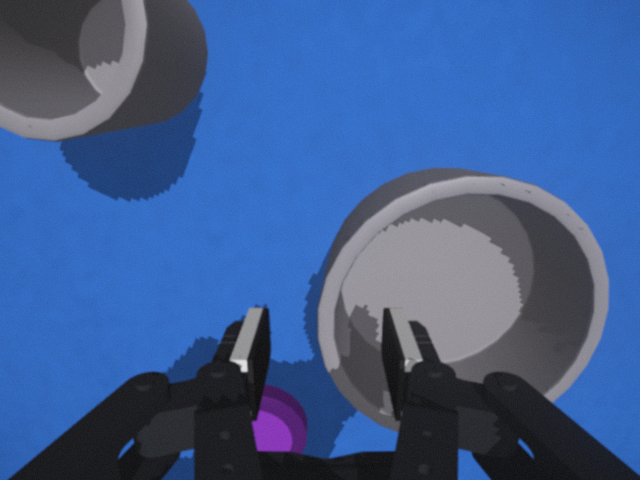

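Run:
```python
from held import *
im=get_image("wrist");z=50-get_state()["position"][2]*1000
held([[318,305],[608,305],[463,177],[463,432],[326,325],[335,325]],z,im)
a=im["pixels"][:,:,::-1];hsv=cv2.cvtColor(a,cv2.COLOR_BGR2HSV)
m=(hsv[...,1]<110).astype(np.uint8);m[340:]=0;m[:,:312]=0;m[:160]=0
c,_=cv2.findContours(m,cv2.RETR_EXTERNAL,cv2.CHAIN_APPROX_NONE)
k=max(c,key=cv2.contourArea).reshape(-1,2);k=k[(k[:,1]<335)&(k[:,0]>500)]
print(circ(pix2w(im,k,.05)[:,:2]*1000),len(k))
```

```text
tool [[-3.6, -9.2, -28.2], [109.9, -8.0, -28.2], [46.3, -57.3, -28.2], [58.5, 52.2, -28.2], [-0.6, -0.7, -28.2], [2.8, -0.7, -28.2]] ctr world [590.2 299.5  50. ] ctr tool [ 35.5  -3.9 -28.2]
25.9 113.6
122.8 110.2
(array([605.99864599, 304.06899765]), np.float64(57.08622345641398)) 194
```

>>> play_rows(steps=[{"jaw":0,"dp":[-1,-0.5,10],"rotation":[0,0,0]},{"jaw":0,"dp":[0,0,10],"rotation":[0,0,0]},{"jaw":0,"dp":[0,0,0],"rotation":[0,0,0]},{"jaw":-0.5,"dp":[0,0,0],"rotation":[0,0,0]},{"jaw":-0.7,"dp":[0,0,0],"rotation":[0,0,0]},{"jaw":-1,"dp":[0,0,0],"rotation":[0,0,0]},{"jaw":-1,"dp":[0,0,0],"rotation":[0,0,0]},{"jaw":-1,"dp":[0,0,0],"rotation":[0,0,0]}], grip_force=60)

```text
time: 32.1
position: [0.5597, 0.2801, 0.0021]
ee_rot: [3.141, -0.003, 0.462]
wrist_force: [-0.9, -2.4, 8.3]
width: 0.006
```

Run:
```python
from meas import *
im=get_image("wrist");save(im,"w21.png")
s=get_state();p=s["position"]*1000;print(p,s["ee_rot"],s["wrist_force"],s["width"])
```

```text
[559.76511502 280.14763125   2.19843682] [ 3.14059258e+00 -2.76649756e-03  4.61855591e-01] [-0.18715033 -3.62588968  8.25688008] 0.006351710150944471
```

View pics/w21.png

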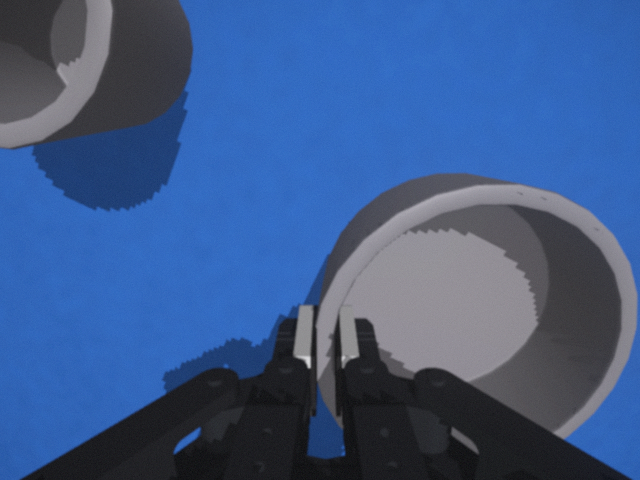

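>>> play_rows(steps=[{"jaw":-1,"dp":[0,0,0],"rotation":[0,0,0]},{"jaw":-1,"dp":[0,0,-6],"rotation":[0,0,0]},{"jaw":-1,"dp":[0,0,-12],"rotation":[0,0,0]},{"jaw":-1,"dp":[0,0,-20],"rotation":[0,0,0]},{"jaw":-1,"dp":[0,0,-20],"rotation":[0,0,0]},{"jaw":-1,"dp":[0,0,0],"rotation":[0,0,0]},{"jaw":-1,"dp":[0,0,0],"rotation":[0,0,0]}], grip_force=90)

```text
time: 32.73
position: [0.5591, 0.2805, 0.0598]
ee_rot: [-3.142, -0.002, 0.463]
wrist_force: [0.4, 0.8, -1.4]
width: 0.0048
```

Run:
```python
from meas import *
im=get_image("wrist");save(im,"w22.png")
im=get_image("scene");save(im,"s22.png",(380,180,580,340),4)
s=get_state();p=s["position"]*1000;print(p,s["ee_rot"],s["wrist_force"],s["width"],s["ft_torque"])
```

```text
[557.8697659  279.88858999  57.94584507] [-3.14158990e+00  1.19224912e-03  4.62662837e-01] [-0.48021579 -0.79384541 -1.74110939] 0.004863487175384709 [-0.07751215  0.06875444  0.0512894 ]
```

View pics/w22.png

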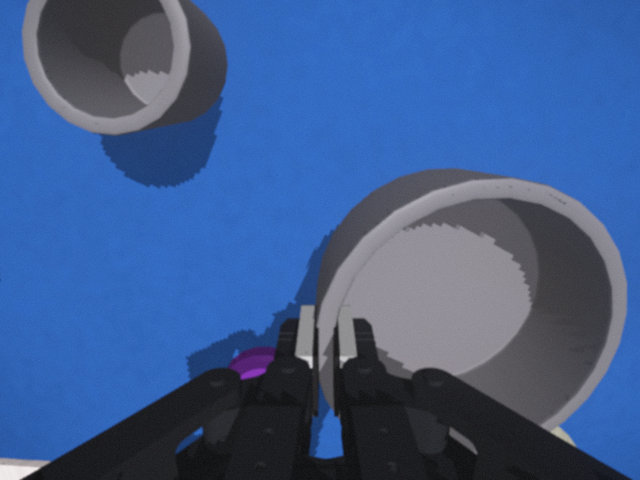

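View pics/s22.png

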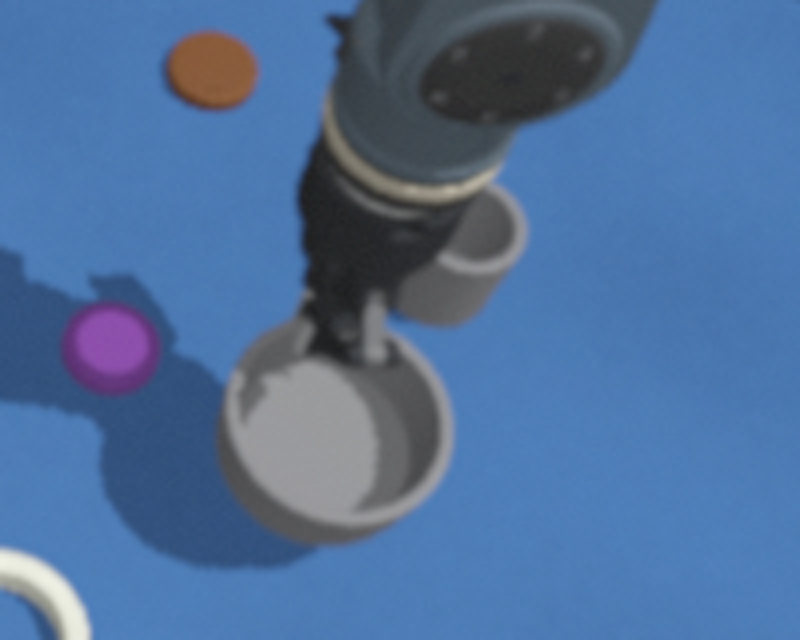

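Run:
```python
from plan import *
plan([(558,280,160,26.4,28),(520,-10,165,-5,28),(433,-330,150,-37.3,28)],jaw=-1,settle=3)
```

```text
[{"jaw": -1, "dp": [0, 0, -13], "rotation": [0, 0, 0.0]}, {"jaw": -1, "dp": [0, 0, -25], "rotation": [0, 0, 0.0]}, {"jaw": -1, "dp": [0, 0, -26], "rotation": [0, 0, 0.1]}, {"jaw": -1, "dp": [0, 0, -25], "rotation": [0, 0, -0.0]}, {"jaw": -1, "dp": [0, 0, -13], "rotation": [0, 0, 0.0]}, {"jaw": -1, "dp": [-7, 10, 0], "rotation": [0, 0, 1.3]}, {"jaw": -1, "dp": [-11, 18, -1], "rotation": [0, 0, 2.3]}, {"jaw": -1, "dp": [-13, 22, 0], "rotation": [0, 0, 2.7]}]

[{"jaw": -1, "dp": [-12, 22, 0], "rotation": [0, 0, 2.7]}, {"jaw": -1, "dp": [-10, 23, -1], "rotation": [0, 0, 2.7]}, {"jaw": -1, "dp": [-9, 23, 0], "rotation": [0, 0, 2.7]}, {"jaw": -1, "dp": [-9, 23, -1], "rotation": [0, 0, 2.6]}, {"jaw": -1, "dp": [-7, 24, 0], "rotation": [0, 0, 2.7]}, {"jaw": -1, "dp": [-6, 25, -1], "rotation": [0, 0, 2.7]}, {"jaw": -1, "dp": [-5, 24, 0], "rotation": [0, 0, 2.7]}, {"jaw": -1, "dp": [-4, 25, 0], "rotation": [0, 0, 2.7]}]

[{"jaw": -1, "dp": [-2, 21, -1], "rotation": [0, 0, 2.3]}, {"jaw": -1, "dp": [-1, 12, 0], "rotation": [0, 0, 1.3]}, {"jaw": -1, "dp": [-2, 13, 1], "rotation": [0, 0, 1.3]}, {"
[... 229 characters left out ...]
aw": -1, "dp": [1, 26, 1], "rotation": [0, 0, 2.5]}]

[{"jaw": -1, "dp": [1, 26, 1], "rotation": [0, 0, 2.6]}, {"jaw": -1, "dp": [3, 26, 2], "rotation": [0, 0, 2.5]}, {"jaw": -1, "dp": [4, 26, 1], "rotation": [0, 0, 2.5]}, {"jaw": -1, "dp": [5, 26, 1], "rotation": [0, 0, 2.6]}, {"jaw": -1, "dp": [6, 25, 1], "rotation": [0, 0, 2.5]}, {"jaw": -1, "dp": [7, 25, 1], "rotation": [0, 0, 2.6]}, {"jaw": -1, "dp": [7, 21, 1], "rotation": [0, 0, 2.1]}, {"jaw": -1, "dp": [5, 12, 1], "rotation": [0, 0, 1.3]}]

[{"jaw": -1, "dp": [0, 0, 0], "rotation": [0, 0, 0]}, {"jaw": -1, "dp": [0, 0, 0], "rotation": [0, 0, 0]}, {"jaw": -1, "dp": [0, 0, 0], "rotation": [0, 0, 0]}]

end [ 433.1 -329.6  149.9] -37.3 35
```

>>> play_rows(steps=[{"jaw":-1,"dp":[0,0,-13],"rotation":[0,0,0.0]},{"jaw":-1,"dp":[0,0,-25],"rotation":[0,0,0.0]},{"jaw":-1,"dp":[0,0,-26],"rotation":[0,0,0.1]},{"jaw":-1,"dp":[0,0,-25],"rotation":[0,0,0]},{"jaw":-1,"dp":[0,0,-13],"rotation":[0,0,0.0]},{"jaw":-1,"dp":[-7,10,0],"rotation":[0,0,1.3]},{"jaw":-1,"dp":[-11,18,-1],"rotation":[0,0,2.3]},{"jaw":-1,"dp":[-13,22,0],"rotation":[0,0,2.7]}])

```text
time: 33.5
position: [0.5499, 0.2213, 0.1598]
ee_rot: [3.141, 0.002, 0.35]
wrist_force: [0.2, -0.6, -2.7]
width: 0.0054
```

>>> play_rows(steps=[{"jaw":-1,"dp":[-12,22,0],"rotation":[0,0,2.7]},{"jaw":-1,"dp":[-10,23,-1],"rotation":[0,0,2.7]},{"jaw":-1,"dp":[-9,23,0],"rotation":[0,0,2.7]},{"jaw":-1,"dp":[-9,23,-1],"rotation":[0,0,2.6]},{"jaw":-1,"dp":[-7,24,0],"rotation":[0,0,2.7]},{"jaw":-1,"dp":[-6,25,-1],"rotation":[0,0,2.7]},{"jaw":-1,"dp":[-5,24,0],"rotation":[0,0,2.7]},{"jaw":-1,"dp":[-4,25,0],"rotation":[0,0,2.7]}])

```text
time: 34.17
position: [0.5231, 0.0218, 0.1628]
ee_rot: [3.141, 0.003, -0.028]
wrist_force: [-0.4, 0.1, -1.3]
width: 0.0048
```

>>> play_rows(steps=[{"jaw":-1,"dp":[-2,21,-1],"rotation":[0,0,2.3]},{"jaw":-1,"dp":[-1,12,0],"rotation":[0,0,1.3]},{"jaw":-1,"dp":[-2,13,1],"rotation":[0,0,1.3]},{"jaw":-1,"dp":[-4,22,1],"rotation":[0,0,2.1]},{"jaw":-1,"dp":[-3,26,1],"rotation":[0,0,2.6]},{"jaw":-1,"dp":[-2,26,1],"rotation":[0,0,2.5]},{"jaw":-1,"dp":[-1,26,1],"rotation":[0,0,2.6]},{"jaw":-1,"dp":[1,26,1],"rotation":[0,0,2.5]}])

```text
time: 34.83
position: [0.483, -0.145, 0.1588]
ee_rot: [-3.142, 0.001, -0.326]
wrist_force: [0.5, 0.6, -1.0]
width: 0.005
```

>>> play_rows(steps=[{"jaw":-1,"dp":[1,26,1],"rotation":[0,0,2.6]},{"jaw":-1,"dp":[3,26,2],"rotation":[0,0,2.5]},{"jaw":-1,"dp":[4,26,1],"rotation":[0,0,2.5]},{"jaw":-1,"dp":[5,26,1],"rotation":[0,0,2.6]},{"jaw":-1,"dp":[6,25,1],"rotation":[0,0,2.5]},{"jaw":-1,"dp":[7,25,1],"rotation":[0,0,2.6]},{"jaw":-1,"dp":[7,21,1],"rotation":[0,0,2.1]},{"jaw":-1,"dp":[5,12,1],"rotation":[0,0,1.3]}])

```text
time: 35.5
position: [0.4326, -0.331, 0.1497]
ee_rot: [3.141, 0.001, -0.654]
wrist_force: [0.8, 1.5, -1.5]
width: 0.0047
```

>>> play_rows(steps=[{"jaw":-1,"dp":[0,0,0],"rotation":[0,0,0]},{"jaw":-1,"dp":[0,0,0],"rotation":[0,0,0]},{"jaw":-1,"dp":[0,0,0],"rotation":[0,0,0]}])

```text
time: 35.75
position: [0.4337, -0.3284, 0.1504]
ee_rot: [-3.141, 0.001, -0.65]
wrist_force: [0.7, -0.4, -0.9]
width: 0.0053
```

Run:
```python
from meas import *
im=get_image("wrist");save(im,"w23.png")
im=get_image("scene");save(im,"s23.png",(130,60,430,260),2.6)
s=get_state();p=s["position"]*1000;print(p,s["ee_rot"],s["wrist_force"],s["width"])
```

```text
[ 433.96718112 -328.30538562  150.7079592 ] [-3.14145960e+00  2.12470623e-04 -6.49084815e-01] [-0.03608201  0.97227251 -1.30981514] 0.005116670795256519
```

View pics/w23.png

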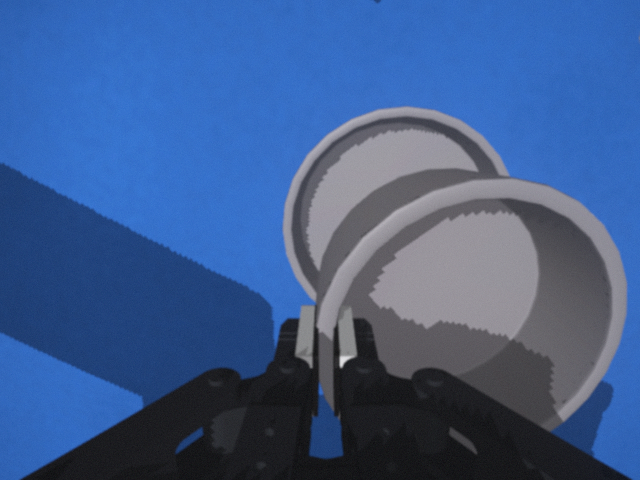

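View pics/s23.png

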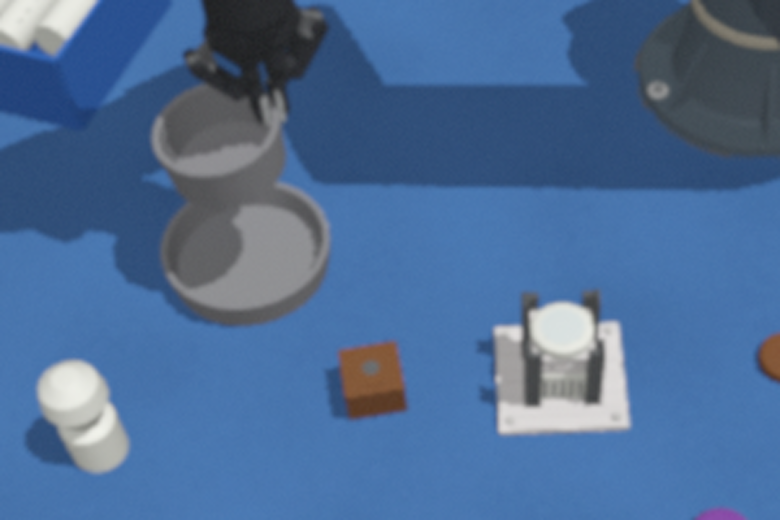

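Run:
```python
from meas import *
im=get_image("wrist");s=get_state();p=s["position"]*1000;yaw=s["ee_rot"][2]
c,sn=np.cos(yaw),np.sin(yaw);R=np.array([[c,sn,0],[sn,-c,0],[0,0,-1.]])
q=[[627,290],[617,245],[600,370],[580,205],[525,183],[470,180],[420,195],[370,230],[340,265],[565,428]]
for z in (44,48,52):
    w=pix2w(im,q,(p[2]+z)/1000)*1000; t=(w-p)@R
    print(z,circ(t[:,:2]))
# dish
a=im["pixels"][:,:,::-1]
w=pix2w(im,[[284,220],[300,160],[340,124],[405,108],[460,120],[508,172]],.035)*1000;print(circ(w[:,:2]))
```

```text
44 (array([52.26429226, -3.16614167]), np.float64(55.68326104663384))
48 (array([50.60796736, -5.5877072 ]), np.float64(53.9150806301112))
52 (array([48.95164247, -8.00927274]), np.float64(52.14690021358854))
(array([ 474.92747535, -362.08221527]), np.float64(83.59605850109358))
```

>>> play_rows(steps=[{"jaw":-1,"dp":[-0.5,1.5,10],"rotation":[0,0,0]},{"jaw":-1,"dp":[0,1.5,20],"rotation":[0,0,0]},{"jaw":-1,"dp":[0,0,20],"rotation":[0,0,0]},{"jaw":-1,"dp":[0,0,20],"rotation":[0,0,0]},{"jaw":-1,"dp":[0,0,20],"rotation":[0,0,0]},{"jaw":-1,"dp":[0,0,15],"rotation":[0,0,0]},{"jaw":-1,"dp":[0,0,10],"rotation":[0,0,0]},{"jaw":-1,"dp":[0,0,0],"rotation":[0,0,0]}])

```text
time: 36.57
position: [0.4302, -0.3301, 0.0334]
ee_rot: [3.142, 0.004, -0.65]
wrist_force: [0.2, 0.3, -0.8]
width: 0.0051
```

Run:
```python
from meas import *
im=get_image("wrist");save(im,"w24.png")
im=get_image("scene");save(im,"s24.png",(150,60,350,210),4)
s=get_state();p=s["position"]*1000;print(p,s["ee_rot"],s["wrist_force"],s["width"])
```

```text
[ 431.48529314 -331.29450697   35.79667805] [ 3.14150891e+00  2.28711950e-04 -6.50483538e-01] [ 0.50793054 -0.03524985 -1.59825957] 0.005142992057875038
```

View pics/w24.png

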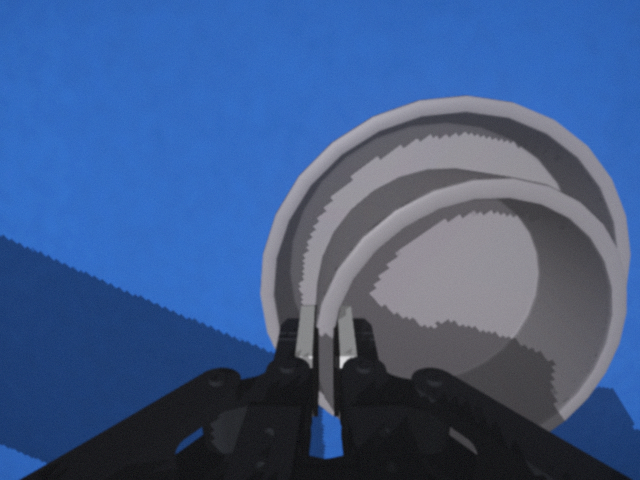

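View pics/s24.png

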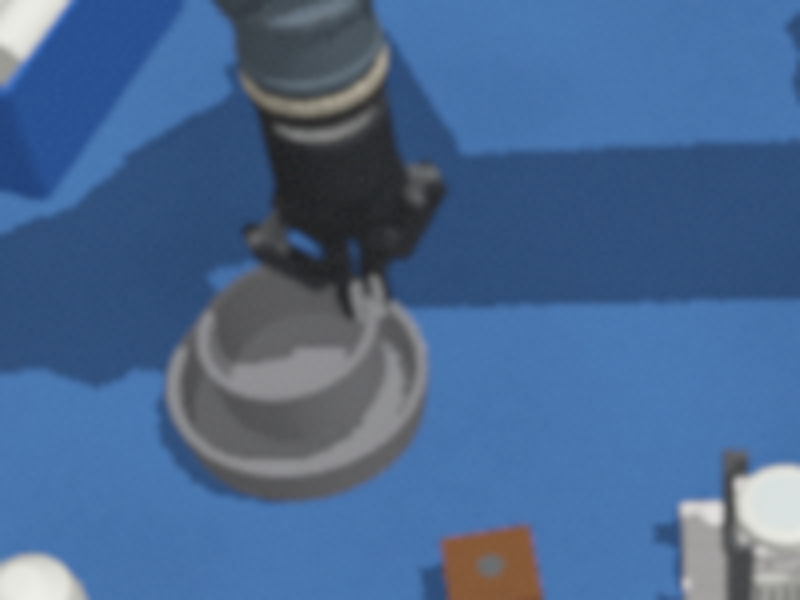

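>>> play_rows(steps=[{"jaw":-1,"dp":[0,0,8],"rotation":[0,0,0]},{"jaw":-1,"dp":[0,0,8],"rotation":[0,0,0]},{"jaw":-1,"dp":[0,0,5],"rotation":[0,0,0]},{"jaw":-1,"dp":[0,0,0],"rotation":[0,0,0]},{"jaw":-1,"dp":[0,0,0],"rotation":[0,0,0]}])

```text
time: 37.08
position: [0.4315, -0.3316, 0.0147]
ee_rot: [3.141, -0.0, -0.651]
wrist_force: [1.0, 0.8, -1.8]
width: 0.0054
```

Run:
```python
from meas import *
im=get_image("wrist");save(im,"w25.png")
```

```text
(no output)
```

View pics/w25.png

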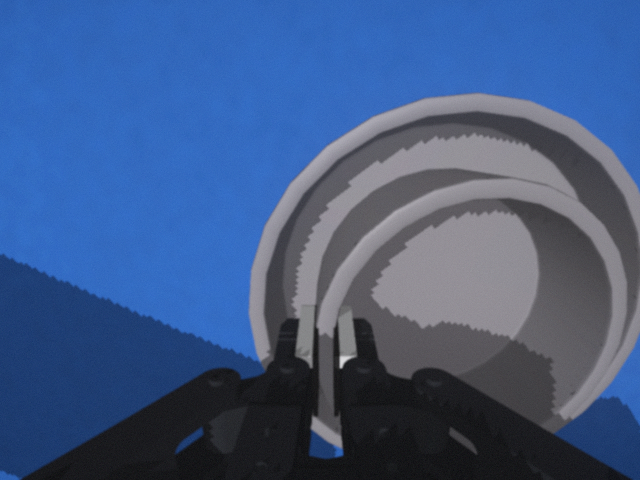

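>>> play_rows(steps=[{"jaw":-1,"dp":[0,0,2],"rotation":[0,0,0]},{"jaw":-1,"dp":[0,0,2],"rotation":[0,0,0]},{"jaw":-1,"dp":[0,0,1],"rotation":[0,0,0]},{"jaw":-1,"dp":[0,0,0],"rotation":[0,0,0]},{"jaw":-1,"dp":[0,0,0],"rotation":[0,0,0]}])

```text
time: 37.55
position: [0.4312, -0.3313, 0.0108]
ee_rot: [3.142, -0.0, -0.651]
wrist_force: [-5.5, 4.6, 12.7]
width: 0.0045
```

>>> play_rows(steps=[{"jaw":-0.75,"dp":[0,0,0],"rotation":[0,0,0]},{"jaw":-0.6,"dp":[0,0,0],"rotation":[0,0,0]},{"jaw":-0.3,"dp":[0,0,0],"rotation":[0,0,0]},{"jaw":-0.1,"dp":[0,0,0],"rotation":[0,0,0]},{"jaw":-0.1,"dp":[0,0,0],"rotation":[0,0,0]},{"jaw":-0.1,"dp":[0,0,-10],"rotation":[0,0,0]},{"jaw":-0.1,"dp":[0,0,-25],"rotation":[0,0,0]},{"jaw":-0.1,"dp":[0,0,-35],"rotation":[0,0,0]}])

```text
time: 38.22
position: [0.4298, -0.3303, 0.0789]
ee_rot: [3.142, 0.005, -0.651]
wrist_force: [0.3, -0.6, 0.0]
width: 0.0384
```

>>> play_rows(steps=[{"jaw":-0.1,"dp":[0,0,-30],"rotation":[0,0,0]},{"jaw":-0.1,"dp":[0,-30,-25],"rotation":[0,0,0]},{"jaw":0.8,"dp":[0,-30,-20],"rotation":[0,0,0]},{"jaw":0.8,"dp":[0,0,0],"rotation":[0,0,0]},{"jaw":0.8,"dp":[0,0,0],"rotation":[0,0,0]}])

```text
time: 38.63
position: [0.4691, -0.2832, 0.1566]
ee_rot: [-3.141, -0.003, -0.649]
wrist_force: [-1.2, 0.9, -0.1]
width: 0.0731
```

Run:
```python
from meas import *
im=get_image("wrist");save(im,"w26.png")
im=get_image("top");save(im,"t26.png")
s=get_state();print(s["position"],s["width"])
```

```text
[ 0.46725969 -0.28368894  0.15449819] 0.07711862657740982
```

View pics/w26.png

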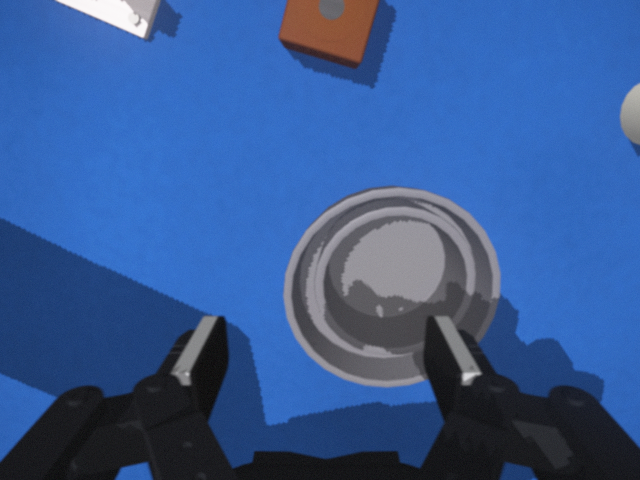

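View pics/t26.png

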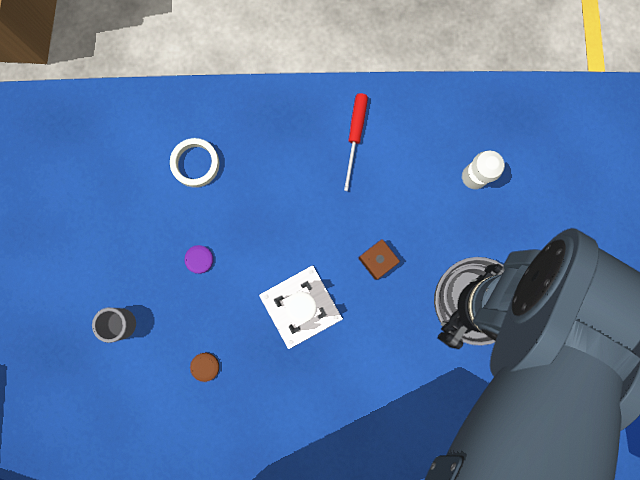

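The tub sits flat and concentric in the dish (wrist picture, rim about (314–476, 207–355)). The stack looks intact from above. Measuring the tub centre, then on to the cup.

Run:
```python
from plan import *
from meas import circ
im=get_image("wrist")
w=pix2w(im,[[314,283],[476,278],[393,207],[398,355],[333,235],[450,226]],.056)*1000;print(circ(w[:,:2]))
w=pix2w(im,[[285,290],[500,284],[395,186],[392,385]],.035)*1000;print(circ(w[:,:2]))
t=get_image("top")
w=pix2w(t,[[93,325],[134,322],[113,308],[113,342]],.07)*1000;print(w.round(0))
plan([(470,-100,175,-10,32),(420,250,170,37,34)],jaw=1,settle=2)
```

```text
(array([ 482.10434941, -344.43958753]), np.float64(56.83579780801325))
(array([ 474.6725928 , -359.12722918]), np.float64(82.6991845832044))
[[440. 366.  70.]
 [445. 289.  70.]
 [471. 329.  70.]
 [409. 328.  70.]]
[{"jaw": 1, "dp": [-9, -12, -2], "rotation": [0, 0, -2.3]}, {"jaw": 1, "dp": [-17, -26, -3], "rotation": [0, 0, -4.5]}, {"jaw": 1, "dp": [-15, -26, -4], "rotation": [0, 0, -4.6]}, {"jaw": 1, "dp": [-13, -28, -3], "rotation": [0, 0, -4.5]}, {"jaw": 1, "dp": [-11, -29, -4], "rotation": [0, 0, -4.6]}, {"jaw": 1, "dp": [-8, -30, -3], "rotation": [0, 0, -4.6]}, {"jaw": 1, "dp": [-3, -15, -2], "rotation": [0, 0, -2.2]}, {"jaw": 1, "dp": [-5, -16, 0], "rotation": [0, 0, -2.2]}]

[{"jaw": 1, "dp": [-8, -27, 1], "rotation": [0, 0, -3.7]}, {"jaw": 1, "dp": [-7, -32, 0], "rotation": [0, 0, -4.4]}, {"jaw": 1, "dp": [-5, -33, 1], "rotation": [0, 0, -4.4]}, {"jaw": 1, "dp": [-2, -33, 0], "rotation": [0, 0, -4.4]}, {"jaw": 1, "dp": [1, -33, 0], "rotation": [0, 0, -4.4]}, {"jaw": 1, "dp": [3, -32, 1], "rotation": [0, 0, -4.4]}, {"jaw": 1, "dp": [5, -33, 0], "rotation": [0, 0, -4.4]}, {"jaw": 1, "dp": [8, -32, 1], "rotation": [0, 0, -4.4]}]

[{"jaw": 1, "dp": [11, -31, 0], "rotation": [0, 0, -4.4]}, {"jaw": 1, "dp": [11, -26, 1], "rotation": [0, 0, -3.7]}, {"jaw": 1, "dp": [7, -15, 0], "rotation": [0, 0, -2.2]}, {"jaw": 1, "dp": [0, 0, 0], "rotation": [0, 0, 0]}, {"jaw": 1, "dp": [0, 0, 0], "rotation": [0, 0, 0]}]

end [419.7 250.  169.9] 37.0 21
```

Run:
```python
from h import *
im=get_image("wrist");save(im,"w27.png",(270,170,520,400),3)
im=get_image("scene");save(im,"s27.png",(170,80,350,210),4.4)
```

```text
(no output)
```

View pics/w27.png

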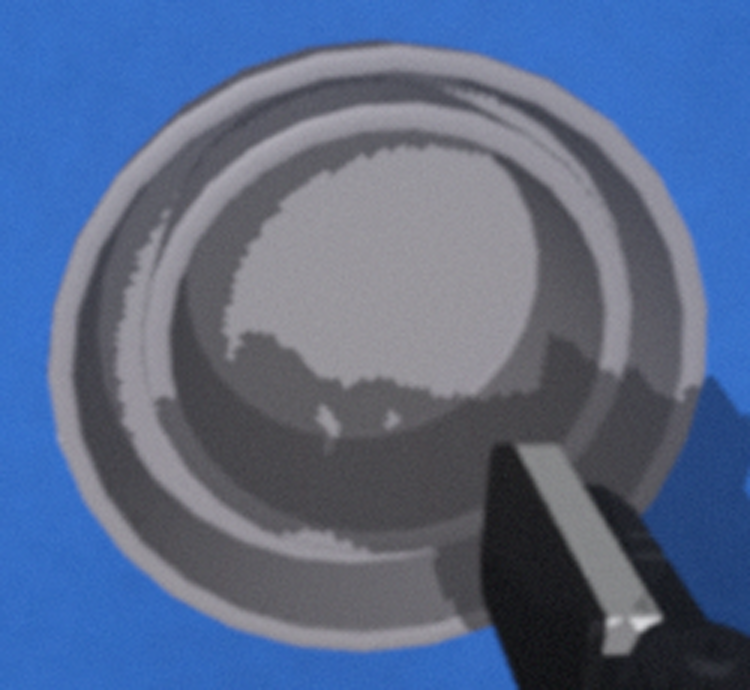

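View pics/s27.png

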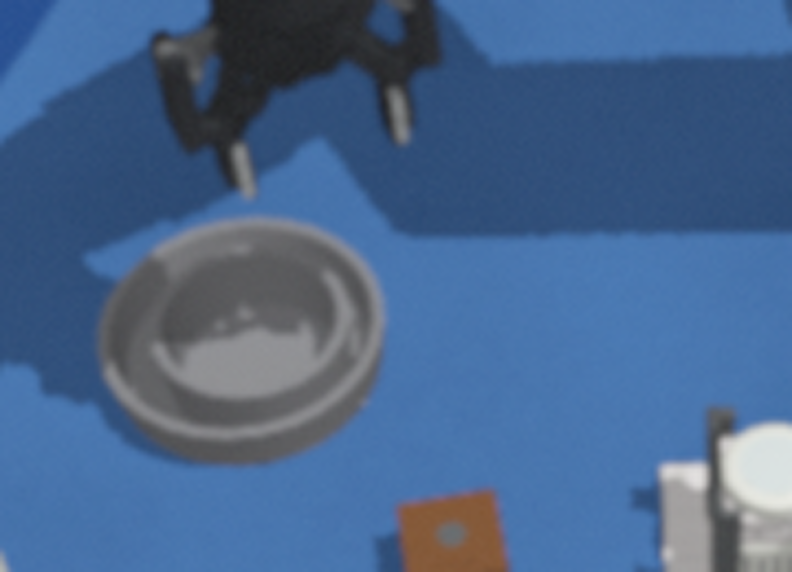

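Run:
```python
from meas import *
im=get_image("wrist")
f=lambda q:np.array(q)/3+[270,170]-.33
# tub rim outer ellipse, floor ellipse, dish rim
for n,q,z in [("rim",[[147,330],[632,310],[395,102],[165,240],[200,180],[580,180],[390,560],[270,540]],.056),("rim-in",[[170,360],[605,310],[410,130],[300,510],[380,530],[560,460]],.056),
 ("floor",[[540,262],[350,438],[225,365],[187,280],[480,395],[515,180]],.012),("dish",[[50,370],[706,330],[385,43],[350,650],[130,560],[600,120]],.035)]:
    w=pix2w(im,f(q),z)*1000; c,r=circ(w[:,:2]); print(n,c.round(1),r.round(1),(np.hypot(*(w[:,:2]-c).T)-r).round(1))
t=get_image("scene")
g=lambda q:np.array(q)/4.4+[170,80]-.4
for n,q,z in [("rim?",[[152,345],[352,300],[250,245],[235,400]],.056),("dish",[[100,340],[384,310],[255,216],[230,438]],.035)]:
    w=pix2w(t,g(q),z)*1000; c,r=circ(w[:,:2]); print(n,c.round(1),r.round(1),(np.hypot(*(w[:,:2]-c).T)-r).round(1))
```

```text
rim [ 484.3 -345.5] 57.9 [-1.9 -0.3 -0.  -0.   1.6 -0.2  0.4  0.4]
rim-in [ 486.  -345.5] 50.9 [ 1.3 -1.1 -0.3 -1.8 -0.3  2.1]
floor [ 485.6 -346.9] 46.7 [-0.4  0.3 -1.8  1.3  0.6 -0.2]
dish [ 475.7 -360.6] 83.7 [-0.4  0.2  0.9  0.2  0.1 -0.9]
rim? [ 485.7 -341.2] 58.6 [-0. -0.  0.  0.]
dish [ 476.  -358.2] 84.4 [-0.8 -0.8  0.8  0.8]
```

The tub is upright: its rim and floor centres agree at (485,-346) mm. It sits 17 mm off the dish centre but clear of the wall and flat on the floor. Now the cup.

Run:
```python
from plan import *
plan([(470,-90,175,-10,34),(420,355,170,37,34)],jaw=1,settle=2)
```

```text
[{"jaw": 1, "dp": [-10, -13, -2], "rotation": [0, 0, -2.3]}, {"jaw": 1, "dp": [-18, -27, -3], "rotation": [0, 0, -4.5]}, {"jaw": 1, "dp": [-16, -28, -4], "rotation": [0, 0, -4.6]}, {"jaw": 1, "dp": [-14, -29, -3], "rotation": [0, 0, -4.6]}, {"jaw": 1, "dp": [-11, -30, -4], "rotation": [0, 0, -4.5]}, {"jaw": 1, "dp": [-9, -31, -3], "rotation": [0, 0, -4.6]}, {"jaw": 1, "dp": [-3, -16, -2], "rotation": [0, 0, -2.2]}, {"jaw": 1, "dp": [-4, -15, 0], "rotation": [0, 0, -1.6]}]

[{"jaw": 1, "dp": [-7, -25, 0], "rotation": [0, 0, -2.7]}, {"jaw": 1, "dp": [-6, -29, 1], "rotation": [0, 0, -3.2]}, {"jaw": 1, "dp": [-5, -31, 0], "rotation": [0, 0, -3.2]}, {"jaw": 1, "dp": [-3, -30, 1], "rotation": [0, 0, -3.2]}, {"jaw": 1, "dp": [-2, -30, 0], "rotation": [0, 0, -3.2]}, {"jaw": 1, "dp": [1, -31, 0], "rotation": [0, 0, -3.2]}, {"jaw": 1, "dp": [2, -30, 1], "rotation": [0, 0, -3.2]}, {"jaw": 1, "dp": [4, -31, 0], "rotation": [0, 0, -3.2]}]

[{"jaw": 1, "dp": [5, -30, 0], "rotation": [0, 0, -3.2]}, {"jaw": 1, "dp": [7, -29, 1], "rotation": [0, 0, -3.2]}, {"jaw": 1, "dp": [9, -29, 0], "rotation": [0, 0, -3.2]}, {"jaw": 1, "dp": [10, -29, 0], "rotation": [0, 0, -3.2]}, {"jaw": 1, "dp": [12, -28, 1], "rotation": [0, 0, -3.2]}, {"jaw": 1, "dp": [12, -23, 0], "rotation": [0, 0, -2.7]}, {"jaw": 1, "dp": [7, -14, 0], "rotation": [0, 0, -1.6]}, {"jaw": 1, "dp": [0, 0, 0], "rotation": [0, 0, 0]}]

[{"jaw": 1, "dp": [0, 0, 0], "rotation": [0, 0, 0]}]

end [419.8 355.2 170.1] 37.0 25
```

>>> play_rows(steps=[{"jaw":1,"dp":[-10,-13,-2],"rotation":[0,0,-2.3]},{"jaw":1,"dp":[-18,-27,-3],"rotation":[0,0,-4.5]},{"jaw":1,"dp":[-16,-28,-4],"rotation":[0,0,-4.6]},{"jaw":1,"dp":[-14,-29,-3],"rotation":[0,0,-4.6]},{"jaw":1,"dp":[-11,-30,-4],"rotation":[0,0,-4.5]},{"jaw":1,"dp":[-9,-31,-3],"rotation":[0,0,-4.6]},{"jaw":1,"dp":[-3,-16,-2],"rotation":[0,0,-2.2]},{"jaw":1,"dp":[-4,-15,0],"rotation":[0,0,-1.6]}])

```text
time: 39.7
position: [0.4691, -0.0732, 0.176]
ee_rot: [3.142, -0.001, -0.143]
wrist_force: [-0.1, -0.2, 0.2]
width: 0.0851
```

>>> play_rows(steps=[{"jaw":1,"dp":[-7,-25,0],"rotation":[0,0,-2.7]},{"jaw":1,"dp":[-6,-29,1],"rotation":[0,0,-3.2]},{"jaw":1,"dp":[-5,-31,0],"rotation":[0,0,-3.2]},{"jaw":1,"dp":[-3,-30,1],"rotation":[0,0,-3.2]},{"jaw":1,"dp":[-2,-30,0],"rotation":[0,0,-3.2]},{"jaw":1,"dp":[1,-31,0],"rotation":[0,0,-3.2]},{"jaw":1,"dp":[2,-30,1],"rotation":[0,0,-3.2]},{"jaw":1,"dp":[4,-31,0],"rotation":[0,0,-3.2]}])

```text
time: 40.37
position: [0.4415, 0.1645, 0.1724]
ee_rot: [3.141, 0.0, 0.294]
wrist_force: [0.7, -0.1, 0.5]
width: 0.0852
```

>>> play_rows(steps=[{"jaw":1,"dp":[5,-30,0],"rotation":[0,0,-3.2]},{"jaw":1,"dp":[7,-29,1],"rotation":[0,0,-3.2]},{"jaw":1,"dp":[9,-29,0],"rotation":[0,0,-3.2]},{"jaw":1,"dp":[10,-29,0],"rotation":[0,0,-3.2]},{"jaw":1,"dp":[12,-28,1],"rotation":[0,0,-3.2]},{"jaw":1,"dp":[12,-23,0],"rotation":[0,0,-2.7]},{"jaw":1,"dp":[7,-14,0],"rotation":[0,0,-1.6]},{"jaw":1,"dp":[0,0,0],"rotation":[0,0,0]}])

```text
time: 41.03
position: [0.4194, 0.3578, 0.1701]
ee_rot: [-3.141, 0.0, 0.649]
wrist_force: [-0.8, -2.4, 0.8]
width: 0.0856
```

>>> play_rows(steps=[{"jaw":1,"dp":[0,0,0],"rotation":[0,0,0]}])

```text
time: 41.12
position: [0.4195, 0.3554, 0.1702]
ee_rot: [3.141, 0.001, 0.646]
wrist_force: [-0.3, -0.5, -0.7]
width: 0.0851
```

Run:
```python
from meas import *
im=get_image("wrist");save(im,"w28.png")
im=get_image("top");save(im,"t28.png",(400,220,560,360),5)
s=get_state();print(s["position"],s["ee_rot"])
```

```text
[0.41982881 0.35438955 0.17056275] [3.14116247e+00 8.53858717e-04 6.44376086e-01]
```

View pics/w28.png

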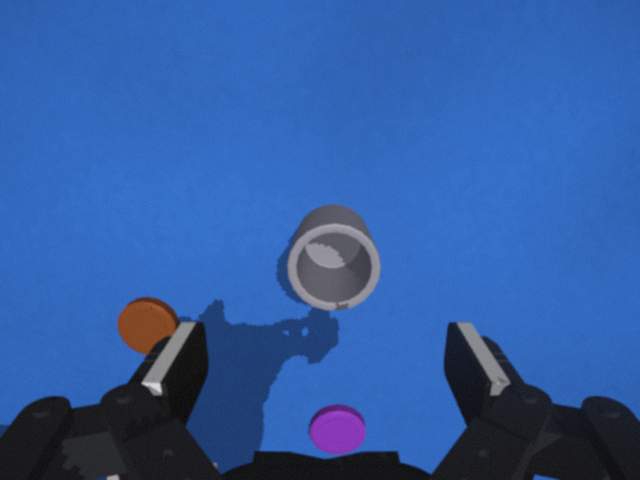

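View pics/t28.png

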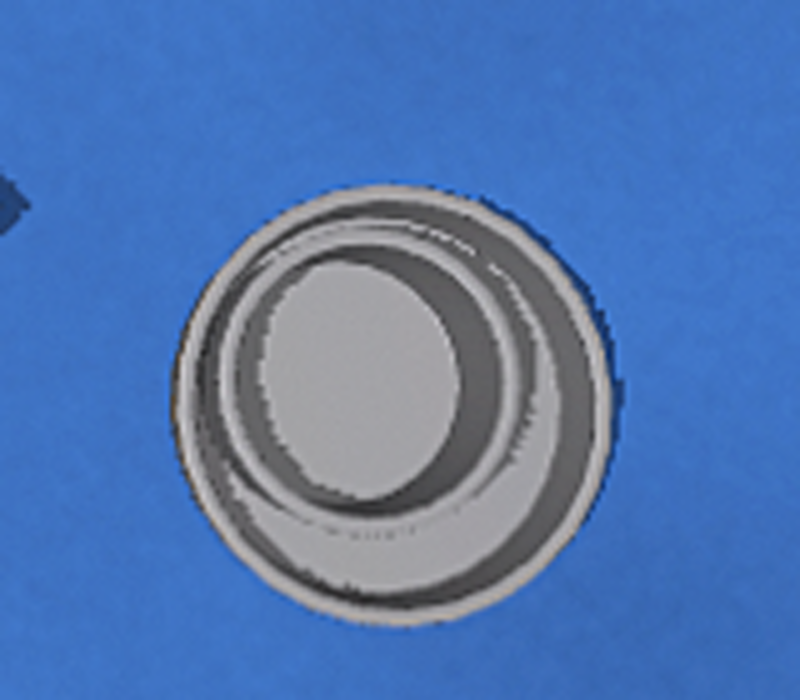

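Run:
```python
from plan import *
from meas import circ
im=get_image("wrist")
w=pix2w(im,[[288,265],[380,265],[334,225],[334,310]],.07)*1000;c,r=circ(w[:,:2]);print(c,r)
t=get_image("top")
f=lambda q:np.array(q)/5+[400,220]-.4
for q,z in ([[217,385],[522,370],[368,228],[370,522]],.056),([[172,405],[611,400],[395,184],[400,626]],.035):
    w=pix2w(t,f(q),z)*1000;print(circ(w[:,:2]))
```

```text
[440.282504   335.80164221] 31.883559016549988
(array([ 487.85081365, -344.59127853]), np.float64(56.49376956933097))
(array([ 476.84182278, -358.99432442]), np.float64(84.57478757086366))
```

Run:
```python
from plan import *
plan([(440,335.5,60,37,30)],jaw=1,settle=2)
```

```text
[{"jaw": 1, "dp": [1, 3, 14], "rotation": [0, 0, -0.0]}, {"jaw": 1, "dp": [1, 7, 28], "rotation": [0, 0, -0.0]}, {"jaw": 1, "dp": [1, 7, 27], "rotation": [0, 0, -0.1]}, {"jaw": 1, "dp": [1, 7, 28], "rotation": [0, 0, 0.0]}, {"jaw": 1, "dp": [1, 3, 14], "rotation": [0, 0, -0.0]}, {"jaw": 1, "dp": [0, 0, 0], "rotation": [0, 0, 0]}, {"jaw": 1, "dp": [0, 0, 0], "rotation": [0, 0, 0]}]

end [440.3 335.7  59.8] 37.0 7
```

>>> play_rows(steps=[{"jaw":1,"dp":[1,3,14],"rotation":[0,0,0]},{"jaw":1,"dp":[1,7,28],"rotation":[0,0,0]},{"jaw":1,"dp":[1,7,27],"rotation":[0,0,-0.1]},{"jaw":1,"dp":[1,7,28],"rotation":[0,0,0.0]},{"jaw":1,"dp":[1,3,14],"rotation":[0,0,0]},{"jaw":1,"dp":[0,0,0],"rotation":[0,0,0]},{"jaw":1,"dp":[0,0,0],"rotation":[0,0,0]}])

```text
time: 41.9
position: [0.44, 0.336, 0.0597]
ee_rot: [3.142, 0.001, 0.646]
wrist_force: [-0.3, 0.1, 0.1]
width: 0.0855
```

Run:
```python
from meas import *
im=get_image("wrist");save(im,"w29.png")
s=get_state();print(s["position"],s["ee_rot"],w2pix(im,[*s["position"][:2],.07]))
```

```text
[0.44051258 0.33674714 0.06061625] [-3.14159153e+00 -6.44330317e-04  6.46477004e-01] [[328.78000013 304.78488781]]
```

View pics/w29.png

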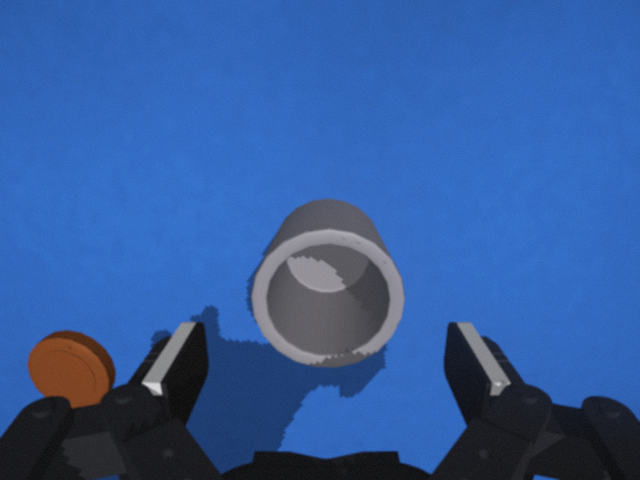

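The cup rim is centred at (327,298) between the fingers, so a 2.5 mm correction in tool y is needed. Then down to grip its upper part.

>>> play_rows(steps=[{"jaw":1,"dp":[-0.5,-2.5,10],"rotation":[0,0,0]},{"jaw":1,"dp":[0,0,18],"rotation":[0,0,0]},{"jaw":1,"dp":[0,0,14],"rotation":[0,0,0]},{"jaw":1,"dp":[0,0,8],"rotation":[0,0,0]},{"jaw":1,"dp":[0,0,0],"rotation":[0,0,0]},{"jaw":-0.1,"dp":[0,0,0],"rotation":[0,0,0]},{"jaw":-0.1,"dp":[0,0,0],"rotation":[0,0,0]},{"jaw":-0.1,"dp":[0,0,0],"rotation":[0,0,0]}], grip_force=40)

```text
time: 42.62
position: [0.4386, 0.3393, 0.0112]
ee_rot: [-3.141, -0.002, 0.648]
wrist_force: [-2.8, -1.0, 5.2]
width: 0.0652
```

>>> play_rows(steps=[{"jaw":-0.1,"dp":[0,0,0],"rotation":[0,0,0]},{"jaw":-0.1,"dp":[0,0,0],"rotation":[0,0,0]}])

```text
time: 42.78
position: [0.4386, 0.3393, 0.0111]
ee_rot: [-3.141, -0.002, 0.648]
wrist_force: [-2.7, -1.0, 5.3]
width: 0.0653
```

Run:
```python
from meas import *
im=get_image("wrist");save(im,"w30.png")
s=get_state();print(s["position"],s["ee_rot"],s["wrist_force"],s["width"])
```

```text
[0.43859205 0.33927037 0.01114654] [-3.14140351e+00 -1.85456131e-03  6.47775108e-01] [-2.06851478  0.17790906  5.61428893] 0.06560100574759174
```

View pics/w30.png

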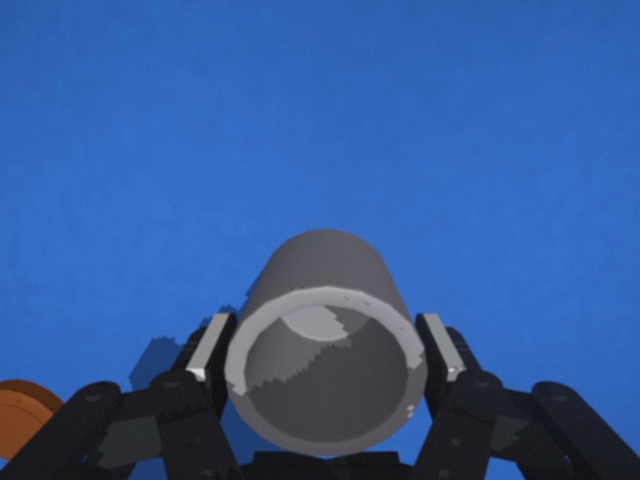

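Run:
```python
from plan import *
plan([(438.6,339.3,150,37,30),(500,-10,165,0,32),(486,-345,140,-35,32)],jaw=-0.1,settle=3)
```

```text
[{"jaw": -0.1, "dp": [0, 0, -14], "rotation": [0, 0, 0.0]}, {"jaw": -0.1, "dp": [0, 0, -28], "rotation": [0, 0, 0.0]}, {"jaw": -0.1, "dp": [0, 0, -27], "rotation": [0, 0, 0.1]}, {"jaw": -0.1, "dp": [0, 0, -28], "rotation": [0, 0, -0.0]}, {"jaw": -0.1, "dp": [0, 0, -28], "rotation": [0, 0, 0.0]}, {"jaw": -0.1, "dp": [0, 0, -14], "rotation": [0, 0, 0.0]}, {"jaw": -0.1, "dp": [-7, 13, -1], "rotation": [0, 0, 1.6]}, {"jaw": -0.1, "dp": [-11, 24, -1], "rotation": [0, 0, 2.7]}]

[{"jaw": -0.1, "dp": [-12, 28, -1], "rotation": [0, 0, 3.1]}, {"jaw": -0.1, "dp": [-10, 28, -1], "rotation": [0, 0, 3.2]}, {"jaw": -0.1, "dp": [-8, 29, -2], "rotation": [0, 0, 3.2]}, {"jaw": -0.1, "dp": [-7, 30, -1], "rotation": [0, 0, 3.1]}, {"jaw": -0.1, "dp": [-6, 30, -1], "rotation": [0, 0, 3.2]}, {"jaw": -0.1, "dp": [-3, 30, -1], "rotation": [0, 0, 3.2]}, {"jaw": -0.1, "dp": [-2, 30, -2], "rotation": [0, 0, 3.1]}, {"jaw": -0.1, "dp": [-1, 30, -1], "rotation": [0, 0, 3.2]}]

[{"jaw": -0.1, "dp": [2, 31, -1], "rotation": [0, 0, 3.1]}, {"jaw": -0.1, "dp": [2, 25, -1], "rotation": [0, 0, 2.7]}, {"jaw": -0.1, "dp":
[... 304 characters left out ...]
 "rotation": [0, 0, 3.0]}]

[{"jaw": -0.1, "dp": [5, 29, 2], "rotation": [0, 0, 3.0]}, {"jaw": -0.1, "dp": [7, 27, 3], "rotation": [0, 0, 3.0]}, {"jaw": -0.1, "dp": [8, 28, 2], "rotation": [0, 0, 3.0]}, {"jaw": -0.1, "dp": [10, 27, 2], "rotation": [0, 0, 3.0]}, {"jaw": -0.1, "dp": [11, 26, 2], "rotation": [0, 0, 3.0]}, {"jaw": -0.1, "dp": [12, 26, 2], "rotation": [0, 0, 3.0]}, {"jaw": -0.1, "dp": [12, 22, 2], "rotation": [0, 0, 2.5]}, {"jaw": -0.1, "dp": [8, 12, 1], "rotation": [0, 0, 1.5]}]

[{"jaw": -0.1, "dp": [0, 0, 0], "rotation": [0, 0, 0]}, {"jaw": -0.1, "dp": [0, 0, 0], "rotation": [0, 0, 0]}, {"jaw": -0.1, "dp": [0, 0, 0], "rotation": [0, 0, 0]}]

end [ 486.2 -345.4  140.1] -35.0 35
```

>>> play_rows(steps=[{"jaw":-0.1,"dp":[0,0,-14],"rotation":[0,0,0.0]},{"jaw":-0.1,"dp":[0,0,-28],"rotation":[0,0,0.0]},{"jaw":-0.1,"dp":[0,0,-27],"rotation":[0,0,0.1]},{"jaw":-0.1,"dp":[0,0,-28],"rotation":[0,0,0]},{"jaw":-0.1,"dp":[0,0,-28],"rotation":[0,0,0.0]},{"jaw":-0.1,"dp":[0,0,-14],"rotation":[0,0,0.0]},{"jaw":-0.1,"dp":[-7,13,-1],"rotation":[0,0,1.6]},{"jaw":-0.1,"dp":[-11,24,-1],"rotation":[0,0,2.7]}])

```text
time: 43.5
position: [0.4458, 0.2995, 0.1519]
ee_rot: [-3.141, -0.003, 0.572]
wrist_force: [0.3, -0.2, -1.5]
width: 0.065
```

>>> play_rows(steps=[{"jaw":-0.1,"dp":[-12,28,-1],"rotation":[0,0,3.1]},{"jaw":-0.1,"dp":[-10,28,-1],"rotation":[0,0,3.2]},{"jaw":-0.1,"dp":[-8,29,-2],"rotation":[0,0,3.2]},{"jaw":-0.1,"dp":[-7,30,-1],"rotation":[0,0,3.1]},{"jaw":-0.1,"dp":[-6,30,-1],"rotation":[0,0,3.2]},{"jaw":-0.1,"dp":[-3,30,-1],"rotation":[0,0,3.2]},{"jaw":-0.1,"dp":[-2,30,-2],"rotation":[0,0,3.1]},{"jaw":-0.1,"dp":[-1,30,-1],"rotation":[0,0,3.2]}])

```text
time: 44.17
position: [0.4865, 0.0578, 0.1607]
ee_rot: [3.141, -0.0, 0.125]
wrist_force: [0.9, 0.0, -1.5]
width: 0.0653
```

>>> play_rows(steps=[{"jaw":-0.1,"dp":[2,31,-1],"rotation":[0,0,3.1]},{"jaw":-0.1,"dp":[2,25,-1],"rotation":[0,0,2.7]},{"jaw":-0.1,"dp":[2,15,-1],"rotation":[0,0,1.6]},{"jaw":-0.1,"dp":[-1,14,1],"rotation":[0,0,1.5]},{"jaw":-0.1,"dp":[0,25,2],"rotation":[0,0,2.5]},{"jaw":-0.1,"dp":[1,28,2],"rotation":[0,0,3.0]},{"jaw":-0.1,"dp":[2,29,2],"rotation":[0,0,3.0]},{"jaw":-0.1,"dp":[4,28,2],"rotation":[0,0,3.0]}])

```text
time: 44.83
position: [0.4931, -0.1363, 0.1544]
ee_rot: [3.141, 0.0, -0.23]
wrist_force: [0.7, 0.3, -1.4]
width: 0.0653
```

>>> play_rows(steps=[{"jaw":-0.1,"dp":[5,29,2],"rotation":[0,0,3.0]},{"jaw":-0.1,"dp":[7,27,3],"rotation":[0,0,3.0]},{"jaw":-0.1,"dp":[8,28,2],"rotation":[0,0,3.0]},{"jaw":-0.1,"dp":[10,27,2],"rotation":[0,0,3.0]},{"jaw":-0.1,"dp":[11,26,2],"rotation":[0,0,3.0]},{"jaw":-0.1,"dp":[12,26,2],"rotation":[0,0,3.0]},{"jaw":-0.1,"dp":[12,22,2],"rotation":[0,0,2.5]},{"jaw":-0.1,"dp":[8,12,1],"rotation":[0,0,1.5]}])

```text
time: 45.5
position: [0.4844, -0.3487, 0.138]
ee_rot: [3.141, 0.0, -0.616]
wrist_force: [-0.1, 0.1, -1.7]
width: 0.0653
```

>>> play_rows(steps=[{"jaw":-0.1,"dp":[0,0,0],"rotation":[0,0,0]},{"jaw":-0.1,"dp":[0,0,0],"rotation":[0,0,0]},{"jaw":-0.1,"dp":[0,0,0],"rotation":[0,0,0]}])

```text
time: 45.75
position: [0.4854, -0.3452, 0.1386]
ee_rot: [-3.141, 0.001, -0.61]
wrist_force: [1.1, -0.0, -1.6]
width: 0.0654
```

Run:
```python
from meas import *
im=get_image("wrist");save(im,"w31.png")
im=get_image("scene");save(im,"s31.png",(150,40,350,210),4)
s=get_state();print(s["position"],s["ee_rot"],s["wrist_force"],s["width"])
```

```text
[ 0.48575272 -0.34487877  0.13892377] [-3.14145306e+00  1.13339481e-04 -6.09226256e-01] [ 0.11733668  0.66738921 -1.54279561] 0.06528132468169143
```

View pics/w31.png

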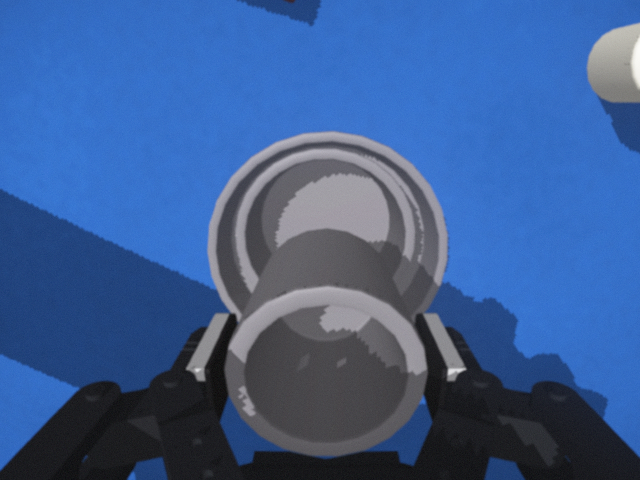

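View pics/s31.png

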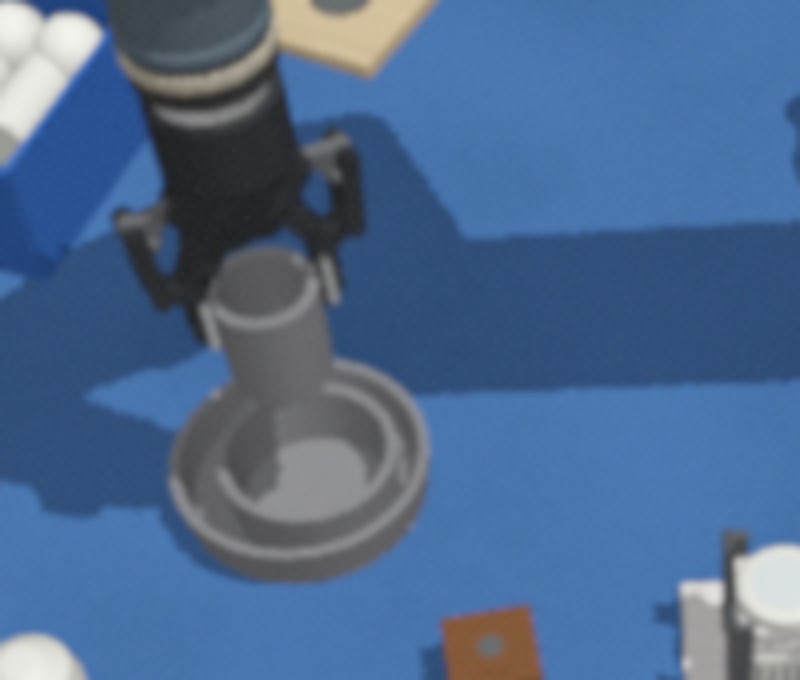

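Run:
```python
from meas import *
im=get_image("wrist")
w=pix2w(im,[[234,235],[415,240],[325,149],[257,178],[393,177]],.056)*1000;print(circ(w[:,:2]))
p=get_state()["position"]*1000
w=pix2w(im,[[226,365],[427,365],[326,287],[326,455]],(p[2]-11.1+70)/1000)*1000;print(circ(w[:,:2]),p)
```

```text
(array([ 484.80464001, -345.65659424]), np.float64(57.695235250507))
(array([ 485.13878406, -346.44871984]), np.float64(31.754553610716822)) [ 485.8300992  -344.90007933  138.98972369]
```

The cup and tub axes agree within 1 mm. Lowering.

>>> play_rows(steps=[{"jaw":-0.1,"dp":[0,0,10],"rotation":[0,0,0]},{"jaw":-0.1,"dp":[0,0,20],"rotation":[0,0,0]},{"jaw":-0.1,"dp":[0,0,20],"rotation":[0,0,0]},{"jaw":-0.1,"dp":[0,0,20],"rotation":[0,0,0]},{"jaw":-0.1,"dp":[0,0,15],"rotation":[0,0,0]},{"jaw":-0.1,"dp":[0,0,15],"rotation":[0,0,0]},{"jaw":-0.1,"dp":[0,0,8],"rotation":[0,0,0]},{"jaw":-0.1,"dp":[0,0,0],"rotation":[0,0,0]}])

```text
time: 46.57
position: [0.4846, -0.3447, 0.0286]
ee_rot: [3.142, 0.003, -0.61]
wrist_force: [-0.4, 0.7, -1.0]
width: 0.065
```

>>> play_rows(steps=[{"jaw":-0.1,"dp":[0,0,1],"rotation":[0,0,0]},{"jaw":-0.1,"dp":[0,0,1],"rotation":[0,0,0]},{"jaw":-0.1,"dp":[0,0,0],"rotation":[0,0,0]},{"jaw":-0.1,"dp":[0,0,0],"rotation":[0,0,0]}])

```text
time: 46.9
position: [0.4862, -0.3463, 0.0296]
ee_rot: [3.141, -0.001, -0.611]
wrist_force: [0.4, -0.2, -0.5]
width: 0.0654
```

>>> play_rows(steps=[{"jaw":-0.1,"dp":[0,0,2],"rotation":[0,0,0]},{"jaw":-0.1,"dp":[0,0,2],"rotation":[0,0,0]},{"jaw":-0.1,"dp":[0,0,1],"rotation":[0,0,0]},{"jaw":-0.1,"dp":[0,0,0],"rotation":[0,0,0]},{"jaw":-0.1,"dp":[0,0,0],"rotation":[0,0,0]}])

```text
time: 47.32
position: [0.4856, -0.346, 0.0236]
ee_rot: [3.141, 0.0, -0.611]
wrist_force: [0.9, -0.6, -1.1]
width: 0.0651
```

>>> play_rows(steps=[{"jaw":-0.1,"dp":[0,0,1],"rotation":[0,0,0]},{"jaw":-0.1,"dp":[0,0,0],"rotation":[0,0,0]},{"jaw":-0.1,"dp":[0,0,0],"rotation":[0,0,0]}])

```text
time: 47.57
position: [0.4857, -0.3461, 0.0232]
ee_rot: [3.141, -0.0, -0.611]
wrist_force: [-2.0, 1.0, 5.6]
width: 0.0655
```

Contact is at the expected height, 23 mm. Releasing and backing off.

>>> play_rows(steps=[{"jaw":0.7,"dp":[0,0,0],"rotation":[0,0,0]},{"jaw":1,"dp":[0,0,0],"rotation":[0,0,0]},{"jaw":1,"dp":[0,0,0],"rotation":[0,0,0]},{"jaw":1,"dp":[0,0,-10],"rotation":[0,0,0]},{"jaw":1,"dp":[0,0,-20],"rotation":[0,0,0]},{"jaw":1,"dp":[0,0,-35],"rotation":[0,0,0]},{"jaw":1,"dp":[0,0,-35],"rotation":[0,0,0]},{"jaw":1,"dp":[0,0,-35],"rotation":[0,0,0]}])

```text
time: 48.23
position: [0.4854, -0.3458, 0.1598]
ee_rot: [3.142, 0.0, -0.611]
wrist_force: [0.9, -0.8, 0.9]
width: 0.0852
```

>>> play_rows(steps=[{"jaw":1,"dp":[-30,-25,-15],"rotation":[0,0,0]},{"jaw":1,"dp":[-30,-25,0],"rotation":[0,0,0]},{"jaw":1,"dp":[-30,-25,0],"rotation":[0,0,0]},{"jaw":1,"dp":[-30,0,0],"rotation":[0,0,0]},{"jaw":1,"dp":[-30,0,0],"rotation":[0,0,0]},{"jaw":1,"dp":[0,0,0],"rotation":[0,0,0]},{"jaw":1,"dp":[0,0,0],"rotation":[0,0,0]}])

```text
time: 48.82
position: [0.4053, -0.198, 0.1739]
ee_rot: [-3.141, -0.002, -0.61]
wrist_force: [-0.2, 0.1, 0.7]
width: 0.0858
```

Run:
```python
from meas import *
im=get_image("wrist");save(im,"w32.png")
im=get_image("top");save(im,"t32.png");save(im,"t32c.png",(250,240,550,370),2.6)
im=get_image("scene");save(im,"s32.png",(140,90,440,290),2.6)
s=get_state();print(s["position"],s["ee_rot"],s["wrist_force"],s["width"])
```

```text
[ 0.40684501 -0.19939236  0.17317571] [-3.14151715e+00 -1.40079419e-03 -6.11024727e-01] [ 0.84067761 -1.36794671 -0.32472856] 0.0853022219412519
```

View pics/w32.png

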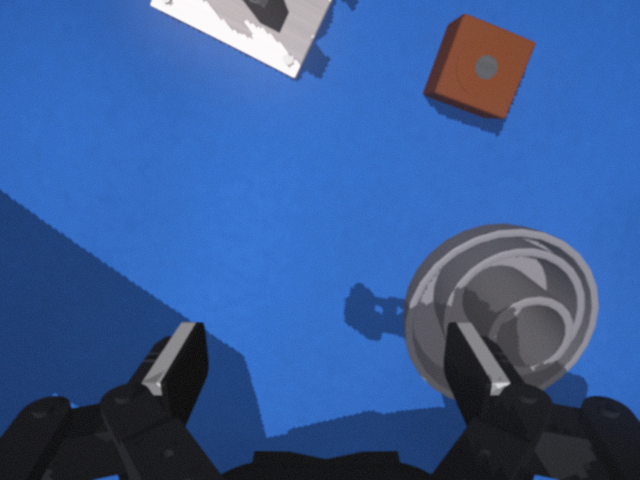

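View pics/t32.png

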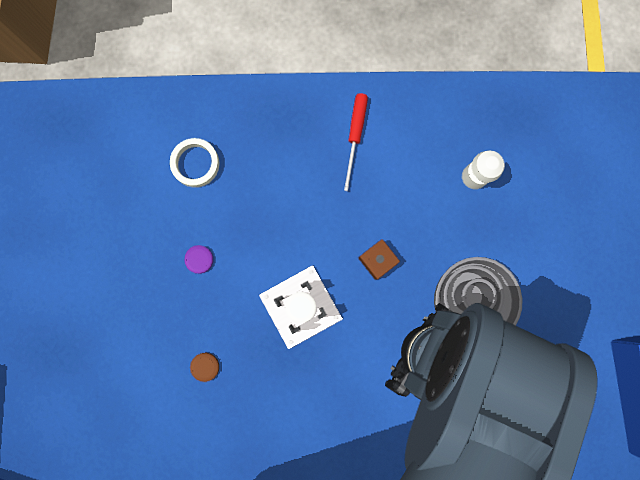

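View pics/s32.png

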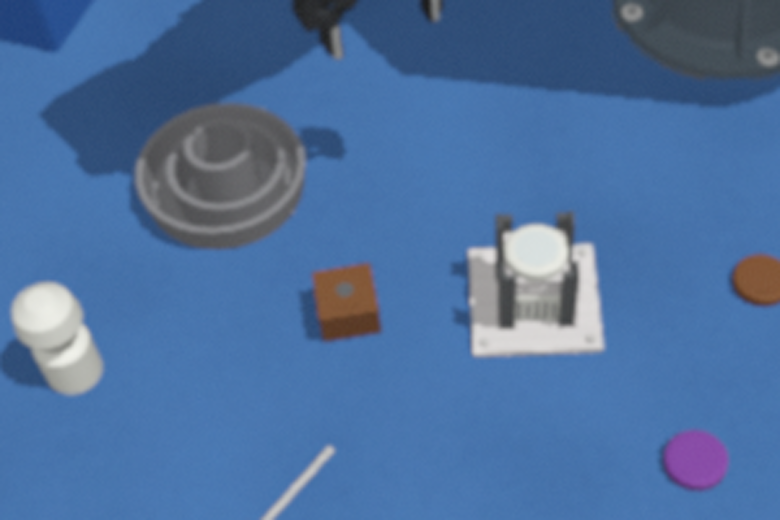

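All three views agree. Cup, tub and dish are nested upright at top pixel (478,298), and the stack with its lens is at (300,307). The lamp, driver, tape and look-alikes haven't moved, the gripper is clear and no spacer is left on the table. Handing in.

```bash
python3 -c "
from workcell import sign_off
print(sign_off())"
```

```text
the job is handed in; nothing more can be done
None
```

The lamp module is built and the job is handed in, after about 49 s of the 210 s allowed. The order in the pocket is housing, two spacers, then the lens disc. I saw only two spacers in any view and took the third as absent. The disc was lowered until it touched at about 4 N and then released. After that I put the tub in the dish and the cup in the tub, both upright, let go of everything and moved the gripper clear.

**Last checks:** The final pictures show the disc flat between the corner guides and the three containers nested. The lamp, screwdriver, tape and the brown and purple look-alikes have not moved.

**What disagreed:**
- **Fingertips:** They sit about 33 mm behind the reported TCP, so my first grasp at the housing closed on air above it. I corrected the height and had no further trouble.
- **Tub off centre:** The tub stands about 17 mm off the dish's centre, closer to one side than I aimed for. It is flat on the dish floor, inside the wall.
- **Camera readings:** The top and wrist cameras differed by 4–8 mm on the tub and cup positions. I went by the closer wrist view.

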